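Ready the downdraught bench for grinding

TASK

Get the extraction bench ready for grinding: close every disc box on the grate with the lid that fits it, and stack the closed boxes in one square, centred column lengthwise in the middle of the rubber mat, longest at the bottom and shortest on top, keeping them upright; a lid whose box is missing can stay where it lies. Then, with the grate clear, turn the main switch a quarter turn clockwise until it clicks on, and after that turn the fan switch clockwise until it clicks into high, the last position. Leave the angle grinder and the roll of tape alone.

Things in the scene. Friction and masses are not known exactly. Their poses are not given: they have to be found in the camera images.
- mat_top (a point): Black rubber mat, 250 x 150 x 5 mm, fixed flat on the bench on the robot's right: where closed boxes are kept. The point is the centre of its upper face; its x axis runs along the 250 mm side.
- box_150_mid (a point): Open-topped disc box 150: blue plastic, 150 mm long, 64 wide, 36 high, walls and floor 4 mm, 245 g +-30 % with the abrasive discs fixed inside (below the lid's reach). Stands on the slotted grate, 6 mm above the bench. Point: the box's centre, 18 mm above its underside; x along its length, z up. None if the box is absent.
- lid_150_mid (a point): Lid of box 150: blue plate 149 x 63 x 10 mm, below it a plug 138 x 52 mm, 10 mm deep (stepped in 3 mm at half depth), 2 mm loose all round in the box's mouth, held by weight only, either way round. Lies plug down on the bench. A closed box is 46 mm high. Point: the plate's centre, 5 mm below the flat top; x along its length, z up; closed, 23 mm above the box's point. Present even if its box is not.
- box_124_mid (a point): Open-topped disc box 124: blue plastic, 124 mm long, 64 wide, 36 high, walls and floor 4 mm, 216 g +-30 % with the abrasive discs fixed inside (below the lid's reach). Stands on the slotted grate, 6 mm above the bench. Point: the box's centre, 18 mm above its underside; x along its length, z up. None if the box is absent.
- lid_124_mid (a point): Lid of box 124: blue plate 123 x 63 x 10 mm, below it a plug 112 x 52 mm, 10 mm deep (stepped in 3 mm at half depth), 2 mm loose all round in the box's mouth, held by weight only, either way round. Lies plug down on the bench. A closed box is 46 mm high. Point: the plate's centre, 5 mm below the flat top; x along its length, z up; closed, 23 mm above the box's point. Present even if its box is not.
- box_98_mid (a point): Open-topped disc box 98: blue plastic, 98 mm long, 64 wide, 36 high, walls and floor 4 mm, 188 g +-30 % with the abrasive discs fixed inside (below the lid's reach). Stands on the slotted grate, 6 mm above the bench. Point: the box's centre, 18 mm above its underside; x along its length, z up. None if the box is absent.
- lid_98_mid (a point): Lid of box 98: blue plate 97 x 63 x 10 mm, below it a plug 86 x 52 mm, 10 mm deep (stepped in 3 mm at half depth), 2 mm loose all round in the box's mouth, held by weight only, either way round. Lies plug down on the bench. A closed box is 46 mm high. Point: the plate's centre, 5 mm below the flat top; x along its length, z up; closed, 23 mm above the box's point. Present even if its box is not.
- box_72_mid (a point): Open-topped disc box 72: blue plastic, 72 mm long, 64 wide, 36 high, walls and floor 4 mm, 159 g +-30 % with the abrasive discs fixed inside (below the lid's reach). Stands on the slotted grate, 6 mm above the bench. Point: the box's centre, 18 mm above its underside; x along its length, z up. None if the box is absent.
- lid_72_mid (a point): Lid of box 72: blue plate 71 x 63 x 10 mm, below it a plug 60 x 52 mm, 10 mm deep (stepped in 3 mm at half depth), 2 mm loose all round in the box's mouth, held by weight only, either way round. Lies plug down on the bench. A closed box is 46 mm high. Point: the plate's centre, 5 mm below the flat top; x along its length, z up; closed, 23 mm above the box's point. Present even if its box is not.
- main_switch_grip (a point): Main switch, the larger of two rotary switches, nearer the robot on top of the grey control box (270 x 120 x 65 mm, fixed, on the robot's left). Black bar handle 66 mm long, 14 wide, 30 high, on a foot 60 mm across. Point: on the vertical turning axis, half-way up the bar (15 mm below its top, 15 above the foot's face); x runs along the bar.
- main_switch (a joint): Angle of the main switch, rad, growing clockwise seen from above: 0 = off, about 1.55 (quarter turn) = on, at its stop. A sprung plunger on a star wheel holds it in either place: it resists with up to 0.25 N m, most at about 0.3; just past half-way (0.79) it snaps forward to on by itself, let go before that it springs back.
- fan_switch_grip (a point): Fan switch, the smaller rotary switch, 130 mm from the main switch on the same control box, farther from the robot. Black bar handle 46 mm long, 12 wide, 30 high, on a foot 46 mm across. Point: on the vertical turning axis, half-way up the bar (15 mm below its top, 15 above the foot's face); x runs along the bar.
- fan_switch (a joint): Angle of the fan switch, rad, growing clockwise seen from above: 0 = off, 0.785 (eighth of a turn) = low, about 1.56 = high, at its stop. It starts at off. A sprung plunger on a star wheel holds it in each of the three places with up to 0.18 N m; it snaps over to the next place just past half-way, at 0.39 and 1.18.
- grate: Slotted metal grate of the bench, 360 mm (x) by 560 mm (y), fixed, its flat top 6 mm above the bench; the disc boxes stand on it at the start. Origin under its centre.
- grinder: Angle grinder, about 280 mm long, lying on its disc beyond the mat; the origin is under the centre of its disc. To be left alone.
- tape: Roll of brown tape, 100 mm across, 48 mm high, lying flat beyond the control box; origin under its centre. To be left alone.
Things that resemble listed ones, but are neither listed nor needed, are in the scene too. Leave any green or red look-alike of the part that bears lid_124_mid alone. What is shaped like the part that bears box_98_mid but grey is not meant.

How it is judged (in metres and radians):
On the way, in this order (a step that is already met when the one before it is completed fails the run):
1. every box present is closed with its own lid and stands in the column on the mat (z of lid_150_mid in the frame of box_150_mid between 0.015 and 0.0265 m and horizontal distance between lid_150_mid and box_150_mid below 0.008 m and angle between the x axis of lid_150_mid and the x axis of box_150_mid, either way round below 0.1 rad and angle between each of box_150_mid, box_124_mid, box_98_mid, box_72_mid's own z axis and vertical below 0.06 rad and angle between the x axis of each of box_150_mid, box_124_mid, box_98_mid, box_72_mid and the x axis of mat_top, either way round below 0.35 rad and x of box_150_mid in the frame of mat_top between -0.05 and 0.05 m and y of box_150_mid in the frame of mat_top between -0.05 and 0.05 m and z of lid_124_mid in the frame of box_124_mid between 0.015 and 0.0265 m and horizontal distance between lid_124_mid and box_124_mid below 0.008 m and angle between the x axis of lid_124_mid and the x axis of box_124_mid, either way round below 0.1 rad and x of box_124_mid in the frame of mat_top between -0.05 and 0.05 m and y of box_124_mid in the frame of mat_top between -0.05 and 0.05 m and z of lid_98_mid in the frame of box_98_mid between 0.015 and 0.0265 m and horizontal distance between lid_98_mid and box_98_mid below 0.008 m and angle between the x axis of lid_98_mid and the x axis of box_98_mid, either way round below 0.1 rad and x of box_98_mid in the frame of mat_top between -0.05 and 0.05 m and y of box_98_mid in the frame of mat_top between -0.05 and 0.05 m and z of lid_72_mid in the frame of box_72_mid between 0.015 and 0.0265 m and horizontal distance between lid_72_mid and box_72_mid below 0.008 m and angle between the x axis of lid_72_mid and the x axis of box_72_mid, either way round below 0.1 rad and x of box_72_mid in the frame of mat_top between -0.05 and 0.05 m and y of box_72_mid in the frame of mat_top between -0.05 and 0.05 m and horizontal distance between each of box_124_mid, box_98_mid, box_72_mid and box_150_mid below 0.012 m and angle between the x axis of each of box_124_mid, box_98_mid, box_72_mid and the x axis of box_150_mid, either way round below 0.14 rad and z of each of box_124_mid, box_98_mid, box_72_mid in the frame of box_150_mid above 0.04 m and horizontal distance between each of box_98_mid, box_72_mid and box_124_mid below 0.012 m and angle between the x axis of each of box_98_mid, box_72_mid and the x axis of box_124_mid, either way round below 0.14 rad and z of each of box_98_mid, box_72_mid in the frame of box_124_mid above 0.04 m and horizontal distance between box_72_mid and box_98_mid below 0.012 m and angle between the x axis of box_72_mid and the x axis of box_98_mid, either way round below 0.14 rad and z of box_72_mid in the frame of box_98_mid above 0.04 m and z of box_150_mid in the frame of mat_top below 0.023 m and (z of box_124_mid in the frame of box_150_mid between 0.04 and 0.052 m or z of box_124_mid in the frame of mat_top below 0.023 m) and (z of box_98_mid in the frame of box_124_mid between 0.04 and 0.052 m or z of box_98_mid in the frame of box_150_mid between 0.04 and 0.052 m or z of box_98_mid in the frame of mat_top below 0.023 m) and (z of box_72_mid in the frame of box_150_mid between 0.04 and 0.052 m or z of box_72_mid in the frame of box_124_mid between 0.04 and 0.052 m or z of box_72_mid in the frame of box_98_mid between 0.04 and 0.052 m) and linear speed of each of box_150, box_124, box_98, box_72 below 0.02 m/s), for 0.3 s.
2. the main switch has clicked on (value of joint main_switch above 1.4 rad), for 0.2 s.
3. the fan switch has clicked into high (value of joint fan_switch above 1.4 rad), for 0.2 s.
At the end, for the whole second after the job is handed in: Every box present wears its own lid, fully seated, in one upright column, at rest, within 50 mm of the mat's centre and 20 degrees of its length, longest lowest, boxes centred within 12 mm and parallel within 8 degrees; main switch on and fan switch high (each within 0.15 rad of 1.57) (all of step 1 and value of joint each of main_switch, fan_switch above 1.42 rad); the robot touches nothing.
It fails at once if the angle grinder or the tape is moved more than 40 mm (distance of any of grinder, tape from where it was at the start of the episode above 0.04 m).
It fails at once if a box is tipped over (more than 45 degrees) (angle between any of box_150_mid, box_124_mid, box_98_mid, box_72_mid's own z axis and vertical above 0.8 rad).
Of box_150, box_124, box_98, box_72 only 3 to 4 are there at a start; the rules pass over those that are not, and their reading is None.
At some moment in a run one of box_150, box_124, box_98, box_72 may be knocked a few centimetres aside while the robot is not near it.
It also fails if it takes over 210 s, if anything falls off the work surface, if the arm or the gripper's body presses on something with over 40 N, if the wrist force passes 120 N, or if a joint passes its speed limit or range.

ROBOT

A 6-joint arm with a two-finger parallel gripper is mounted at the origin on the work surface. World frame = base frame: x ahead of the robot, y to its left, z up, the work surface at z = 0. Lengths are in m, angles in degrees, forces in N, time in s.
With the tool pointing down it reaches from about 0.35 to 0.875 m from the base axis. Payload 4.2 kg.
Tool frame: the origin (TCP) lies between the finger pads; the fingertips stand 8 mm ahead of it and the grasp point (between the pads) lies 11 mm behind it; x points along the fingers, y is the direction in which the jaws open and shut, and the axes are right-handed (so a half turn about x gives the same grasp; the last joint's range is limited). The gripper opens to 87 mm and grips with 3 to 60 N. Pads are 19 mm wide; open, the fingers measure 117 mm over their backs; the gripper's body (75 mm by 190 mm) begins 51 mm behind the grasp point.
Start: joints at [84.66, 22.042, 0.453, 0, -68.411, -14.817], TCP at [0.215, 0.587, 0.231] pointing down, gripper open.
Joint ranges: [-179.83, 179.83], [-69.29, 118.12], [-61.27, 80.66], [-181.25, 117.63], [-171.15, -9.14], [-177.46, 177.46]. Speed limits (degrees/s): [159.86, 159.86, 180, 180, 180, 180].

INTERFACE

Orientations are given as a 3x3 rotation matrix whose columns are the frame's x, y, z axes.
In Python, from station import r gives the robot as it stands. The module is installed in compiled form; this text tells all that it offers.
- The arm moves only by the tool move_arm, never from a script. Its argument "increments" is one flat list of numbers, 7 for each row, row after row: the turn, a rotation vector about the tool's x, y, z in degrees, then the shift along the tool's x, y, z in m, then the finger opening in m, from 0 to 0.087. A call has 1 to 12 rows; each row is the pose to reach, as a shift and turn from the pose commanded when the call began, along the tool's axes at that moment; what a row does not reach only later rows make up. A row lasts 1/12 s, in which the tool goes at most 41.7 mm and 7.16 degrees, less where a joint would pass 70% of its speed; a pose out of reach is approached as far as the arm can. A call with a gripper value outside its range is refused whole. The fingers move at their own pace and stop on an object; the grip force is fixed at half the most. Time passes only in rows, so rows that repeat a pose let the fingers close. It gives the time, the measured TCP pose, the force and the opening at its end, in the units of the state.
- r.sense(): the state, without advancing time (a new reading comes with each control period).
- r.capture(name): name is "scene" or "top" or "wrist"; returns the picture (400x640x3 uint8, red, green, blue); there is no depth.
- r.calibration(name): a dict with "fx", "fy", "cx", "cy" (pixels), "rvec" (rotation vector, rad) and "tvec" (3), from world to camera coordinates, as OpenCV has them; the wrist camera has in their place "tool_from_camera" (4x4, takes a point from camera to tool coordinates, whose origin is the TCP and whose axes are the tool frame's). Camera axes: x right, y down, z forward; pixel columns grow to the right and rows downward; lengths in m; the calibration is good to about 2 mm. The wrist camera is an equidistant fisheye: a pixel r from the principal point sees the ray r / f radians off the axis. A picture is of the moment at which its call begins: read the wrist's pose just before it. calibration takes no time and is no camera call.
- r.finish_job(): hands the job in, once; it reports no verdict.
The state is a dict: "time_s": time; "joints": joint angles; "joint_velocities": joint speeds; "effort": joint torques, N m; "tcp_pos": TCP position; "ee_rot": TCP orientation; "wrist_force": force on the tool from outside, world axes, zero at the start; "moment": the same for the moment, N m; "gripper_width": opening from 0.0 (shut) to 1.0 (fully open).
Only numpy, scipy, OpenCV 4.12 (cv2) and the standard library are available. Lean on these libraries where they do the work, as an engineer would, in place of code of your own. Each camera call takes 0.05 s, during which the arm holds its last target.

## Working session

There is one attempt and no reset: what is moved stays moved. The work goes in short steps, Python scripts to look and compute and a tool call to move; the robot and the scene stay as the last step left them, time stands still between calls to the robot, and variables do not carry over. Pictures are saved under pics/ and viewed, and the job is handed in when it is done.

Besides the shell and the picture viewer there is one more tool, called after "Emit:" as name(argument=value, ...), one argument or row to a line, values as JSON. move_arm: Moves the arm, as the interface text tells. Its arguments: {"type":"object","properties":{"increments":{"type":"array","items":{"type":"number"}}},"required":["increments"]}

```bash
mkdir -p pics; python3 - <<'E'
from station import r
import cv2,numpy as np
s=r.sense();print({k:np.round(v,3).tolist() for k,v in s.items()})
for n in ("scene","top","wrist"):
    im=r.capture(n);cv2.imwrite(f"pics/{n}0.png",im[...,::-1]);c=r.calibration(n);print(n,{k:np.round(v,4).tolist() for k,v in c.items()})
E
```

```text
{'time_s': 0.0, 'joints': [84.66, 22.092, 0.38, -0.029, -68.412, -14.815], 'joint_velocities': [0.012, 0.002, -0.031, -0.005, 0.068, -0.105], 'effort': [-0.001, -39.067, 18.74, 4.22, 0.011, -0.0], 'tcp_pos': [0.215, 0.586, 0.229], 'ee_rot': [[-0.001, -0.345, -0.939], [-0.002, -0.939, 0.345], [-1.0, 0.002, -0.0]], 'wrist_force': [-0.097, -0.151, -0.523], 'moment': [-0.026, 0.032, -0.008], 'gripper_width': 1.003}
scene {'fx': 469.6143, 'fy': 469.6143, 'cx': 310.6163, 'cy': 204.6947, 'rvec': [1.7992, 1.8738, -0.6417], 'tvec': [0.1399, -0.3316, 2.1464]}
top {'fx': 509.1421, 'fy': 509.1421, 'cx': 320.9555, 'cy': 200.4881, 'rvec': [2.1386, -2.1186, 0.2066], 'tvec': [-0.1426, 0.4904, 1.6063]}
wrist {'fx': 309.7069, 'fy': 309.7069, 'cx': 324.1419, 'cy': 201.6109, 'tool_from_camera': [[0.0, -0.2928, 0.9562, -0.1543], [1.0, 0.0018, 0.0005, -0.0008], [-0.0019, 0.9562, 0.2928, -0.0797], [0.0, 0.0, 0.0, 1.0]]}
```

View pics/top0.png

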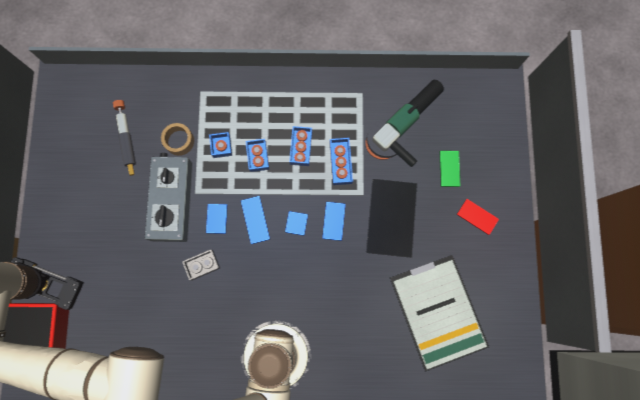

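View pics/scene0.png

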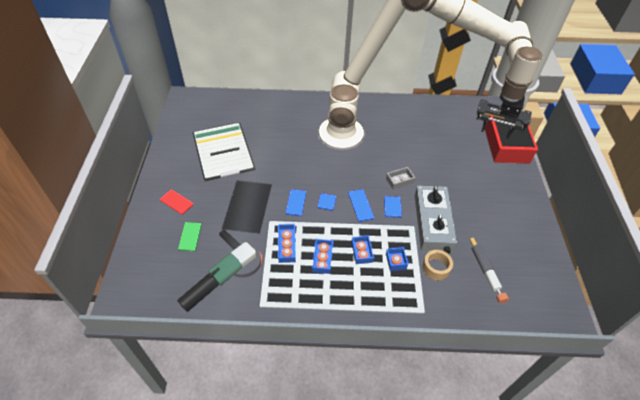

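View pics/wrist0.png

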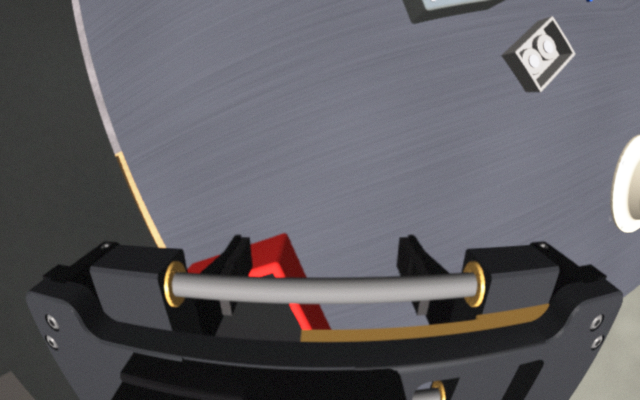

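```bash
cat > h.py <<'E'
import numpy as np,cv2
from scipy.optimize import minimize
from scipy.spatial.transform import Rotation as R
from station import r
def cam(n):
    c=r.calibration(n);K=np.array([[c['fx'],0,c['cx']],[0,c['fy'],c['cy']],[0,0,1.]])
    Rm=cv2.Rodrigues(np.array(c['rvec'],float))[0];return K,Rm,np.array(c['tvec'],float).ravel()
def proj(P,C):
    K,Rm,t=C;q=(np.atleast_2d(P)@Rm.T+t)@K.T;return q[:,:2]/q[:,2:]
def back(uv,z,C):
    K,Rm,t=C;uv=np.atleast_2d(np.array(uv,float));d=np.c_[uv,np.ones(len(uv))]@np.linalg.inv(K).T@Rm
    o=-Rm.T@t;s=(z-o[2])/d[:,2];return o+s[:,None]*d
def cuboid(x,y,a,L,W,z0,z1):
    c,s=np.cos(a),np.sin(a)
    return np.array([[x+c*u*L/2-s*v*W/2,y+s*u*L/2+c*v*W/2,z] for u in(-1,1) for v in(-1,1) for z in(z0,z1)])
def fit(img,C,x,y,a,L,W,solids,maskf,pad=12,S=6):
    """solids: list of (L,W,z0,z1); returns fitted x,y,a, IoU"""
    m=maskf(img).astype(np.float32)
    P=proj(np.vstack([cuboid(x,y,a,*s) for s in solids]),C)
    u0,v0=(P.min(0)-pad).astype(int);u1,v1=(P.max(0)+pad).astype(int)
    u0=max(u0,0);v0=max(v0,0)
    crop=m[v0:v1,u0:u1];h,w=crop.shape
    # fill the object's component
    k=np.ones((3,3),np.uint8)
    cr=cv2.morphologyEx((crop>0.5).astype(np.uint8),cv2.MORPH_CLOSE,k)
    cs,_=cv2.findContours(cr,cv2.RETR_EXTERNAL,cv2.CHAIN_APPROX_NONE)
    f=np.zeros_like(cr);cv2.drawContours(f,[max(cs,key=cv2.contourArea)],-1,1,-1);f=f.astype(float)
    def ren(p):
        big=np.zeros((h*S,w*S),np.uint8)
        for s in solids:
            q=(proj(cuboid(p[0],p[1],p[2],*s),C)-[u0,v0]+.5)*S-.5
            cv2.fillConvexPoly(big,cv2.convexHull(np.round(q*16).astype(np.int32)),1,shift=4)
        return cv2.resize(big.astype(np.float32),(w,h),interpolation=cv2.INTER_AREA)
    cost=lambda p:np.abs(ren([p[0]/100,p[1]/100,p[2]/10])-f).sum()
    best=None
    for da in(-.08,0,.08):
        p0=np.array([x*100,y*100,(a+da)*10])
        o=minimize(cost,p0,method='Nelder-Mead',options=dict(initial_simplex=[p0,p0+[.6,0,0],p0+[0,.6,0],p0+[0,0,.8]],xatol=1e-3,fatol=.05))
        if best is None or o.fun<best.fun:best=o
    p=best.x;return p[0]/100,p[1]/100,p[2]/10,best.fun/f.sum()
def blue(img):
    h=cv2.cvtColor(img,cv2.COLOR_RGB2HSV).astype(int);return (h[...,0]>100)&(h[...,0]<125)&(h[...,1]>120)&(h[...,2]>60)
def comps(img,C,z=.03,amin=60):
    m=cv2.morphologyEx(blue(img).astype(np.uint8),cv2.MORPH_CLOSE,np.ones((3,3)))
    out=[]
    for c in cv2.findContours(m,cv2.RETR_EXTERNAL,cv2.CHAIN_APPROX_NONE)[0]:
        if cv2.contourArea(c)<amin:continue
        p=back(c[:,0].astype(float),z,C)[:,:2]*1000
        (cx,cy),(w,h),an=cv2.minAreaRect(p.astype(np.float32));
        if w<h:w,h,an=h,w,an+90
        an=(an+90)%180-90
        u=c[:,0].mean(0);out.append((cx/1000,cy/1000,an,w,h,u))
    return out
E
python3 - <<'E'
from h import *
import cv2
for n in("top","scene"):
    img=cv2.imread(f"pics/{n}0.png")[...,::-1];C=cam(n);print(n,'cam at',np.round(-C[1].T@C[2],3))
    for c in comps(img,C): print(np.round(c[:5],3),np.round(c[5]))
    cr=img[80:280,130:450] if n=="top" else img[170:320,170:470]
    cv2.imwrite(f"pics/{n}c.png",cv2.resize(cr,None,fx=2.5,fy=2.5,interpolation=cv2.INTER_CUBIC)[...,::-1])
img=cv2.imread("pics/top0.png")
K=cam("top")
g=img.max(2);m=(g<45).astype(np.uint8);m[:, :362]=0;m[:,420:]=0;m[:175]=0;m[265:]=0
c=max(cv2.findContours(m,0,1)[0],key=cv2.contourArea);p=back(c[:,0].astype(float),.005,K)[:,:2]*1000
print('mat',cv2.minAreaRect(p.astype(np.float32)),p.min(0),p.max(0))
E
```

```text
top cam at [ 0.188 -0.125  1.67 ]
[ 4.2000e-01 -5.8000e-02 -9.0190e+00  7.1061e+01  6.4749e+01] [296. 223.]
[ 0.432  0.202  0.553 95.255 64.695] [216. 218.]
[  0.429  -0.18   -5.633 122.812  64.834] [334. 221.]
[4.30000e-01 7.60000e-02 1.50680e+01 1.48743e+02 6.41720e+01] [255. 220.]
[6.4800e-01 7.8000e-02 9.1500e+00 1.0212e+02 6.5524e+01] [257. 155.]
[  0.631  -0.204   4.54  155.281  65.38 ] [341. 161.]
[ 0.683  0.202  8.055 78.649 66.498] [220. 144.]
[ 6.8200e-01 -6.8000e-02 -4.1280e+00  1.2759e+02  6.5716e+01] [300. 145.]
scene cam at [ 1.596 -0.094  1.477]
[ 0.683  0.199  7.631 97.251 71.364] [397. 258.]
[ 6.85000e-01 -7.20000e-02 -2.88300e+00  1.41959e+02  7.03580e+01] [322. 256.]
[6.48000e-01 7.40000e-02 8.60500e+00 1.17756e+02 7.20830e+01] [362. 249.]
[  0.632  -0.208   3.324 164.242  68.168] [286. 243.]
[  0.445   0.198  -0.911 101.085  64.484] [392. 206.]
[ 4.3200e-01 -6.1000e-02 -9.4280e+00  7.6390e+01  6.3952e+01] [326. 201.]
[4.4300e-01 7.3000e-02 1.5030e+01 1.5305e+02 6.4998e+01] [361. 205.]
[  0.441  -0.183  -5.632 127.64   64.672] [296. 202.]
[-1.14000e-01  1.15200e+00  5.37000e-01  2.08536e+02  4.31480e+01] [589. 117.]
[ -0.169   0.979 -33.812 132.261  29.343] [550. 110.]
[ -0.518   1.343  -0.453 418.718 297.809] [601.  68.]
[ -0.939  -1.588 -86.873 465.461 188.28 ] [73.  8.]
mat ((507.0551452636719, -436.50457763671875), (25.966590881347656, 88.91304016113281), 77.50501251220703) [ 463.50544301 -449.36984665] [ 551.89485034 -418.01458348]
```

View pics/topc.png

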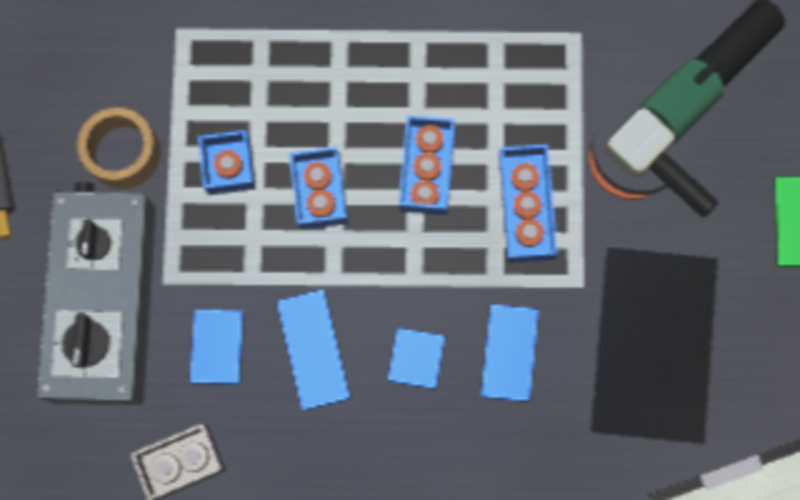

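```bash
cat >> h.py <<'E'
LID=lambda L,b=0:[(L-1,63,*(.010+b,.020+b))]
def lid_solid(L,b=0): return [((L-1)/1e3,.063,.010+b,.020+b),((L-12)/1e3,.052,b,.010+b)]
def box_solid(L,b=.006): return [(L/1e3,.064,b,b+.036)]
E
python3 - <<'E'
from h import *
B={72:(.683,.202,8),98:(.648,.078,9),124:(.682,-.068,-4),150:(.631,-.204,4.5)}
Ld={98:(.434,.202,.5),150:(.432,.076,15),72:(.422,-.058,-9),124:(.431,-.18,-5.6)}
for n in("top","scene"):
    img=cv2.imread(f"pics/{n}0.png")[...,::-1];C=cam(n)
    for nm,D,sol in(("box",B,box_solid),("lid",Ld,lid_solid)):
        for L,(x,y,a) in D.items():
            f=fit(img,C,x,y,np.radians(a),0,0,sol(L),blue);print(n,nm,L,np.round([f[0]*1e3,f[1]*1e3,np.degrees(f[2]),f[3]],2))
C=cam("top")
q=back([(373.2,179.2),(416.8,183.2),(412,256.8),(366.8,253.2)],.005,C);print('mat',np.round(q*1e3),q.mean(0))
img=cv2.imread("pics/top0.png")
cv2.imwrite("pics/sw.png",cv2.resize(img[150:250,135:205],None,fx=6,fy=6,interpolation=cv2.INTER_CUBIC))
cv2.imwrite("pics/mat.png",cv2.resize(img[165:270,355:430],None,fx=5,fy=5,interpolation=cv2.INTER_CUBIC)*2)
E
```

```text
top box 72 [6.8556e+02 2.0246e+02 8.9900e+00 1.3000e-01]
top box 98 [6.4906e+02 7.7300e+01 9.5300e+00 1.2000e-01]
top box 124 [ 6.8518e+02 -6.7950e+01 -4.4200e+00  1.0000e-01]
top box 150 [ 6.3195e+02 -2.0321e+02  4.5600e+00  7.0000e-02]
top lid 98 [ 4.3400e+02  2.0507e+02 -1.1000e-01  3.0000e-02]
top lid 150 [4.3259e+02 7.8170e+01 1.4940e+01 4.0000e-02]
top lid 72 [ 4.2229e+02 -5.7380e+01 -9.8200e+00  5.0000e-02]
top lid 124 [ 4.3076e+02 -1.8000e+02 -5.4800e+00  5.0000e-02]
scene box 72 [6.8037e+02 1.9923e+02 7.5100e+00 1.1000e-01]
scene box 98 [6.4489e+02 7.4450e+01 8.8100e+00 1.0000e-01]
scene box 124 [ 6.8192e+02 -7.2270e+01 -3.8300e+00  1.0000e-01]
scene box 150 [ 6.2626e+02 -2.0910e+02  3.4300e+00  1.0000e-01]
scene lid 98 [ 4.3097e+02  2.0055e+02 -4.0000e-02  8.0000e-02]
scene lid 150 [4.3021e+02 7.3830e+01 1.5110e+01 6.0000e-02]
scene lid 72 [ 4.194e+02 -6.084e+01 -8.550e+00  9.000e-02]
scene lid 124 [ 4.2797e+02 -1.8362e+02 -5.3500e+00  6.0000e-02]
mat [[ 574. -313.    5.]
 [ 562. -459.    5.]
 [ 315. -437.    5.]
 [ 326. -290.    5.]] [ 0.44418747 -0.37481455  0.005     ]
```

View pics/sw.png

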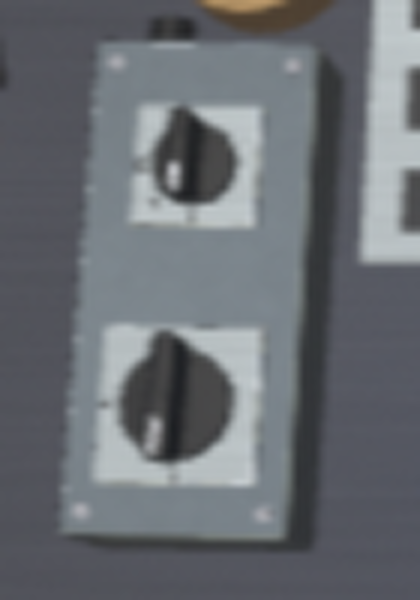

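View pics/mat.png

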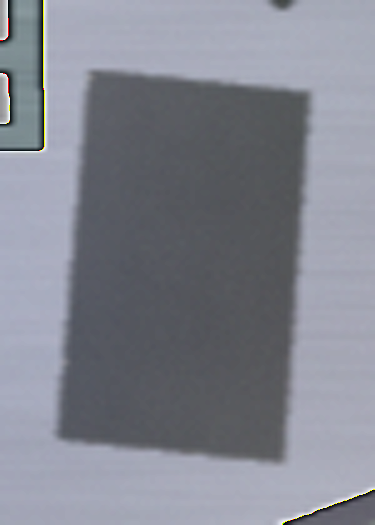

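```bash
cat > pl.py <<'E'
import json,sys,numpy as np,os
F='cmd.json'
def rot(psi):
    c,s=np.cos(np.radians(psi)),np.sin(np.radians(psi));return np.array([[0,c,s],[0,s,-c],[-1,0,0]]).astype(float)
def load(): return json.load(open(F))
def plan(wps,cur=None,save=True):
    """wps: list of (x,y,z,psi,grip[m],speed mm/row,extra rows[,single-shot])"""
    cur=cur or load();calls=[];rows=[];st=list(cur);base=list(cur)
    def flush():
        nonlocal rows,base
        if rows:calls.append(rows);rows=[];base=list(st)
    for (x,y,z,psi,g,v,ex) in wps:
        tgt=np.array([x,y,z]);
        p0=np.array(st[:3]);a0=st[3];d=tgt-p0;da=(psi-a0+180)%360-180
        n=max(int(np.ceil(np.linalg.norm(d)*1e3/v-.01)),int(np.ceil(abs(da)/(7*v/41)-.01)))
        for i in list(range(1,n+1))+[n]*ex if n else [0]*ex:
            if len(rows)==12:flush()
            f=i/n if n else 1;p=p0+d*f;a=a0+da*f
            B=rot(base[3]);t=np.round(B.T@(p-np.array(base[:3])),4);ang=np.round((-(a-base[3])+180)%360-180,1)+0.
            if i==n or True:
                st[:3]=list(np.array(base[:3])+B@t);st[3]=base[3]-ang
            rows.append([float(ang),0,0]+[float(q)+0. for q in t]+[g])
    flush()
    for c in calls:print(len(c),'['+', '.join(', '.join(f'{q:g}' for q in rw) for rw in c)+']')
    print('end',np.round(st,4));
    if save:json.dump([float(q) for q in st],open(F,'w'))
E
echo '[0.215,0.587,0.231,-110.2]' > cmd.json
python3 -c "
from pl import *
plan([(.42,.03,.26,-90,.087,41,2)])"
```

```text
12 [-1.3, 0, 0, -0.0019, 0.0301, -0.0256, 0.087, -2.7, 0, 0, -0.0039, 0.0603, -0.0513, 0.087, -4, 0, 0, -0.0058, 0.0904, -0.0769, 0.087, -5.4, 0, 0, -0.0077, 0.1205, -0.1026, 0.087, -6.7, 0, 0, -0.0097, 0.1507, -0.1282, 0.087, -8.1, 0, 0, -0.0116, 0.1808, -0.1539, 0.087, -9.4, 0, 0, -0.0135, 0.2109, -0.1795, 0.087, -10.8, 0, 0, -0.0155, 0.241, -0.2052, 0.087, -12.1, 0, 0, -0.0174, 0.2712, -0.2308, 0.087, -13.5, 0, 0, -0.0193, 0.3013, -0.2565, 0.087, -14.8, 0, 0, -0.0213, 0.3314, -0.2821, 0.087, -16.2, 0, 0, -0.0232, 0.3616, -0.3078, 0.087]
5 [-1.3, 0, 0, -0.0019, 0.036, -0.0162, 0.087, -2.7, 0, 0, -0.0039, 0.0721, -0.0324, 0.087, -4, 0, 0, -0.0058, 0.1082, -0.0487, 0.087, -4, 0, 0, -0.0058, 0.1082, -0.0487, 0.087, -4, 0, 0, -0.0058, 0.1082, -0.0487, 0.087]
end [ 4.2e-01  3.0e-02  2.6e-01 -9.0e+01]
```

```bash
python3 - <<'E'
s=open('pl.py').read()
i=s.index('def plan');s=s[:i]+'''def plan(wps,cur=None,save=True):
    """wps: (x,y,z,psi,grip,v mm/row,extra rows); v>=40: repeated end rows; else ramp of rows"""
    st=list(cur or load());calls=[];rows=[];base=list(st)
    def flush():
        nonlocal rows,base
        if rows:calls.append(rows);rows=[];base=list(st)
    for (x,y,z,psi,g,v,ex) in wps:
        while True:
            p0=np.array(st[:3]);a0=st[3];d=np.array([x,y,z])-p0;da=(psi-a0+180)%360-180
            L=np.linalg.norm(d)*1e3
            n=max(int(np.ceil(L/v-.02)),int(np.ceil(abs(da)/(7*min(v,40)/40)-.02)))
            room=12-len(rows)
            if (n>room and (len(rows)>6 or n<=12)) : flush();room=12
            k=min(n,room)
            f=k/n if n else 1
            p=p0+d*f;a=a0+da*f
            def inc(p,a):
                B=rot(base[3]);t=np.round((B.T@(p-np.array(base[:3])))/.0005)*.0005
                ang=np.round(((-(a-base[3])+180)%360-180)*2)/2;return t,ang,B
            for j in range(1,k+1):
                ff=1 if v>=40 else j/k
                t,ang,B=inc(p0+(p-p0)*ff,a0+(a-a0)*ff)
                rows.append([ang,0,0,*t,g])
            t,ang,B=inc(p,a)
            if k==n:
                for j in range(ex):
                    if len(rows)==12:
                        st[:3]=list(np.array(base[:3])+B@t);st[3]=base[3]-ang;flush();t,ang,B=inc(p,a)
                    rows.append([ang,0,0,*t,g])
            st[:3]=list(np.array(base[:3])+B@t);st[3]=base[3]-ang
            if k==n:break
            flush()
    flush()
    for c in calls:print(len(c),'['+', '.join(', '.join(f'{q+0.:g}' for q in rw) for rw in c)+']')
    print('end',np.round(st,4))
    if save:json.dump([float(q) for q in st],open(F,'w'))
'''
open('pl.py','w').write(s)
E
echo '[0.215,0.587,0.231,-110.2]' > cmd.json
python3 -c "
from pl import *
plan([(.42,.03,.26,-90,.087,40,2)])"
```

```text
12 [-16, 0, 0, -0.023, 0.3615, -0.308, 0.087, -16, 0, 0, -0.023, 0.3615, -0.308, 0.087, -16, 0, 0, -0.023, 0.3615, -0.308, 0.087, -16, 0, 0, -0.023, 0.3615, -0.308, 0.087, -16, 0, 0, -0.023, 0.3615, -0.308, 0.087, -16, 0, 0, -0.023, 0.3615, -0.308, 0.087, -16, 0, 0, -0.023, 0.3615, -0.308, 0.087, -16, 0, 0, -0.023, 0.3615, -0.308, 0.087, -16, 0, 0, -0.023, 0.3615, -0.308, 0.087, -16, 0, 0, -0.023, 0.3615, -0.308, 0.087, -16, 0, 0, -0.023, 0.3615, -0.308, 0.087, -16, 0, 0, -0.023, 0.3615, -0.308, 0.087]
5 [-4, 0, 0, -0.006, 0.108, -0.049, 0.087, -4, 0, 0, -0.006, 0.108, -0.049, 0.087, -4, 0, 0, -0.006, 0.108, -0.049, 0.087, -4, 0, 0, -0.006, 0.108, -0.049, 0.087, -4, 0, 0, -0.006, 0.108, -0.049, 0.087]
end [ 4.202e-01  3.010e-02  2.600e-01 -9.020e+01]
```

Emit:
move_arm(
  increments=[-16, 0, 0, -0.023, 0.3615, -0.308, 0.087, -16, 0, 0, -0.023, 0.3615, -0.308, 0.087, -16, 0, 0, -0.023, 0.3615, -0.308, 0.087, -16, 0, 0, -0.023, 0.3615, -0.308, 0.087, -16, 0, 0, -0.023, 0.3615, -0.308, 0.087, -16, 0, 0, -0.023, 0.3615, -0.308, 0.087, -16, 0, 0, -0.023, 0.3615, -0.308, 0.087, -16, 0, 0, -0.023, 0.3615, -0.308, 0.087, -16, 0, 0, -0.023, 0.3615, -0.308, 0.087, -16, 0, 0, -0.023, 0.3615, -0.308, 0.087, -16, 0, 0, -0.023, 0.3615, -0.308, 0.087, -16, 0, 0, -0.023, 0.3615, -0.308, 0.087],
)

```text
time_s: 1.15
tcp_pos: [0.3799, 0.1376, 0.2538]
ee_rot: [[-0.0, -0.075, -0.997], [-0.0, -0.997, 0.075], [-1.0, 0.0, 0.0]]
wrist_force: [1.2, 0.2, -0.2]
gripper_width: 0.999
```

Emit:
move_arm(
  increments=[-4, 0, 0, -0.006, 0.108, -0.049, 0.087, -4, 0, 0, -0.006, 0.108, -0.049, 0.087, -4, 0, 0, -0.006, 0.108, -0.049, 0.087, -4, 0, 0, -0.006, 0.108, -0.049, 0.087, -4, 0, 0, -0.006, 0.108, -0.049, 0.087],
)

```text
time_s: 1.57
tcp_pos: [0.421, 0.0283, 0.2593]
ee_rot: [[-0.001, -0.007, -1.0], [-0.0, -1.0, 0.007], [-1.0, 0.0, 0.001]]
wrist_force: [-0.3, -0.3, -0.4]
gripper_width: 1.002
```

```bash
cat >> h.py <<'E'
def wcam(s=None):
    s=s or r.sense();c=r.calibration("wrist");T=np.array(c['tool_from_camera']);Rt=np.array(s['ee_rot']);p=np.array(s['tcp_pos'])
    Rc=Rt@T[:3,:3];o=Rt@T[:3,3]+p
    return ('fish',Rc,o,c['fx'],c['cx'],c['cy'])
_p=proj
def proj(P,C):
    if C[0] is not None and isinstance(C[0],str):
        _,Rc,o,f,cx,cy=C;q=(np.atleast_2d(P)-o)@Rc
        n=np.hypot(q[:,0],q[:,1]);th=np.arctan2(n,q[:,2]);k=f*th/np.maximum(n,1e-9)
        return np.c_[cx+k*q[:,0],cy+k*q[:,1]]
    return _p(P,C)
_b=back
def back(uv,z,C):
    if isinstance(C[0],str):
        _,Rc,o,f,cx,cy=C;d=np.atleast_2d(np.array(uv,float))-[cx,cy];rr=np.hypot(d[:,0],d[:,1]);th=rr/f
        ray=np.c_[d/np.maximum(rr,1e-9)[:,None]*np.sin(th)[:,None],np.cos(th)]@Rc.T
        return o+((z-o[2])/ray[:,2])[:,None]*ray
    return _b(uv,z,C)
E
python3 - <<'E'
from h import *
s=r.sense();print(s['time_s'],np.round(s['tcp_pos'],4),np.round(s['ee_rot'],3).tolist())
C=wcam(s);im=r.capture("wrist");cv2.imwrite("pics/w1.png",im[...,::-1])
Ld={98:(.432,.203,.0),150:(.431,.076,15),72:(.421,-.059,-9),124:(.429,-.182,-5.6)}
for L,(x,y,a) in Ld.items():
    print(L,np.round(proj([[x,y,.02]],C)))
    f=fit(im,C,x,y,np.radians(a),0,0,lid_solid(L),blue);print(L,np.round([f[0]*1e3,f[1]*1e3,np.degrees(f[2]),f[3]],2))
E
```

```text
1.5667 [0.421  0.0283 0.2593] [[-0.001, -0.007, -1.0], [-0.0, -1.0, 0.007], [-1.0, 0.0, 0.001]]
98 [[197. 166.]]
98 [ 4.3333e+02  2.0466e+02 -5.7000e-01  3.0000e-02]
150 [[288. 164.]]
150 [4.3161e+02 7.7660e+01 1.5130e+01 2.0000e-02]
72 [[391. 172.]]
72 [ 4.2111e+02 -5.8650e+01 -9.4300e+00  2.0000e-02]
124 [[475. 168.]]
124 [ 4.2985e+02 -1.8280e+02 -5.5200e+00  3.0000e-02]
```

View pics/w1.png

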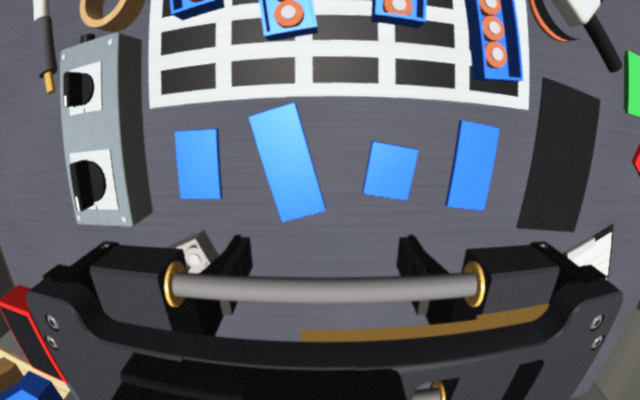

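```bash
python3 -c "
from pl import *
plan([(.4316,.0777,.08,-75,.087,40,0),(.4316,.0777,.020,-75,.087,20,2),(.4316,.0777,.020,-75,.05,20,9)])"
```

```text
12 [-15, 0, 0, 0.18, -0.0475, -0.011, 0.087, -15, 0, 0, 0.18, -0.0475, -0.011, 0.087, -15, 0, 0, 0.18, -0.0475, -0.011, 0.087, -15, 0, 0, 0.18, -0.0475, -0.011, 0.087, -15, 0, 0, 0.18, -0.0475, -0.011, 0.087, -15, 0, 0, 0.2, -0.0475, -0.011, 0.087, -15, 0, 0, 0.22, -0.0475, -0.011, 0.087, -15, 0, 0, 0.24, -0.0475, -0.011, 0.087, -15, 0, 0, 0.24, -0.0475, -0.011, 0.087, -15, 0, 0, 0.24, -0.0475, -0.011, 0.087, -15, 0, 0, 0.24, -0.0475, -0.011, 0.05, -15, 0, 0, 0.24, -0.0475, -0.011, 0.05]
8 [0, 0, 0, 0, 0, -0.0005, 0.05, 0, 0, 0, 0, 0, -0.0005, 0.05, 0, 0, 0, 0, 0, -0.0005, 0.05, 0, 0, 0, 0, 0, -0.0005, 0.05, 0, 0, 0, 0, 0, -0.0005, 0.05, 0, 0, 0, 0, 0, -0.0005, 0.05, 0, 0, 0, 0, 0, -0.0005, 0.05, 0, 0, 0, 0, 0, -0.0005, 0.05]
end [ 4.318e-01  7.770e-02  2.000e-02 -7.520e+01]
```

Emit:
move_arm(
  increments=[-15, 0, 0, 0.18, -0.0475, -0.011, 0.087, -15, 0, 0, 0.18, -0.0475, -0.011, 0.087, -15, 0, 0, 0.18, -0.0475, -0.011, 0.087, -15, 0, 0, 0.18, -0.0475, -0.011, 0.087, -15, 0, 0, 0.18, -0.0475, -0.011, 0.087, -15, 0, 0, 0.2, -0.0475, -0.011, 0.087, -15, 0, 0, 0.22, -0.0475, -0.011, 0.087, -15, 0, 0, 0.24, -0.0475, -0.011, 0.087, -15, 0, 0, 0.24, -0.0475, -0.011, 0.087, -15, 0, 0, 0.24, -0.0475, -0.011, 0.087, -15, 0, 0, 0.24, -0.0475, -0.011, 0.05, -15, 0, 0, 0.24, -0.0475, -0.011, 0.05],
)

```text
time_s: 2.62
tcp_pos: [0.4329, 0.0784, 0.0208]
ee_rot: [[0.003, 0.257, -0.966], [0.001, -0.966, -0.257], [-1.0, -0.001, -0.003]]
wrist_force: [-0.4, -0.6, -0.0]
gripper_width: 0.917
```

Emit:
move_arm(
  increments=[0, 0, 0, 0, 0, -0.0005, 0.05, 0, 0, 0, 0, 0, -0.0005, 0.05, 0, 0, 0, 0, 0, -0.0005, 0.05],
)

```text
time_s: 2.87
tcp_pos: [0.433, 0.0777, 0.0203]
ee_rot: [[0.002, 0.256, -0.967], [0.001, -0.967, -0.256], [-1.0, -0.0, -0.002]]
wrist_force: [-1.0, 0.2, 4.4]
gripper_width: 0.719
```

Emit:
move_arm(
  increments=[0, 0, 0, 0, 0, 0, 0.05, 0, 0, 0, 0, 0, 0, 0.05, 0, 0, 0, 0, 0, 0, 0.05],
)

```text
time_s: 3.12
tcp_pos: [0.433, 0.0777, 0.0203]
ee_rot: [[0.001, 0.256, -0.967], [0.001, -0.967, -0.256], [-1.0, -0.0, -0.001]]
wrist_force: [-0.8, 0.7, 6.9]
gripper_width: 0.717
```

```bash
python3 - <<'E'
from h import *
s=r.sense();print(s['time_s'],np.round(s['tcp_pos'],4),s['gripper_width']*.087)
from pl import *
plan([(.4316,.0777,.12,-75,.05,25,0),(.53,-.17,.17,-85.4,.05,40,2)])
E
```

```text
3.1167 [0.433  0.0777 0.0203] 0.062356679067552524
12 [0, 0, 0, -0.025, 0, 0, 0.05, 0, 0, 0, -0.05, 0, 0, 0.05, 0, 0, 0, -0.075, 0, 0, 0.05, 0, 0, 0, -0.1, 0, 0, 0.05, 10, 0, 0, -0.15, 0.2645, -0.0315, 0.05, 10, 0, 0, -0.15, 0.2645, -0.0315, 0.05, 10, 0, 0, -0.15, 0.2645, -0.0315, 0.05, 10, 0, 0, -0.15, 0.2645, -0.0315, 0.05, 10, 0, 0, -0.15, 0.2645, -0.0315, 0.05, 10, 0, 0, -0.15, 0.2645, -0.0315, 0.05, 10, 0, 0, -0.15, 0.2645, -0.0315, 0.05, 10, 0, 0, -0.15, 0.2645, -0.0315, 0.05]
1 [0, 0, 0, 0, 0, 0, 0.05]
end [  0.5299  -0.17     0.17   -85.2   ]
```

Emit:
move_arm(
  increments=[0, 0, 0, -0.025, 0, 0, 0.05, 0, 0, 0, -0.05, 0, 0, 0.05, 0, 0, 0, -0.075, 0, 0, 0.05, 0, 0, 0, -0.1, 0, 0, 0.05, 10, 0, 0, -0.15, 0.2645, -0.0315, 0.05, 10, 0, 0, -0.15, 0.2645, -0.0315, 0.05, 10, 0, 0, -0.15, 0.2645, -0.0315, 0.05, 10, 0, 0, -0.15, 0.2645, -0.0315, 0.05, 10, 0, 0, -0.15, 0.2645, -0.0315, 0.05, 10, 0, 0, -0.15, 0.2645, -0.0315, 0.05, 10, 0, 0, -0.15, 0.2645, -0.0315, 0.05, 10, 0, 0, -0.15, 0.2645, -0.0315, 0.05],
)

```text
time_s: 4.12
tcp_pos: [0.5322, -0.1739, 0.1698]
ee_rot: [[0.002, 0.079, -0.997], [-0.001, -0.997, -0.079], [-1.0, 0.001, -0.002]]
wrist_force: [0.3, 0.6, -0.6]
gripper_width: 0.721
```

Emit:
move_arm(
  increments=[0, 0, 0, 0, 0, 0, 0.05, 0, 0, 0, 0, 0, 0, 0.05, 0, 0, 0, 0, 0, 0, 0.05],
)

```text
time_s: 4.37
tcp_pos: [0.5299, -0.1691, 0.1691]
ee_rot: [[-0.001, 0.085, -0.996], [0.0, -0.996, -0.085], [-1.0, -0.001, 0.001]]
wrist_force: [-0.8, 0.4, -0.6]
gripper_width: 0.717
```

```bash
python3 - <<'E'
from h import *
s=r.sense();print(s['time_s'],np.round(s['tcp_pos'],4),np.round(s['ee_rot'],3)[:,1],s['gripper_width']*.087)
C=wcam(s);im=r.capture("wrist");cv2.imwrite("pics/w2.png",im[...,::-1])
it=r.capture("top");Ct=cam("top");cv2.imwrite("pics/t2.png",it[...,::-1])
B={72:(.683,.202,8),98:(.647,.076,9),124:(.682,-.07,-4),150:(.63,-.206,4)}
for L,(x,y,a) in B.items():
    print(L,np.round(proj([[x,y,.042]],C)))
    for i,c in((im,C),(it,Ct)):
      try:
        f=fit(i,c,x,y,np.radians(a),0,0,box_solid(L),blue);print(L,np.round([f[0]*1e3,f[1]*1e3,np.degrees(f[2]),f[3]],2))
      except Exception as e:print(e)
E
```

```text
4.3667 [ 0.5299 -0.1691  0.1691] [ 0.085 -0.996 -0.001] 0.062397785048369236
72 [[40. 55.]]
72 [6.8270e+02 2.0233e+02 8.0400e+00 6.0000e-02]
72 [6.8647e+02 2.0238e+02 1.0480e+01 1.8000e-01]
98 [[105.  72.]]
98 [6.4743e+02 7.8630e+01 8.3400e+00 3.0000e-02]
max() iterable argument is empty
124 [[232.  29.]]
124 [680.79 -66.7   -3.17   0.78]
124 [924.12 -45.85   7.57   1.  ]
150 [[376.  92.]]
150 [ 6.2845e+02 -2.0458e+02  4.3400e+00  1.3000e-01]
150 [468.67 -79.33  -3.64   1.  ]
```

View pics/w2.png

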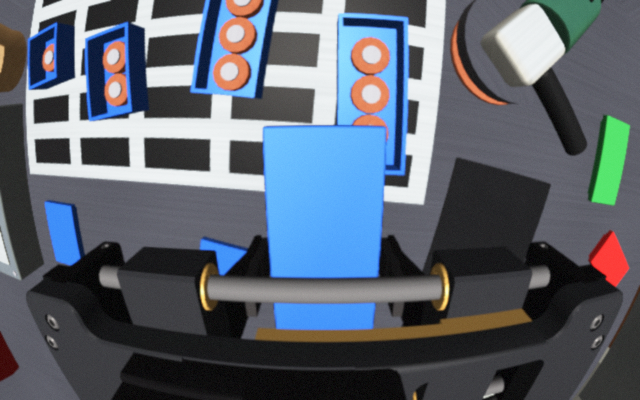

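```bash
cat >> h.py <<'E'
def fit2(img,C,x,y,a,solids,ignore=None,maskf=blue,pad=12,S=6,close=3):
    m=maskf(img).astype(np.uint8);H,W=m.shape
    P=proj(np.vstack([cuboid(x,y,a,*s) for s in solids]),C)
    u0,v0=np.maximum((P.min(0)-pad).astype(int),0);u1,v1=np.minimum((P.max(0)+pad).astype(int),[W,H])
    m=cv2.morphologyEx(m,cv2.MORPH_CLOSE,np.ones((close,close)))
    mm=m.copy();mm[:, [0,-1]]=0
    if v0==0: m=np.vstack([np.ones((1,W),np.uint8)*0,m]);
    cs,_=cv2.findContours(mm,cv2.RETR_EXTERNAL,cv2.CHAIN_APPROX_NONE)
    ctr=P.mean(0);f=np.zeros((H,W),np.uint8)
    c=max(cs,key=lambda c:cv2.contourArea(c) if cv2.pointPolygonTest(c,(float(ctr[0]),float(ctr[1])),True)>-15 else -1)
    cv2.drawContours(f,[c],-1,1,-1)
    ok=np.ones((H,W),np.float32)
    if ignore is not None: ok[ignore>0]=0
    f=f[v0:v1,u0:u1].astype(np.float32);ok=ok[v0:v1,u0:u1];h,w=f.shape
    def ren(p):
        big=np.zeros((h*S,w*S),np.uint8)
        for s in solids:
            q=(proj(cuboid(p[0],p[1],p[2],*s),C)-[u0,v0]+.5)*S-.5
            cv2.fillConvexPoly(big,cv2.convexHull(np.round(q*16).astype(np.int32)),1,shift=4)
        return cv2.resize(big.astype(np.float32),(w,h),interpolation=cv2.INTER_AREA)
    cost=lambda p:(np.abs(ren([p[0]/100,p[1]/100,p[2]/10])-f)*ok).sum()
    best=None
    for da in(-.08,0,.08):
        p0=np.array([x*100,y*100,(a+da)*10])
        o=minimize(cost,p0,method='Nelder-Mead',options=dict(initial_simplex=[p0,p0+[.6,0,0],p0+[0,.6,0],p0+[0,0,.8]],xatol=1e-3,fatol=.05))
        if best is None or o.fun<best.fun:best=o
    p=best.x;return p[0]*10,p[1]*10,np.degrees(p[2]/10),best.fun/(f*ok).sum()
def hull_mask(P,C,shape=(400,640),dil=5):
    m=np.zeros(shape,np.uint8);cv2.fillConvexPoly(m,cv2.convexHull(np.round(proj(P,C)).astype(np.int32)),1)
    return cv2.dilate(m,np.ones((2*dil+1,2*dil+1)))
def held_lid(s,L,off=0):
    R_=np.array(s['ee_rot']);p=np.array(s['tcp_pos'])-R_[:,2]*off
    a=np.arctan2(-R_[1,2],-R_[0,2]);z=p[2]-.0003
    return p,a,z
E
python3 - <<'E'
from h import *
s=r.sense();C=wcam(s);im=cv2.imread("pics/w2.png")[...,::-1]
p,a,z=held_lid(s,150,-.0014)
P=cuboid(p[0],p[1],a,.149,.063,z-.01,z);ig=hull_mask(P,C)
ig[235:]=1
for L,(x,y,an) in {124:(.682,-.069,-4),150:(.63,-.206,4)}.items():
    print(L,np.round(fit2(im,C,x,y,np.radians(an),box_solid(L),ig),2))
v=im.copy()
for q in proj(cuboid(p[0],p[1],a,.149,.063,z-.01,z),C):cv2.circle(v,tuple(int(k) for k in np.round(q)),2,(255,255,0),-1)
cv2.imwrite("pics/w2b.png",cv2.resize(v[90:350,200:460],None,fx=2.5,fy=2.5)[...,::-1])
E
```

```text
124 [ 810.67 -132.11   21.3      nan]
150 [ 6.3102e+02 -2.0461e+02  4.7400e+00  3.0000e-02]h.py:101: RuntimeWarning: invalid value encountered in scalar divide
  p=best.x;return p[0]*10,p[1]*10,np.degrees(p[2]/10),best.fun/(f*ok).sum()
```

View pics/w2b.png

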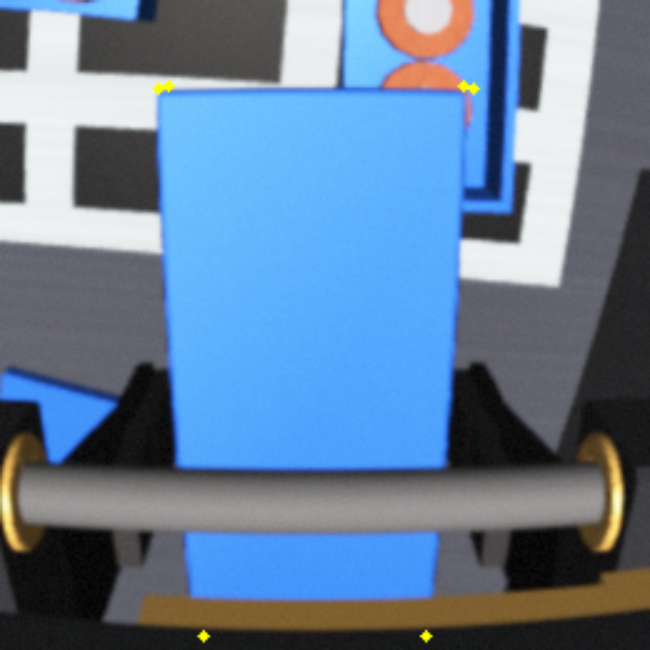

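```bash
python3 - <<'E'
from pl import *
plan([(.6324,-.2045,.12,-85.3,.05,30,0),(.6324,-.2045,.078,-85.3,.05,20,3)])
E
```

```text
10 [0, 0, 0, 0.0125, 0.0105, -0.025, 0.05, 0, 0, 0, 0.025, 0.0215, -0.0495, 0.05, 0, 0, 0, 0.0375, 0.032, -0.0745, 0.05, 0, 0, 0, 0.05, 0.043, -0.0995, 0.05, 0, 0, 0, 0.064, 0.043, -0.0995, 0.05, 0, 0, 0, 0.078, 0.043, -0.0995, 0.05, 0, 0, 0, 0.092, 0.043, -0.0995, 0.05, 0, 0, 0, 0.092, 0.043, -0.0995, 0.05, 0, 0, 0, 0.092, 0.043, -0.0995, 0.05, 0, 0, 0, 0.092, 0.043, -0.0995, 0.05]
end [ 6.326e-01 -2.045e-01  7.800e-02 -8.520e+01]
```

Emit:
move_arm(
  increments=[0, 0, 0, 0.0125, 0.0105, -0.025, 0.05, 0, 0, 0, 0.025, 0.0215, -0.0495, 0.05, 0, 0, 0, 0.0375, 0.032, -0.0745, 0.05, 0, 0, 0, 0.05, 0.043, -0.0995, 0.05, 0, 0, 0, 0.064, 0.043, -0.0995, 0.05, 0, 0, 0, 0.078, 0.043, -0.0995, 0.05, 0, 0, 0, 0.092, 0.043, -0.0995, 0.05, 0, 0, 0, 0.092, 0.043, -0.0995, 0.05, 0, 0, 0, 0.092, 0.043, -0.0995, 0.05, 0, 0, 0, 0.092, 0.043, -0.0995, 0.05],
)

```text
time_s: 5.3
tcp_pos: [0.6342, -0.204, 0.0786]
ee_rot: [[0.001, 0.086, -0.996], [-0.001, -0.996, -0.086], [-1.0, 0.001, -0.001]]
wrist_force: [0.6, -0.0, -0.4]
gripper_width: 0.723
```

```bash
cat >> h.py <<'E'
def pv(s):
    Rm=np.array(s['ee_rot']);return np.round(s['time_s'],2),np.round(s['tcp_pos'],4),round(float(np.degrees(np.arctan2(Rm[1,1],Rm[0,1]))),2),round(s['gripper_width']*87,1),np.round(s['wrist_force'],1)
E
python3 - <<'E'
from h import *
s=r.sense();print(pv(s));C=wcam(s);im=r.capture("wrist");cv2.imwrite("pics/w3.png",im[...,::-1])
E
```

```text
(np.float64(5.3), array([ 0.6342, -0.204 ,  0.0786]), -85.08, 62.9, array([ 0.6, -0. , -0.4]))
```

View pics/w3.png

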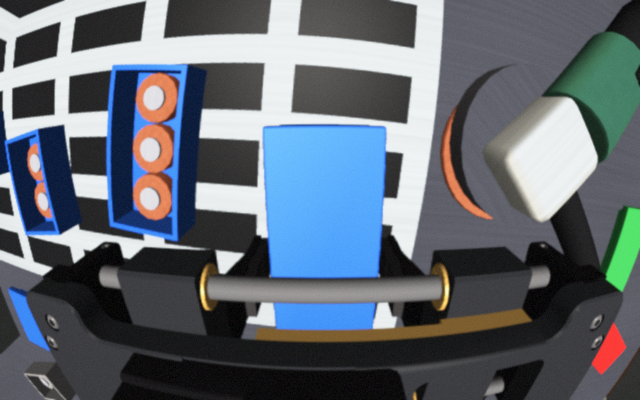

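Emit:
move_arm(
  increments=[0, 0, 0, 0, 0.0005, 0.002, 0.05, 0, 0, 0, 0.006, 0.0005, 0.002, 0.05, 0, 0, 0, 0.012, 0.0005, 0.002, 0.05, 0, 0, 0, 0.018, 0.0005, 0.002, 0.05, 0, 0, 0, 0.021, 0.0005, 0.002, 0.05, 0, 0, 0, 0.024, 0.0005, 0.002, 0.05, 0, 0, 0, 0.024, 0.0005, 0.002, 0.05, 0, 0, 0, 0.024, 0.0005, 0.002, 0.05],
)

```text
time_s: 6.02
tcp_pos: [0.6316, -0.2052, 0.0533]
ee_rot: [[-0.0, 0.084, -0.996], [-0.0, -0.996, -0.084], [-1.0, 0.0, 0.0]]
wrist_force: [1.0, 0.4, -0.3]
gripper_width: 0.724
```

```bash
python3 - <<'E'
from h import *
s=r.sense();print(pv(s));C=wcam(s);im=r.capture("wrist");cv2.imwrite("pics/w4.png",im[90:340,150:500][...,::-1])
E
```

```text
(np.float64(6.02), array([ 0.6316, -0.2052,  0.0533]), -85.16, 63.0, array([ 1. ,  0.4, -0.3]))
```

View pics/w4.png

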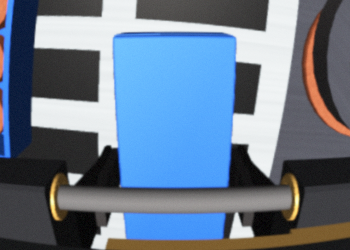

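```bash
python3 - <<'E'
from pl import *
json.dump([.6306,-.2050,.054,-85.2],open(F,'w'))
plan([(.6306,-.2050,.054,-85.2,.087,20,4),(.6306,-.2050,.13,-85.2,.087,30,0),(.46,-.19,.16,-95.5,.087,40,2)])
E
```

```text
12 [0, 0, 0, 0, 0, 0, 0.087, 0, 0, 0, 0, 0, 0, 0.087, 0, 0, 0, 0, 0, 0, 0.087, 0, 0, 0, 0, 0, 0, 0.087, 0, 0, 0, -0.0255, 0, 0, 0.087, 0, 0, 0, -0.0505, 0, 0, 0.087, 0, 0, 0, -0.076, 0, 0, 0.087, 10.5, 0, 0, -0.106, -0.029, 0.1685, 0.087, 10.5, 0, 0, -0.106, -0.029, 0.1685, 0.087, 10.5, 0, 0, -0.106, -0.029, 0.1685, 0.087, 10.5, 0, 0, -0.106, -0.029, 0.1685, 0.087, 10.5, 0, 0, -0.106, -0.029, 0.1685, 0.087]
2 [0, 0, 0, 0, 0, 0.0005, 0.087, 0, 0, 0, 0, 0, 0.0005, 0.087]
end [  0.4598  -0.1902   0.16   -95.7   ]
```

Emit:
move_arm(
  increments=[0, 0, 0, 0, 0, 0, 0.087, 0, 0, 0, 0, 0, 0, 0.087, 0, 0, 0, 0, 0, 0, 0.087, 0, 0, 0, 0, 0, 0, 0.087, 0, 0, 0, -0.0255, 0, 0, 0.087, 0, 0, 0, -0.0505, 0, 0, 0.087, 0, 0, 0, -0.076, 0, 0, 0.087, 10.5, 0, 0, -0.106, -0.029, 0.1685, 0.087, 10.5, 0, 0, -0.106, -0.029, 0.1685, 0.087, 10.5, 0, 0, -0.106, -0.029, 0.1685, 0.087, 10.5, 0, 0, -0.106, -0.029, 0.1685, 0.087, 10.5, 0, 0, -0.106, -0.029, 0.1685, 0.087],
)

```text
time_s: 7.07
tcp_pos: [0.4548, -0.1899, 0.1604]
ee_rot: [[-0.002, -0.1, -0.995], [0.002, -0.995, 0.1], [-1.0, -0.001, 0.003]]
wrist_force: [-0.6, 0.1, 0.1]
gripper_width: 1.0
```

Emit:
move_arm(
  increments=[0, 0, 0, 0, 0, 0.0005, 0.087, 0, 0, 0, 0, 0, 0.0005, 0.087],
)

```text
time_s: 7.23
tcp_pos: [0.4615, -0.1906, 0.1605]
ee_rot: [[0.003, -0.098, -0.995], [-0.001, -0.995, 0.098], [-1.0, 0.0, -0.003]]
wrist_force: [0.4, -1.5, -0.7]
gripper_width: 1.0
```

```bash
python3 - <<'E'
from h import *
s=r.sense();print(pv(s));C=wcam(s);im=r.capture("wrist");cv2.imwrite("pics/w5.png",im[...,::-1])
print(np.round(proj([[.4299,-.1828,.02],[.685,-.069,.04],[.631,-.205,.05]],C)))
for L,x,y,a,S in((124,.4299,-.1828,-5.5,lid_solid(124)),(124,.682,-.068,-4,box_solid(124)),(150,.631,-.205,4.5,box_solid(150)+lid_solid(150,.032))):
  print(L,np.round(fit2(im,C,x,y,np.radians(a),S),2))
print('lid only',np.round(fit2(im,C,.631,-.205,np.radians(4.6),[(.150,.064,.006,.042),(.149,.063,.042,.052)]),3))
E
```

```text
(np.float64(7.23), array([ 0.4615, -0.1906,  0.1605]), -95.64, 87.0, array([ 0.4, -1.5, -0.7]))
[[320. 223.]
 [177. -12.]
 [323.   8.]]
124 [ 4.2869e+02 -1.8062e+02 -5.6200e+00  2.0000e-02]
124 [ 758.   -122.    -29.97     nan]
150 [ 6.2990e+02 -2.0454e+02  4.4600e+00  2.0000e-02]
lid only [ 6.29903e+02 -2.04526e+02  4.46100e+00  1.70000e-02]h.py:101: RuntimeWarning: invalid value encountered in scalar divide
  p=best.x;return p[0]*10,p[1]*10,np.degrees(p[2]/10),best.fun/(f*ok).sum()
```

View pics/w5.png

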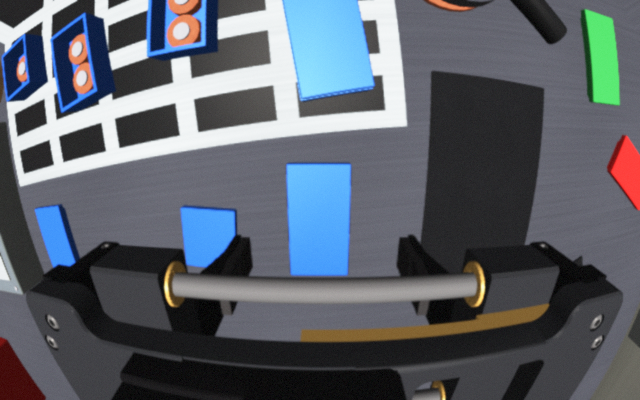

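```bash
python3 - <<'E'
from pl import *
plan([(.4285,-.1815,.08,-95.6,.087,40,0),(.4285,-.1815,.020,-95.6,.087,20,2),(.4285,-.1815,.020,-95.6,.05,20,4)])
E
```

```text
12 [0, 0, 0, 0.08, -0.0055, 0.032, 0.087, 0, 0, 0, 0.08, -0.0055, 0.032, 0.087, 0, 0, 0, 0.08, -0.0055, 0.032, 0.087, 0, 0, 0, 0.1, -0.0055, 0.032, 0.087, 0, 0, 0, 0.12, -0.0055, 0.032, 0.087, 0, 0, 0, 0.14, -0.0055, 0.032, 0.087, 0, 0, 0, 0.14, -0.0055, 0.032, 0.087, 0, 0, 0, 0.14, -0.0055, 0.032, 0.087, 0, 0, 0, 0.14, -0.0055, 0.032, 0.05, 0, 0, 0, 0.14, -0.0055, 0.032, 0.05, 0, 0, 0, 0.14, -0.0055, 0.032, 0.05, 0, 0, 0, 0.14, -0.0055, 0.032, 0.05]
1 [0, 0, 0, 0, 0, 0, 0.05]
end [ 4.285e-01 -1.815e-01  2.000e-02 -9.570e+01]
```

Then lift and go to a viewing pose before box 124.

Emit:
move_arm(
  increments=[0, 0, 0, 0.08, -0.0055, 0.032, 0.087, 0, 0, 0, 0.08, -0.0055, 0.032, 0.087, 0, 0, 0, 0.08, -0.0055, 0.032, 0.087, 0, 0, 0, 0.1, -0.0055, 0.032, 0.087, 0, 0, 0, 0.12, -0.0055, 0.032, 0.087, 0, 0, 0, 0.14, -0.0055, 0.032, 0.087, 0, 0, 0, 0.14, -0.0055, 0.032, 0.087, 0, 0, 0, 0.14, -0.0055, 0.032, 0.087, 0, 0, 0, 0.14, -0.0055, 0.032, 0.05, 0, 0, 0, 0.14, -0.0055, 0.032, 0.05, 0, 0, 0, 0.14, -0.0055, 0.032, 0.05, 0, 0, 0, 0.14, -0.0055, 0.032, 0.05],
)

```text
time_s: 8.28
tcp_pos: [0.4302, -0.1819, 0.0205]
ee_rot: [[0.002, -0.098, -0.995], [-0.0, -0.995, 0.098], [-1.0, -0.0, -0.002]]
wrist_force: [-0.7, 0.7, 0.6]
gripper_width: 0.777
```

Emit:
move_arm(
  increments=[0, 0, 0, 0, 0, 0, 0.05, 0, 0, 0, 0, 0, 0, 0.05],
)

```text
time_s: 8.45
tcp_pos: [0.4299, -0.1819, 0.0203]
ee_rot: [[0.001, -0.098, -0.995], [-0.0, -0.995, 0.098], [-1.0, 0.0, -0.002]]
wrist_force: [-1.4, -0.8, 4.5]
gripper_width: 0.715
```

```bash
python3 - <<'E'
from h import *
print(pv(r.sense()))
from pl import *
plan([(.4285,-.1815,.12,-95.7,.05,25,0),(.535,-.07,.19,-94,.05,40,3)])
E
```

```text
(np.float64(8.45), array([ 0.4299, -0.1819,  0.0203]), -95.65, 62.2, array([-1.4, -0.8,  4.5]))
12 [0, 0, 0, -0.025, 0, 0, 0.05, 0, 0, 0, -0.05, 0, 0, 0.05, 0, 0, 0, -0.075, 0, 0, 0.05, 0, 0, 0, -0.1, 0, 0, 0.05, -1.5, 0, 0, -0.17, -0.1215, -0.095, 0.05, -1.5, 0, 0, -0.17, -0.1215, -0.095, 0.05, -1.5, 0, 0, -0.17, -0.1215, -0.095, 0.05, -1.5, 0, 0, -0.17, -0.1215, -0.095, 0.05, -1.5, 0, 0, -0.17, -0.1215, -0.095, 0.05, -1.5, 0, 0, -0.17, -0.1215, -0.095, 0.05, -1.5, 0, 0, -0.17, -0.1215, -0.095, 0.05, -1.5, 0, 0, -0.17, -0.1215, -0.095, 0.05]
end [ 5.351e-01 -7.000e-02  1.900e-01 -9.420e+01]
```

Emit:
move_arm(
  increments=[0, 0, 0, -0.025, 0, 0, 0.05, 0, 0, 0, -0.05, 0, 0, 0.05, 0, 0, 0, -0.075, 0, 0, 0.05, 0, 0, 0, -0.1, 0, 0, 0.05, -1.5, 0, 0, -0.17, -0.1215, -0.095, 0.05, -1.5, 0, 0, -0.17, -0.1215, -0.095, 0.05, -1.5, 0, 0, -0.17, -0.1215, -0.095, 0.05, -1.5, 0, 0, -0.17, -0.1215, -0.095, 0.05, -1.5, 0, 0, -0.17, -0.1215, -0.095, 0.05, -1.5, 0, 0, -0.17, -0.1215, -0.095, 0.05, -1.5, 0, 0, -0.17, -0.1215, -0.095, 0.05, -1.5, 0, 0, -0.17, -0.1215, -0.095, 0.05],
)

```text
time_s: 9.45
tcp_pos: [0.5343, -0.0709, 0.1885]
ee_rot: [[-0.003, -0.073, -0.997], [-0.0, -0.997, 0.073], [-1.0, 0.0, 0.003]]
wrist_force: [0.3, -0.3, -0.6]
gripper_width: 0.719
```

Emit:
move_arm(
  increments=[0, 0, 0, 0, 0, 0, 0.05, 0, 0, 0, 0, 0, 0, 0.05],
)

```text
time_s: 9.62
tcp_pos: [0.5349, -0.0711, 0.189]
ee_rot: [[-0.001, -0.074, -0.997], [-0.0, -0.997, 0.074], [-1.0, 0.0, 0.001]]
wrist_force: [0.4, 0.3, -0.6]
gripper_width: 0.718
```

```bash
cat > lookbox.py <<'E'
import sys
from h import *
L=int(sys.argv[1]);x,y,a=map(float,sys.argv[2:5]);off=float(sys.argv[5]);nm=sys.argv[6]
s=r.sense();print(pv(s));C=wcam(s);im=r.capture("wrist")
p,aa,z=held_lid(s,L,off);ig=hull_mask(cuboid(p[0],p[1],aa,(L-1)/1e3,.063,z-.01,z),C);ig[235:]=1
f=fit2(im,C,x,y,np.radians(a),box_solid(L),ig);print('box',np.round(f,2))
v=im.copy()
for q in proj(cuboid(p[0],p[1],aa,(L-1)/1e3,.063,z-.01,z),C):cv2.circle(v,tuple(int(k) for k in np.round(q)),2,(255,255,0),-1)
for q in proj(cuboid(f[0]/1e3,f[1]/1e3,np.radians(f[2]),L/1e3,.064,.006,.042),C):cv2.circle(v,tuple(int(k) for k in np.round(q)),2,(255,0,255),-1)
cv2.imwrite(f"pics/{nm}.png",v[...,::-1])
bx,by,ba=f[0]/1e3,f[1]/1e3,np.radians(f[2])
print('TCP target',np.round([bx-off*np.cos(ba),by-off*np.sin(ba)],4),'psi',f[2]-90)
E
python3 lookbox.py 124 .682 -.068 -4 -.0006 w6
```

```text
(np.float64(9.62), array([ 0.5349, -0.0711,  0.189 ]), -94.23, 62.5, array([ 0.4,  0.3, -0.6]))
box [ 814.   -152.    -60.53     nan]
TCP target [ 0.8143 -0.1525] psi -150.5318357862412h.py:101: RuntimeWarning: invalid value encountered in scalar divide
  p=best.x;return p[0]*10,p[1]*10,np.degrees(p[2]/10),best.fun/(f*ok).sum()
```

View pics/w6.png

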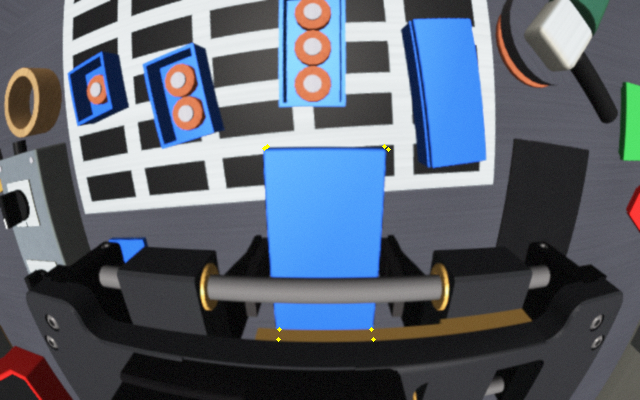

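```bash
python3 - <<'E'
s=open('h.py').read()
s=s.replace("""    c=max(cs,key=lambda c:cv2.contourArea(c) if cv2.pointPolygonTest(c,(float(ctr[0]),float(ctr[1])),True)>-15 else -1)
""","""    def sc(c):
        bx,by,bw,bh=cv2.boundingRect(c);return bw*bh if bx-5<ctr[0]<bx+bw+5 and by-5<max(ctr[1],0)<by+bh+5 else -1
    c=max(cs,key=sc)
    if c[:,0,1].min()<=1: c=cv2.convexHull(c)
""")
s=s.replace("    if v0==0: m=np.vstack([np.ones((1,W),np.uint8)*0,m]);\n","")
open('h.py','w').write(s)
s=open('lookbox.py').read()
s=s.replace('s=r.sense();print(pv(s));C=wcam(s);im=r.capture("wrist")','import os\ns=r.sense();print(pv(s));C=wcam(s);im=r.capture("wrist") if len(sys.argv)<8 else cv2.imread(sys.argv[7])[...,::-1].copy()')
open('lookbox.py','w').write(s)
E
python3 lookbox.py 124 .682 -.068 -4 -.0006 w7 pics/w6.png
```

```text
(np.float64(9.67), array([ 0.5352, -0.0711,  0.1892]), -94.23, 62.7, array([-0.5, -0.2, -0.9]))
box [ 6.8061e+02 -6.8650e+01 -3.8300e+00  3.0000e-02]
TCP target [ 0.6812 -0.0687] psi -93.82508139711663
```

View pics/w7.png

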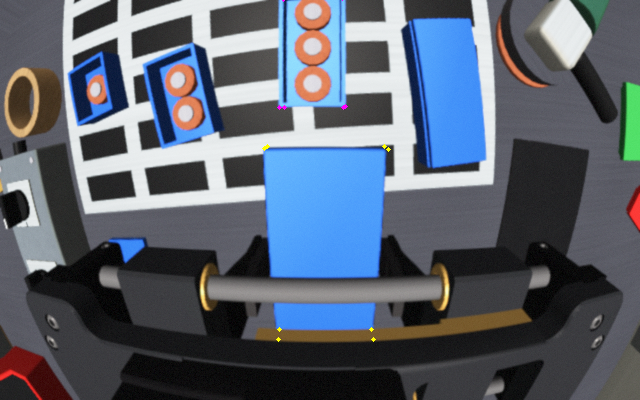

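```bash
python3 - <<'E'
from pl import *
plan([(.59,-.0690,.20,-94,.05,40,3)])
E
```

```text
5 [0, 0, 0, -0.01, -0.005, -0.0545, 0.05, 0, 0, 0, -0.01, -0.005, -0.0545, 0.05, 0, 0, 0, -0.01, -0.005, -0.0545, 0.05, 0, 0, 0, -0.01, -0.005, -0.0545, 0.05, 0, 0, 0, -0.01, -0.005, -0.0545, 0.05]
end [ 5.898e-01 -6.900e-02  2.000e-01 -9.420e+01]
```

Emit:
move_arm(
  increments=[0, 0, 0, -0.01, -0.005, -0.055, 0.05, 0, 0, 0, -0.01, -0.005, -0.055, 0.05, 0, 0, 0, -0.01, -0.005, -0.055, 0.05, 0, 0, 0, -0.01, -0.005, -0.055, 0.05, 0, 0, 0, -0.01, -0.005, -0.055, 0.05],
)

```text
time_s: 10.08
tcp_pos: [0.5903, -0.0696, 0.1991]
ee_rot: [[-0.002, -0.073, -0.997], [0.0, -0.997, 0.073], [-1.0, -0.0, 0.002]]
wrist_force: [-0.0, 0.3, -1.2]
gripper_width: 0.718
```

```bash
python3 lookbox.py 124 .682 -.068 -4 -.0006 w8
```

```text
(np.float64(10.08), array([ 0.5903, -0.0696,  0.1991]), -94.2, 62.5, array([-0. ,  0.3, -1.2]))
box [ 6.7837e+02 -6.8780e+01 -4.2700e+00  3.0000e-02]
TCP target [ 0.679  -0.0688] psi -94.27060540943299
```

View pics/w8.png

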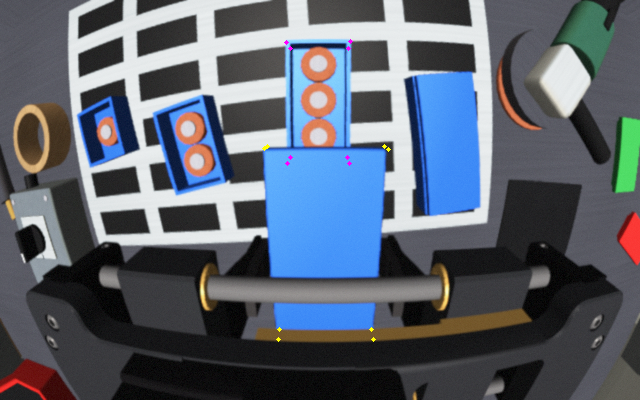

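```bash
python3 - <<'E'
import cv2
i=cv2.imread("pics/w8.png")[25:165,255:395];cv2.imwrite("pics/w8z.png",cv2.resize(i,None,fx=4,fy=4,interpolation=cv2.INTER_CUBIC))
E
```

```text
(no output)
```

View pics/w8z.png

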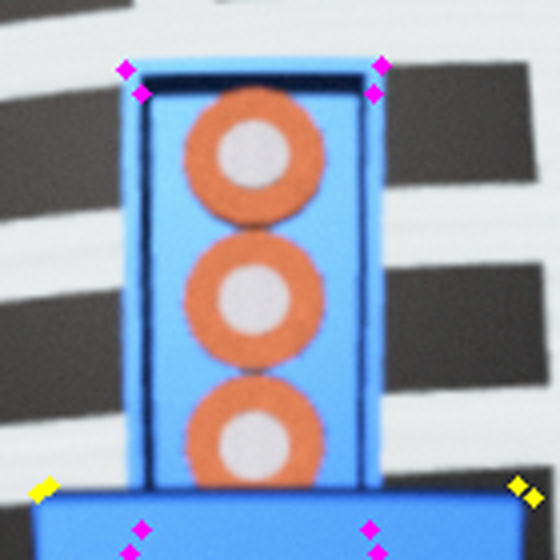

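```bash
sed -i 's/(h\[...,1\]>120)/(h[...,1]>80)/' h.py; python3 - <<'E'
from h import *
C=None
im=cv2.imread("pics/w8.png")[...,::-1].copy()
s=r.sense();C=wcam(s);p,aa,z=held_lid(s,124,-.0006);ig=hull_mask(cuboid(p[0],p[1],aa,.123,.063,z-.01,z),C);ig[235:]=1
hs=cv2.cvtColor(im,cv2.COLOR_RGB2HSV);print(hs[36:48,318])
print(np.round(fit2(im,C,.682,-.068,-.07,box_solid(124),ig),2))
t=cv2.imread("pics/top0.png")[...,::-1]
for L,x,y,a in((72,.683,.2,8),(98,.647,.077,8.5),(124,.682,-.068,-4),(150,.63,-.204,4.5)):print(L,np.round(fit2(t,cam("top"),x,y,np.radians(a),box_solid(L)),2), np.round(fit2(im,C,x,y,np.radians(a),box_solid(L),ig),2))
E
```

```text
[[102   5 236]
 [ 95   6 236]
 [104  22 242]
 [101  85 251]
 [100 114 252]
 [101 116 251]
 [104 135 239]
 [108 161 144]
 [107 212  59]
 [117 125  55]
 [176  94  87]
 [  8 147 170]]
[ 6.8027e+02 -6.8390e+01 -3.7100e+00  4.0000e-02]
72 [6.8452e+02 2.0241e+02 7.2700e+00 5.0000e-02] [6.8222e+02 2.0108e+02 9.1100e+00 4.0000e-02]
98 [6.4955e+02 7.7350e+01 8.8900e+00 5.0000e-02] [6.4707e+02 7.7470e+01 8.4000e+00 2.0000e-02]
124 [ 6.8249e+02 -6.7640e+01 -4.0400e+00  5.0000e-02] [ 6.8087e+02 -6.8630e+01 -3.5300e+00  4.0000e-02]
150 [ 6.3158e+02 -2.0331e+02  4.6300e+00  4.0000e-02] [ 6.2933e+02 -2.0705e+02  3.7400e+00  8.0000e-02]
```

```bash
sed -i 's/(h\[...,0\]>100)/(h[...,0]>96)/' h.py; python3 - <<'E'
from pl import *
json.dump([.5903,-.0690,.2,-94.2],open(F,'w'))
plan([(.681,-.0683,.11,-93.8,.05,30,0),(.681,-.0683,.078,-93.8,.05,16,4)])
E
```

```text
11 [0, 0, 0, 0.018, -0.0015, -0.018, 0.05, 0, 0, 0, 0.036, -0.003, -0.036, 0.05, 0, 0, 0, 0.054, -0.0045, -0.054, 0.05, -0.5, 0, 0, 0.072, -0.006, -0.0725, 0.05, -0.5, 0, 0, 0.09, -0.0075, -0.0905, 0.05, -0.5, 0, 0, 0.106, -0.0075, -0.0905, 0.05, -0.5, 0, 0, 0.122, -0.0075, -0.0905, 0.05, -0.5, 0, 0, 0.122, -0.0075, -0.0905, 0.05, -0.5, 0, 0, 0.122, -0.0075, -0.0905, 0.05, -0.5, 0, 0, 0.122, -0.0075, -0.0905, 0.05, -0.5, 0, 0, 0.122, -0.0075, -0.0905, 0.05]
end [ 6.811e-01 -6.810e-02  7.800e-02 -9.370e+01]
```

Emit:
move_arm(
  increments=[0, 0, 0, 0.018, -0.0015, -0.018, 0.05, 0, 0, 0, 0.036, -0.003, -0.036, 0.05, 0, 0, 0, 0.054, -0.0045, -0.054, 0.05, -0.5, 0, 0, 0.072, -0.006, -0.0725, 0.05, -0.5, 0, 0, 0.09, -0.0075, -0.0905, 0.05, -0.5, 0, 0, 0.106, -0.0075, -0.0905, 0.05, -0.5, 0, 0, 0.122, -0.0075, -0.0905, 0.05, -0.5, 0, 0, 0.122, -0.0075, -0.0905, 0.05, -0.5, 0, 0, 0.122, -0.0075, -0.0905, 0.05, -0.5, 0, 0, 0.122, -0.0075, -0.0905, 0.05, -0.5, 0, 0, 0.122, -0.0075, -0.0905, 0.05],
)

```text
time_s: 11.05
tcp_pos: [0.6827, -0.0683, 0.0795]
ee_rot: [[0.003, -0.063, -0.998], [0.0, -0.998, 0.063], [-1.0, -0.0, -0.003]]
wrist_force: [-0.9, 0.6, -0.5]
gripper_width: 0.715
```

Emit:
move_arm(
  increments=[0, 0, 0, 0.006, 0, 0.001, 0.05, 0, 0, 0, 0.012, 0, 0.001, 0.05, 0, 0, 0, 0.018, 0, 0.001, 0.05, 0, 0, 0, 0.021, 0, 0.001, 0.05, 0, 0, 0, 0.024, 0, 0.001, 0.05, 0, 0, 0, 0.024, 0, 0.001, 0.05, 0, 0, 0, 0.024, 0, 0.001, 0.05],
)

```text
time_s: 11.63
tcp_pos: [0.6809, -0.0684, 0.0532]
ee_rot: [[-0.001, -0.064, -0.998], [-0.0, -0.998, 0.064], [-1.0, 0.0, 0.001]]
wrist_force: [-0.5, -0.7, -0.9]
gripper_width: 0.72
```

```bash
python3 - <<'E'
from pl import *
json.dump([.6801,-.0680,.054,-93.7],open(F,'w'))
plan([(.6801,-.0680,.054,-93.7,.087,20,4),(.6801,-.0680,.13,-93.7,.087,30,0),(.465,-.063,.18,-99,.087,40,3)])
E
```

```text
7 [0, 0, 0, 0, 0, 0, 0.087, 0, 0, 0, 0, 0, 0, 0.087, 0, 0, 0, 0, 0, 0, 0.087, 0, 0, 0, 0, 0, 0, 0.087, 0, 0, 0, -0.0255, 0, 0, 0.087, 0, 0, 0, -0.0505, 0, 0, 0.087, 0, 0, 0, -0.076, 0, 0, 0.087]
9 [5.5, 0, 0, -0.05, 0.009, 0.215, 0.087, 5.5, 0, 0, -0.05, 0.009, 0.215, 0.087, 5.5, 0, 0, -0.05, 0.009, 0.215, 0.087, 5.5, 0, 0, -0.05, 0.009, 0.215, 0.087, 5.5, 0, 0, -0.05, 0.009, 0.215, 0.087, 5.5, 0, 0, -0.05, 0.009, 0.215, 0.087, 5.5, 0, 0, -0.05, 0.009, 0.215, 0.087, 5.5, 0, 0, -0.05, 0.009, 0.215, 0.087, 5.5, 0, 0, -0.05, 0.009, 0.215, 0.087]
end [ 4.65e-01 -6.31e-02  1.80e-01 -9.92e+01]
```

Emit:
move_arm(
  increments=[0, 0, 0, 0, 0, 0, 0.087, 0, 0, 0, 0, 0, 0, 0.087, 0, 0, 0, 0, 0, 0, 0.087, 0, 0, 0, 0, 0, 0, 0.087, 0, 0, 0, -0.0255, 0, 0, 0.087, 0, 0, 0, -0.0505, 0, 0, 0.087, 0, 0, 0, -0.076, 0, 0, 0.087],
)

```text
time_s: 12.22
tcp_pos: [0.6807, -0.0683, 0.1301]
ee_rot: [[-0.001, -0.064, -0.998], [-0.0, -0.998, 0.064], [-1.0, 0.0, 0.001]]
wrist_force: [0.4, -0.6, -0.7]
gripper_width: 0.994
```

Emit:
move_arm(
  increments=[5.5, 0, 0, -0.05, 0.009, 0.215, 0.087, 5.5, 0, 0, -0.05, 0.009, 0.215, 0.087, 5.5, 0, 0, -0.05, 0.009, 0.215, 0.087, 5.5, 0, 0, -0.05, 0.009, 0.215, 0.087, 5.5, 0, 0, -0.05, 0.009, 0.215, 0.087, 5.5, 0, 0, -0.05, 0.009, 0.215, 0.087, 5.5, 0, 0, -0.05, 0.009, 0.215, 0.087, 5.5, 0, 0, -0.05, 0.009, 0.215, 0.087, 5.5, 0, 0, -0.05, 0.009, 0.215, 0.087],
)

```text
time_s: 12.97
tcp_pos: [0.4671, -0.0634, 0.1798]
ee_rot: [[0.001, -0.159, -0.987], [0.0, -0.987, 0.159], [-1.0, -0.0, -0.001]]
wrist_force: [0.4, -0.5, 0.2]
gripper_width: 0.998
```

```bash
python3 - <<'E'
from h import *
s=r.sense();print(pv(s));C=wcam(s);im=r.capture("wrist");cv2.imwrite("pics/w9.png",im[...,::-1])
for L,x,y,a,S in((72,.421,-.0587,-9.5,lid_solid(72)),(98,.433,.2047,-.5,lid_solid(98)),(98,.6485,.077,8.5,box_solid(98)),(72,.683,.202,8,box_solid(72))):
  try:print(L,np.round(proj([[x,y,.02]],C)),np.round(fit2(im,C,x,y,np.radians(a),S),2))
  except Exception as e:print(e)
E
```

```text
(np.float64(12.97), array([ 0.4671, -0.0634,  0.1798]), -99.14, 86.8, array([ 0.4, -0.5,  0.2]))
72 [[327. 228.]] [ 4.2063e+02 -5.8360e+01 -9.0900e+00  3.0000e-02]
98 [[127. 245.]] [434.95 207.13  -3.15   0.83]
98 [[170.  48.]] [6.4755e+02 7.7080e+01 7.9200e+00 4.0000e-02]
72 [[86. 57.]] [6.8317e+02 2.0111e+02 8.5100e+00 3.0000e-02]
```

View pics/w9.png

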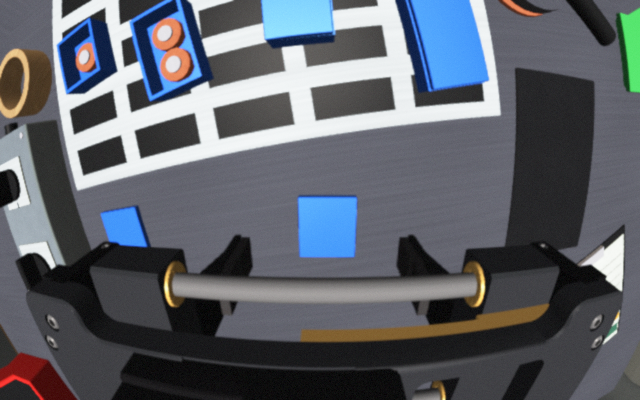

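```bash
python3 - <<'E'
from pl import *
plan([(.4193,-.0583,.08,-99.1,.087,40,0),(.4193,-.0583,.020,-99.1,.087,20,2),(.4193,-.0583,.020,-99.1,.05,20,0)])
plan([(*load()[:4],.05,20,7)])
plan([(.4193,-.0583,.12,-99.2,.05,25,0),(.58,.185,.19,-81.5,.05,40,3)])
E
```

```text
9 [0, 0, 0, 0.1, 0.0025, 0.046, 0.087, 0, 0, 0, 0.1, 0.0025, 0.046, 0.087, 0, 0, 0, 0.1, 0.0025, 0.046, 0.087, 0, 0, 0, 0.12, 0.0025, 0.046, 0.087, 0, 0, 0, 0.14, 0.0025, 0.046, 0.087, 0, 0, 0, 0.16, 0.0025, 0.046, 0.087, 0, 0, 0, 0.16, 0.0025, 0.046, 0.087, 0, 0, 0, 0.16, 0.0025, 0.046, 0.087, 0, 0, 0, 0.16, 0.0025, 0.046, 0.05]
end [ 4.192e-01 -5.820e-02  2.000e-02 -9.920e+01]
7 [0, 0, 0, 0, 0, 0, 0.05, 0, 0, 0, 0, 0, 0, 0.05, 0, 0, 0, 0, 0, 0, 0.05, 0, 0, 0, 0, 0, 0, 0.05, 0, 0, 0, 0, 0, 0, 0.05, 0, 0, 0, 0, 0, 0, 0.05, 0, 0, 0, 0, 0, 0, 0.05]
end [ 4.192e-01 -5.820e-02  2.000e-02 -9.920e+01]
12 [0, 0, 0, -0.025, 0, 0, 0.05, 0, 0, 0, -0.05, 0, 0, 0.05, 0, 0, 0, -0.075, 0, 0, 0.05, 0, 0, 0, -0.1, 0, 0, 0.05, -17.5, 0, 0, -0.17, -0.266, -0.12, 0.05, -17.5, 0, 0, -0.17, -0.266, -0.12, 0.05, -17.5, 0, 0, -0.17, -0.266, -0.12, 0.05, -17.5, 0, 0, -0.17, -0.266, -0.12, 0.05, -17.5, 0, 0, -0.17, -0.266, -0.12, 0.05, -17.5, 0, 0, -0.17, -0.266, -0.12, 0.05, -17.5, 0, 0, -0.17, -0.266, -0.12, 0.05, -17.5, 0, 0, -0.17, -0.266, -0.12, 0.05]
3 [0, 0, 0, 0, 0, 0, 0.05, 0, 0, 0, 0, 0, 0, 0.05, 0, 0, 0, 0, 0, 0, 0.05]
end [  0.5801   0.1852   0.19   -81.7   ]
```

Emit:
move_arm(
  increments=[0, 0, 0, 0.1, 0.0025, 0.046, 0.087, 0, 0, 0, 0.1, 0.0025, 0.046, 0.087, 0, 0, 0, 0.1, 0.0025, 0.046, 0.087, 0, 0, 0, 0.12, 0.0025, 0.046, 0.087, 0, 0, 0, 0.14, 0.0025, 0.046, 0.087, 0, 0, 0, 0.16, 0.0025, 0.046, 0.087, 0, 0, 0, 0.16, 0.0025, 0.046, 0.087, 0, 0, 0, 0.16, 0.0025, 0.046, 0.087, 0, 0, 0, 0.16, 0.0025, 0.046, 0.05],
)

```text
time_s: 13.77
tcp_pos: [0.4212, -0.0586, 0.0198]
ee_rot: [[0.001, -0.159, -0.987], [-0.0, -0.987, 0.159], [-1.0, 0.0, -0.001]]
wrist_force: [0.5, 0.3, -0.0]
gripper_width: 0.974
```

Emit:
move_arm(
  increments=[0, 0, 0, 0, 0, 0, 0.05, 0, 0, 0, 0, 0, 0, 0.05, 0, 0, 0, 0, 0, 0, 0.05, 0, 0, 0, 0, 0, 0, 0.05, 0, 0, 0, 0, 0, 0, 0.05, 0, 0, 0, 0, 0, 0, 0.05, 0, 0, 0, 0, 0, 0, 0.05],
)

```text
time_s: 14.35
tcp_pos: [0.4205, -0.0586, 0.0203]
ee_rot: [[0.001, -0.159, -0.987], [0.0, -0.987, 0.159], [-1.0, -0.0, -0.001]]
wrist_force: [-1.4, 0.2, 6.3]
gripper_width: 0.721
```

Emit:
move_arm(
  increments=[0, 0, 0, -0.025, 0, 0, 0.05, 0, 0, 0, -0.05, 0, 0, 0.05, 0, 0, 0, -0.075, 0, 0, 0.05, 0, 0, 0, -0.1, 0, 0, 0.05, -17.5, 0, 0, -0.17, -0.266, -0.12, 0.05, -17.5, 0, 0, -0.17, -0.266, -0.12, 0.05, -17.5, 0, 0, -0.17, -0.266, -0.12, 0.05, -17.5, 0, 0, -0.17, -0.266, -0.12, 0.05, -17.5, 0, 0, -0.17, -0.266, -0.12, 0.05, -17.5, 0, 0, -0.17, -0.266, -0.12, 0.05, -17.5, 0, 0, -0.17, -0.266, -0.12, 0.05, -17.5, 0, 0, -0.17, -0.266, -0.12, 0.05],
)

```text
time_s: 15.35
tcp_pos: [0.5845, 0.1898, 0.1906]
ee_rot: [[0.005, 0.149, -0.989], [0.002, -0.989, -0.149], [-1.0, -0.001, -0.005]]
wrist_force: [-0.5, 0.6, -0.1]
gripper_width: 0.716
```

Emit:
move_arm(
  increments=[0, 0, 0, 0, 0, 0, 0.05, 0, 0, 0, 0, 0, 0, 0.05, 0, 0, 0, 0, 0, 0, 0.05],
)

```text
time_s: 15.6
tcp_pos: [0.5796, 0.1837, 0.1887]
ee_rot: [[-0.002, 0.144, -0.99], [-0.001, -0.99, -0.144], [-1.0, 0.001, 0.002]]
wrist_force: [-1.0, -0.2, -0.4]
gripper_width: 0.718
```

```bash
python3 lookbox.py 72 .683 .2015 8.5 0 w10
```

```text
(np.float64(15.6), array([0.5796, 0.1837, 0.1887]), -81.7, 62.5, array([-1. , -0.2, -0.4]))
box [6.8227e+02 1.9979e+02 8.4900e+00 2.0000e-02]
TCP target [0.6823 0.1998] psi -81.51466541886026
```

View pics/w10.png

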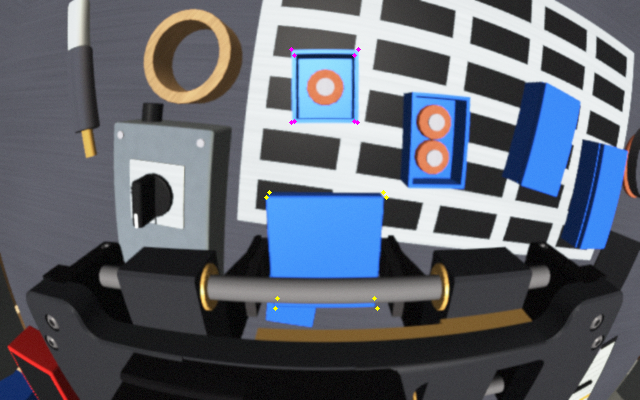

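```bash
python3 - <<'E'
from pl import *
plan([(.6815,.2002,.11,-81.5,.05,30,0),(.6815,.2002,.078,-81.5,.05,16,4)])
E
```

```text
11 [0, 0, 0, 0.016, 0, -0.0205, 0.05, 0, 0, 0, 0.032, 0, -0.041, 0.05, 0, 0, 0, 0.048, 0, -0.0615, 0.05, 0, 0, 0, 0.064, 0, -0.082, 0.05, 0, 0, 0, 0.08, 0, -0.1025, 0.05, 0, 0, 0, 0.096, 0, -0.1025, 0.05, 0, 0, 0, 0.112, 0, -0.1025, 0.05, 0, 0, 0, 0.112, 0, -0.1025, 0.05, 0, 0, 0, 0.112, 0, -0.1025, 0.05, 0, 0, 0, 0.112, 0, -0.1025, 0.05, 0, 0, 0, 0.112, 0, -0.1025, 0.05]
end [ 6.816e-01  2.000e-01  7.800e-02 -8.170e+01]
```

Emit:
move_arm(
  increments=[0, 0, 0, 0.016, 0, -0.0205, 0.05, 0, 0, 0, 0.032, 0, -0.041, 0.05, 0, 0, 0, 0.048, 0, -0.0615, 0.05, 0, 0, 0, 0.064, 0, -0.082, 0.05, 0, 0, 0, 0.08, 0, -0.1025, 0.05, 0, 0, 0, 0.096, 0, -0.1025, 0.05, 0, 0, 0, 0.112, 0, -0.1025, 0.05, 0, 0, 0, 0.112, 0, -0.1025, 0.05, 0, 0, 0, 0.112, 0, -0.1025, 0.05, 0, 0, 0, 0.112, 0, -0.1025, 0.05, 0, 0, 0, 0.112, 0, -0.1025, 0.05],
)

```text
time_s: 16.57
tcp_pos: [0.6829, 0.1996, 0.0796]
ee_rot: [[0.003, 0.145, -0.989], [0.001, -0.989, -0.145], [-1.0, -0.001, -0.003]]
wrist_force: [-0.2, 1.1, -1.0]
gripper_width: 0.717
```

Emit:
move_arm(
  increments=[0, 0, 0, 0.006, -0.0005, 0, 0.05, 0, 0, 0, 0.012, -0.0005, 0, 0.05, 0, 0, 0, 0.018, -0.0005, 0, 0.05, 0, 0, 0, 0.021, -0.0005, 0, 0.05, 0, 0, 0, 0.024, -0.0005, 0, 0.05, 0, 0, 0, 0.024, -0.0005, 0, 0.05, 0, 0, 0, 0.024, -0.0005, 0, 0.05],
)

```text
time_s: 17.15
tcp_pos: [0.6819, 0.2001, 0.0529]
ee_rot: [[-0.001, 0.145, -0.989], [-0.0, -0.989, -0.145], [-1.0, 0.0, 0.001]]
wrist_force: [-0.3, 0.2, -1.6]
gripper_width: 0.718
```

```bash
python3 - <<'E'
from h import *
print(pv(r.sense()))
from pl import *
json.dump([.6816,.2005,.054,-81.7],open(F,'w'))
plan([(.6816,.2005,.054,-81.7,.087,20,4),(.6816,.2005,.13,-81.7,.087,30,0),(.475,.204,.18,-90.5,.087,40,3)])
E
```

```text
(np.float64(17.15), array([0.6819, 0.2001, 0.0529]), -81.66, 62.5, array([-0.3,  0.2, -1.6]))
7 [0, 0, 0, 0, 0, 0, 0.087, 0, 0, 0, 0, 0, 0, 0.087, 0, 0, 0, 0, 0, 0, 0.087, 0, 0, 0, 0, 0, 0, 0.087, 0, 0, 0, -0.0255, 0, 0, 0.087, 0, 0, 0, -0.0505, 0, 0, 0.087, 0, 0, 0, -0.076, 0, 0, 0.087]
9 [9, 0, 0, -0.05, -0.0335, 0.204, 0.087, 9, 0, 0, -0.05, -0.0335, 0.204, 0.087, 9, 0, 0, -0.05, -0.0335, 0.204, 0.087, 9, 0, 0, -0.05, -0.0335, 0.204, 0.087, 9, 0, 0, -0.05, -0.0335, 0.204, 0.087, 9, 0, 0, -0.05, -0.0335, 0.204, 0.087, 9, 0, 0, -0.05, -0.0335, 0.204, 0.087, 9, 0, 0, -0.05, -0.0335, 0.204, 0.087, 9, 0, 0, -0.05, -0.0335, 0.204, 0.087]
end [  0.4749   0.2042   0.18   -90.7   ]
```

Emit:
move_arm(
  increments=[0, 0, 0, 0, 0, 0, 0.087, 0, 0, 0, 0, 0, 0, 0.087, 0, 0, 0, 0, 0, 0, 0.087, 0, 0, 0, 0, 0, 0, 0.087, 0, 0, 0, -0.0255, 0, 0, 0.087, 0, 0, 0, -0.0505, 0, 0, 0.087, 0, 0, 0, -0.076, 0, 0, 0.087],
)

```text
time_s: 17.73
tcp_pos: [0.6819, 0.2, 0.13]
ee_rot: [[-0.001, 0.145, -0.989], [-0.001, -0.989, -0.145], [-1.0, 0.001, 0.001]]
wrist_force: [0.3, 0.0, 0.8]
gripper_width: 0.994
```

Emit:
move_arm(
  increments=[9, 0, 0, -0.05, -0.0335, 0.204, 0.087, 9, 0, 0, -0.05, -0.0335, 0.204, 0.087, 9, 0, 0, -0.05, -0.0335, 0.204, 0.087, 9, 0, 0, -0.05, -0.0335, 0.204, 0.087, 9, 0, 0, -0.05, -0.0335, 0.204, 0.087, 9, 0, 0, -0.05, -0.0335, 0.204, 0.087, 9, 0, 0, -0.05, -0.0335, 0.204, 0.087, 9, 0, 0, -0.05, -0.0335, 0.204, 0.087, 9, 0, 0, -0.05, -0.0335, 0.204, 0.087],
)

```text
time_s: 18.48
tcp_pos: [0.4765, 0.204, 0.1795]
ee_rot: [[0.001, -0.012, -1.0], [0.0, -1.0, 0.012], [-1.0, -0.0, -0.001]]
wrist_force: [0.7, 0.3, 0.3]
gripper_width: 1.003
```

```bash
python3 - <<'E'
from h import *
s=r.sense();print(pv(s));C=wcam(s);im=r.capture("wrist");cv2.imwrite("pics/w11.png",im[...,::-1])
for L,x,y,a,S in((98,.433,.2047,-.5,lid_solid(98)),(98,.6485,.077,8.5,box_solid(98)),(72,.6823,.2,8,[(.072,.064,.006,.042),(.071,.063,.042,.052)])):
  try:print(L,np.round(proj([[x,y,.02]],C)),np.round(fit2(im,C,x,y,np.radians(a),S),2))
  except Exception as e:print(e)
E
```

```text
(np.float64(18.48), array([0.4765, 0.204 , 0.1795]), -90.68, 87.3, array([0.7, 0.3, 0.3]))
98 [[325. 226.]] [ 4.3367e+02  2.0318e+02 -6.2000e-01  3.0000e-02]
98 [[445.  29.]] [6.4762e+02 7.5000e+01 8.4000e+00 4.0000e-02]
72 [[327.  -8.]] [6.8250e+02 2.0114e+02 8.6100e+00 4.0000e-02]
```

View pics/w11.png

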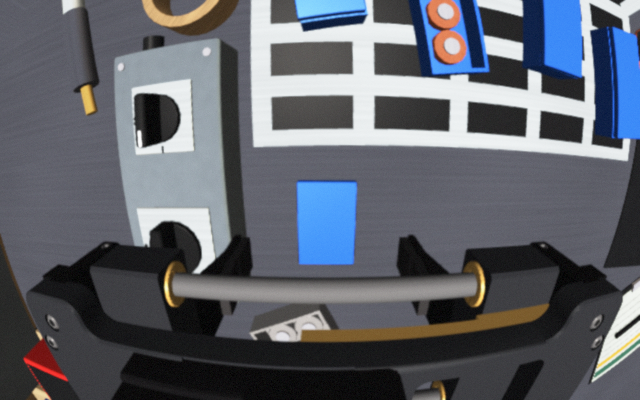

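```bash
python3 - <<'E'
from pl import *
plan([(.4322,.2035,.08,-90.6,.087,40,0),(.4322,.2035,.020,-90.6,.087,20,2),(.4322,.2035,.020,-90.6,.05,20,0)])
plan([(*load()[:4],.05,20,7)])
plan([(.4322,.2035,.12,-90.6,.05,25,0),(.545,.065,.19,-81.5,.05,40,3)])
E
```

```text
9 [0, 0, 0, 0.1, 0.001, 0.0425, 0.087, 0, 0, 0, 0.1, 0.001, 0.0425, 0.087, 0, 0, 0, 0.1, 0.001, 0.0425, 0.087, 0, 0, 0, 0.12, 0.001, 0.0425, 0.087, 0, 0, 0, 0.14, 0.001, 0.0425, 0.087, 0, 0, 0, 0.16, 0.001, 0.0425, 0.087, 0, 0, 0, 0.16, 0.001, 0.0425, 0.087, 0, 0, 0, 0.16, 0.001, 0.0425, 0.087, 0, 0, 0, 0.16, 0.001, 0.0425, 0.05]
end [ 4.324e-01  2.037e-01  2.000e-02 -9.070e+01]
7 [0, 0, 0, 0, 0, 0, 0.05, 0, 0, 0, 0, 0, 0, 0.05, 0, 0, 0, 0, 0, 0, 0.05, 0, 0, 0, 0, 0, 0, 0.05, 0, 0, 0, 0, 0, 0, 0.05, 0, 0, 0, 0, 0, 0, 0.05, 0, 0, 0, 0, 0, 0, 0.05]
end [ 4.324e-01  2.037e-01  2.000e-02 -9.070e+01]
12 [0, 0, 0, -0.025, 0, 0, 0.05, 0, 0, 0, -0.05, 0, 0, 0.05, 0, 0, 0, -0.075, 0, 0, 0.05, 0, 0, 0, -0.1, 0, 0, 0.05, -9, 0, 0, -0.17, 0.1375, -0.1145, 0.05, -9, 0, 0, -0.17, 0.1375, -0.1145, 0.05, -9, 0, 0, -0.17, 0.1375, -0.1145, 0.05, -9, 0, 0, -0.17, 0.1375, -0.1145, 0.05, -9, 0, 0, -0.17, 0.1375, -0.1145, 0.05, -9, 0, 0, -0.17, 0.1375, -0.1145, 0.05, -9, 0, 0, -0.17, 0.1375, -0.1145, 0.05, -9, 0, 0, -0.17, 0.1375, -0.1145, 0.05]
end [ 5.452e-01  6.480e-02  1.900e-01 -8.170e+01]
```

Emit:
move_arm(
  increments=[0, 0, 0, 0.1, 0.001, 0.0425, 0.087, 0, 0, 0, 0.1, 0.001, 0.0425, 0.087, 0, 0, 0, 0.1, 0.001, 0.0425, 0.087, 0, 0, 0, 0.12, 0.001, 0.0425, 0.087, 0, 0, 0, 0.14, 0.001, 0.0425, 0.087, 0, 0, 0, 0.16, 0.001, 0.0425, 0.087, 0, 0, 0, 0.16, 0.001, 0.0425, 0.087, 0, 0, 0, 0.16, 0.001, 0.0425, 0.087, 0, 0, 0, 0.16, 0.001, 0.0425, 0.05],
)

```text
time_s: 19.28
tcp_pos: [0.434, 0.2036, 0.0198]
ee_rot: [[0.001, -0.012, -1.0], [0.0, -1.0, 0.012], [-1.0, -0.0, -0.001]]
wrist_force: [1.3, -0.1, 0.2]
gripper_width: 0.969
```

Emit:
move_arm(
  increments=[0, 0, 0, 0, 0, 0, 0.05, 0, 0, 0, 0, 0, 0, 0.05, 0, 0, 0, 0, 0, 0, 0.05, 0, 0, 0, 0, 0, 0, 0.05, 0, 0, 0, 0, 0, 0, 0.05, 0, 0, 0, 0, 0, 0, 0.05, 0, 0, 0, 0, 0, 0, 0.05],
)

```text
time_s: 19.87
tcp_pos: [0.4333, 0.2035, 0.0203]
ee_rot: [[0.001, -0.011, -1.0], [0.001, -1.0, 0.011], [-1.0, -0.001, -0.001]]
wrist_force: [-1.2, -0.3, 5.8]
gripper_width: 0.722
```

Emit:
move_arm(
  increments=[0, 0, 0, -0.025, 0, 0, 0.05, 0, 0, 0, -0.05, 0, 0, 0.05, 0, 0, 0, -0.075, 0, 0, 0.05, 0, 0, 0, -0.1, 0, 0, 0.05, -9, 0, 0, -0.17, 0.1375, -0.1145, 0.05, -9, 0, 0, -0.17, 0.1375, -0.1145, 0.05, -9, 0, 0, -0.17, 0.1375, -0.1145, 0.05, -9, 0, 0, -0.17, 0.1375, -0.1145, 0.05, -9, 0, 0, -0.17, 0.1375, -0.1145, 0.05, -9, 0, 0, -0.17, 0.1375, -0.1145, 0.05, -9, 0, 0, -0.17, 0.1375, -0.1145, 0.05, -9, 0, 0, -0.17, 0.1375, -0.1145, 0.05],
)

```text
time_s: 20.87
tcp_pos: [0.5449, 0.0643, 0.1886]
ee_rot: [[-0.002, 0.144, -0.99], [-0.0, -0.99, -0.144], [-1.0, -0.0, 0.002]]
wrist_force: [0.5, 0.2, -0.9]
gripper_width: 0.718
```

Emit:
move_arm(
  increments=[0, 0, 0, 0, 0, 0, 0.05, 0, 0, 0, 0, 0, 0, 0.05, 0, 0, 0, 0, 0, 0, 0.05],
)

```text
time_s: 21.12
tcp_pos: [0.5452, 0.0652, 0.1892]
ee_rot: [[-0.001, 0.147, -0.989], [-0.0, -0.989, -0.147], [-1.0, 0.0, 0.001]]
wrist_force: [-0.0, -0.0, -0.3]
gripper_width: 0.717
```

```bash
python3 lookbox.py 98 .6475 .076 8.5 0 w12
```

```text
(np.float64(21.12), array([0.5452, 0.0652, 0.1892]), -81.56, 62.3, array([-0. , -0. , -0.3]))
box [6.4784e+02 7.5460e+01 8.7900e+00 3.0000e-02]
TCP target [0.6478 0.0755] psi -81.2144117905326
```

View pics/w12.png

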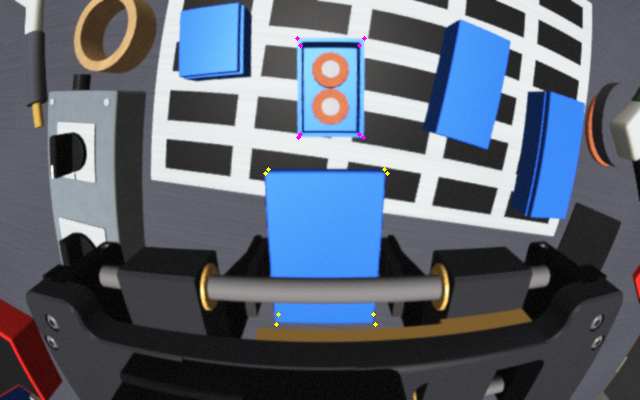

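```bash
python3 - <<'E'
from pl import *
plan([(.6469,.0758,.11,-81.3,.05,30,0),(.6469,.0758,.078,-81.3,.05,16,4)])
E
```

```text
11 [0, 0, 0, 0.016, 0.001, -0.0205, 0.05, 0, 0, 0, 0.032, 0.0015, -0.041, 0.05, 0, 0, 0, 0.048, 0.0025, -0.0615, 0.05, -0.5, 0, 0, 0.064, 0.003, -0.082, 0.05, -0.5, 0, 0, 0.08, 0.004, -0.102, 0.05, -0.5, 0, 0, 0.096, 0.004, -0.102, 0.05, -0.5, 0, 0, 0.112, 0.004, -0.102, 0.05, -0.5, 0, 0, 0.112, 0.004, -0.102, 0.05, -0.5, 0, 0, 0.112, 0.004, -0.102, 0.05, -0.5, 0, 0, 0.112, 0.004, -0.102, 0.05, -0.5, 0, 0, 0.112, 0.004, -0.102, 0.05]
end [ 6.467e-01  7.560e-02  7.800e-02 -8.120e+01]
```

Emit:
move_arm(
  increments=[0, 0, 0, 0.016, 0.001, -0.0205, 0.05, 0, 0, 0, 0.032, 0.0015, -0.041, 0.05, 0, 0, 0, 0.048, 0.0025, -0.0615, 0.05, -0.5, 0, 0, 0.064, 0.003, -0.082, 0.05, -0.5, 0, 0, 0.08, 0.004, -0.102, 0.05, -0.5, 0, 0, 0.096, 0.004, -0.102, 0.05, -0.5, 0, 0, 0.112, 0.004, -0.102, 0.05, -0.5, 0, 0, 0.112, 0.004, -0.102, 0.05, -0.5, 0, 0, 0.112, 0.004, -0.102, 0.05, -0.5, 0, 0, 0.112, 0.004, -0.102, 0.05, -0.5, 0, 0, 0.112, 0.004, -0.102, 0.05],
)

```text
time_s: 22.08
tcp_pos: [0.6481, 0.0757, 0.0792]
ee_rot: [[0.003, 0.154, -0.988], [0.001, -0.988, -0.154], [-1.0, -0.0, -0.003]]
wrist_force: [-0.4, -0.3, -0.0]
gripper_width: 0.72
```

Emit:
move_arm(
  increments=[0, 0, 0, 0.006, 0, 0, 0.05, 0, 0, 0, 0.012, 0, 0, 0.05, 0, 0, 0, 0.018, 0, 0, 0.05, 0, 0, 0, 0.021, 0, 0, 0.05, 0, 0, 0, 0.024, 0, 0, 0.05, 0, 0, 0, 0.024, 0, 0, 0.05, 0, 0, 0, 0.024, 0, 0, 0.05],
)

```text
time_s: 22.67
tcp_pos: [0.6474, 0.0752, 0.0534]
ee_rot: [[-0.0, 0.154, -0.988], [-0.0, -0.988, -0.154], [-1.0, 0.0, 0.0]]
wrist_force: [-0.7, 0.3, -0.0]
gripper_width: 0.718
```

```bash
python3 - <<'E'
from h import *
print(pv(r.sense()))
from pl import *
json.dump([.6467,.0756,.054,-81.2],open(F,'w'))
plan([(.6467,.0756,.054,-81.2,.087,20,4),(.6467,.0756,.13,-81.2,.087,30,0),(.50,-.14,.28,-88,.087,40,3)])
E
```

```text
(np.float64(22.67), array([0.6474, 0.0752, 0.0534]), -81.15, 62.4, array([-0.7,  0.3, -0. ]))
7 [0, 0, 0, 0, 0, 0, 0.087, 0, 0, 0, 0, 0, 0, 0.087, 0, 0, 0, 0, 0, 0, 0.087, 0, 0, 0, 0, 0, 0, 0.087, 0, 0, 0, -0.0255, 0, 0, 0.087, 0, 0, 0, -0.0505, 0, 0, 0.087, 0, 0, 0, -0.076, 0, 0, 0.087]
11 [7, 0, 0, -0.15, 0.1905, 0.178, 0.087, 7, 0, 0, -0.15, 0.1905, 0.178, 0.087, 7, 0, 0, -0.15, 0.1905, 0.178, 0.087, 7, 0, 0, -0.15, 0.1905, 0.178, 0.087, 7, 0, 0, -0.15, 0.1905, 0.178, 0.087, 7, 0, 0, -0.15, 0.1905, 0.178, 0.087, 7, 0, 0, -0.15, 0.1905, 0.178, 0.087, 7, 0, 0, -0.15, 0.1905, 0.178, 0.087, 7, 0, 0, -0.15, 0.1905, 0.178, 0.087, 7, 0, 0, -0.15, 0.1905, 0.178, 0.087, 7, 0, 0, -0.15, 0.1905, 0.178, 0.087]
end [  0.4999  -0.1399   0.28   -88.2   ]
```

Emit:
move_arm(
  increments=[0, 0, 0, 0, 0, 0, 0.087, 0, 0, 0, 0, 0, 0, 0.087, 0, 0, 0, 0, 0, 0, 0.087, 0, 0, 0, 0, 0, 0, 0.087, 0, 0, 0, -0.0255, 0, 0, 0.087, 0, 0, 0, -0.0505, 0, 0, 0.087, 0, 0, 0, -0.076, 0, 0, 0.087],
)

```text
time_s: 23.25
tcp_pos: [0.6471, 0.0751, 0.1301]
ee_rot: [[-0.001, 0.154, -0.988], [-0.001, -0.988, -0.154], [-1.0, 0.0, 0.001]]
wrist_force: [0.3, 0.8, -0.1]
gripper_width: 0.993
```

Emit:
move_arm(
  increments=[7, 0, 0, -0.15, 0.1905, 0.178, 0.087, 7, 0, 0, -0.15, 0.1905, 0.178, 0.087, 7, 0, 0, -0.15, 0.1905, 0.178, 0.087, 7, 0, 0, -0.15, 0.1905, 0.178, 0.087, 7, 0, 0, -0.15, 0.1905, 0.178, 0.087, 7, 0, 0, -0.15, 0.1905, 0.178, 0.087, 7, 0, 0, -0.15, 0.1905, 0.178, 0.087, 7, 0, 0, -0.15, 0.1905, 0.178, 0.087, 7, 0, 0, -0.15, 0.1905, 0.178, 0.087, 7, 0, 0, -0.15, 0.1905, 0.178, 0.087, 7, 0, 0, -0.15, 0.1905, 0.178, 0.087],
)

```text
time_s: 24.17
tcp_pos: [0.5008, -0.1396, 0.2784]
ee_rot: [[-0.002, 0.033, -0.999], [0.001, -0.999, -0.033], [-1.0, -0.001, 0.002]]
wrist_force: [0.4, 0.3, -0.3]
gripper_width: 1.0
```

```bash
cat >> h.py <<'E'
def closed(L,b=.006):return [(L/1e3,.064,b,b+.036),((L-1)/1e3,.063,b+.036,b+.046)]
E
python3 - <<'E'
from h import *
s=r.sense();print(pv(s));C=wcam(s);im=r.capture("wrist");cv2.imwrite("pics/w13.png",im[...,::-1])
cv2.imwrite("pics/s13.png",cv2.resize(r.capture("scene")[180:320,220:460],None,fx=3,fy=3,interpolation=cv2.INTER_CUBIC)[...,::-1])
for L,x,y,a in((72,.6823,.2,8.5),(98,.6475,.0755,8.7),(124,.681,-.0685,-3.8),(150,.63,-.2045,4.5)):
  print(L,np.round(fit2(im,C,x,y,np.radians(a),closed(L)),2))
E
```

```text
(np.float64(24.17), array([ 0.5008, -0.1396,  0.2784]), -88.12, 87.0, array([ 0.4,  0.3, -0.3]))
72 [6.8311e+02 2.0204e+02 9.0700e+00 3.0000e-02]
98 [6.4808e+02 7.7740e+01 9.4400e+00 4.0000e-02]
124 [ 6.810e+02 -6.758e+01 -4.770e+00  4.000e-02]
150 [ 6.2925e+02 -2.0502e+02  4.4900e+00  4.0000e-02]
```

View pics/w13.png

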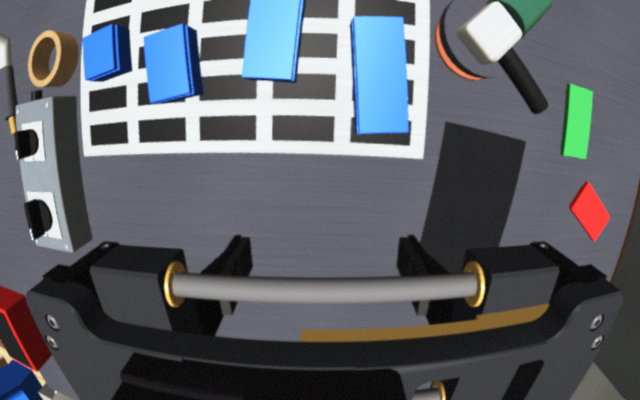

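View pics/s13.png

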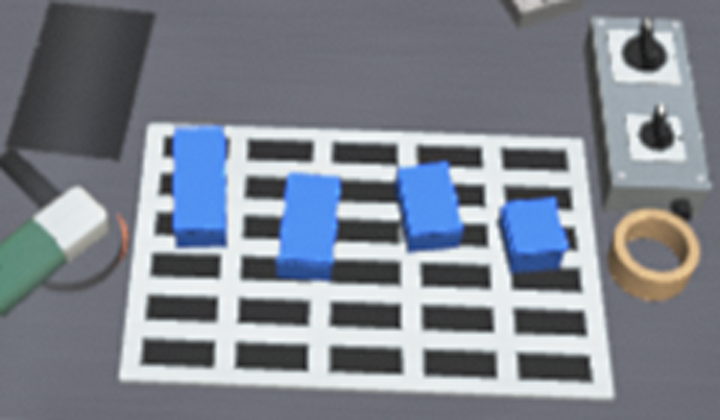

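```bash
python3 - <<'E'
from pl import *
plan([(.6288,-.2047,.10,-85.4,.087,40,1),(.6288,-.2047,.024,-85.4,.087,20,2)])
plan([(*load()[:4],.05,20,6)])
E
```

```text
12 [-3, 0, 0, 0.18, 0.069, -0.127, 0.087, -3, 0, 0, 0.18, 0.069, -0.127, 0.087, -3, 0, 0, 0.18, 0.069, -0.127, 0.087, -3, 0, 0, 0.18, 0.069, -0.127, 0.087, -3, 0, 0, 0.18, 0.069, -0.127, 0.087, -3, 0, 0, 0.18, 0.069, -0.127, 0.087, -3, 0, 0, 0.18, 0.069, -0.127, 0.087, -3, 0, 0, 0.199, 0.069, -0.127, 0.087, -3, 0, 0, 0.218, 0.069, -0.127, 0.087, -3, 0, 0, 0.237, 0.069, -0.127, 0.087, -3, 0, 0, 0.256, 0.069, -0.127, 0.087, -3, 0, 0, 0.256, 0.069, -0.127, 0.087]
1 [0, 0, 0, 0, 0, 0, 0.087]
end [ 6.290e-01 -2.049e-01  2.400e-02 -8.520e+01]
6 [0, 0, 0, 0, 0, 0, 0.05, 0, 0, 0, 0, 0, 0, 0.05, 0, 0, 0, 0, 0, 0, 0.05, 0, 0, 0, 0, 0, 0, 0.05, 0, 0, 0, 0, 0, 0, 0.05, 0, 0, 0, 0, 0, 0, 0.05]
end [ 6.290e-01 -2.049e-01  2.400e-02 -8.520e+01]
```

Emit:
move_arm(
  increments=[-3, 0, 0, 0.18, 0.069, -0.127, 0.087, -3, 0, 0, 0.18, 0.069, -0.127, 0.087, -3, 0, 0, 0.18, 0.069, -0.127, 0.087, -3, 0, 0, 0.18, 0.069, -0.127, 0.087, -3, 0, 0, 0.18, 0.069, -0.127, 0.087, -3, 0, 0, 0.18, 0.069, -0.127, 0.087, -3, 0, 0, 0.18, 0.069, -0.127, 0.087, -3, 0, 0, 0.199, 0.069, -0.127, 0.087, -3, 0, 0, 0.218, 0.069, -0.127, 0.087, -3, 0, 0, 0.237, 0.069, -0.127, 0.087, -3, 0, 0, 0.256, 0.069, -0.127, 0.087, -3, 0, 0, 0.256, 0.069, -0.127, 0.087],
)

```text
time_s: 25.27
tcp_pos: [0.6272, -0.2036, 0.0198]
ee_rot: [[-0.008, 0.085, -0.996], [0.002, -0.996, -0.085], [-1.0, -0.002, 0.008]]
wrist_force: [-0.4, -0.3, -0.6]
gripper_width: 1.0
```

Emit:
move_arm(
  increments=[0, 0, 0, 0, 0, 0, 0.087],
)

```text
time_s: 25.35
tcp_pos: [0.6296, -0.2044, 0.0232]
ee_rot: [[-0.002, 0.086, -0.996], [-0.0, -0.996, -0.086], [-1.0, -0.0, 0.002]]
wrist_force: [0.7, 0.3, 0.9]
gripper_width: 1.001
```

Emit:
move_arm(
  increments=[0, 0, 0, 0, 0, 0, 0.05, 0, 0, 0, 0, 0, 0, 0.05, 0, 0, 0, 0, 0, 0, 0.05, 0, 0, 0, 0, 0, 0, 0.05, 0, 0, 0, 0, 0, 0, 0.05, 0, 0, 0, 0, 0, 0, 0.05],
)

```text
time_s: 25.85
tcp_pos: [0.6304, -0.2052, 0.0246]
ee_rot: [[0.001, 0.084, -0.996], [-0.0, -0.996, -0.084], [-1.0, 0.0, -0.001]]
wrist_force: [-0.8, 0.8, 4.0]
gripper_width: 0.735
```

```bash
python3 - <<'E'
from h import *
print(pv(r.sense()))
from pl import *
plan([(.629,-.2049,.10,-85.2,.05,20,0),(.442,-.376,.10,-95.2,.05,30,4)])
E
```

```text
(np.float64(25.85), array([ 0.6304, -0.2052,  0.0246]), -85.16, 63.9, array([-0.8,  0.8,  4. ]))
4 [0, 0, 0, -0.019, 0, 0, 0.05, 0, 0, 0, -0.038, 0, 0, 0.05, 0, 0, 0, -0.057, 0, 0, 0.05, 0, 0, 0, -0.076, 0, 0, 0.05]
12 [1, 0, 0, 0, 0.017, 0.0225, 0.05, 2, 0, 0, 0, 0.0345, 0.0445, 0.05, 3.5, 0, 0, 0, 0.0515, 0.067, 0.05, 4.5, 0, 0, 0, 0.069, 0.089, 0.05, 5.5, 0, 0, 0, 0.086, 0.1115, 0.05, 6.5, 0, 0, 0, 0.1035, 0.134, 0.05, 8, 0, 0, 0, 0.1205, 0.156, 0.05, 9, 0, 0, 0, 0.1375, 0.1785, 0.05, 10, 0, 0, 0, 0.155, 0.2005, 0.05, 10, 0, 0, 0, 0.155, 0.2005, 0.05, 10, 0, 0, 0, 0.155, 0.2005, 0.05, 10, 0, 0, 0, 0.155, 0.2005, 0.05]
1 [0, 0, 0, 0, 0, 0, 0.05]
end [  0.4422  -0.3761   0.1    -95.2   ]
```

Emit:
move_arm(
  increments=[0, 0, 0, -0.019, 0, 0, 0.05, 0, 0, 0, -0.038, 0, 0, 0.05, 0, 0, 0, -0.057, 0, 0, 0.05, 0, 0, 0, -0.076, 0, 0, 0.05],
)

```text
time_s: 26.18
tcp_pos: [0.629, -0.2051, 0.0992]
ee_rot: [[-0.002, 0.084, -0.996], [0.001, -0.996, -0.084], [-1.0, -0.001, 0.002]]
wrist_force: [-0.5, 0.4, -3.3]
gripper_width: 0.73
```

Emit:
move_arm(
  increments=[1, 0, 0, 0, 0.017, 0.0225, 0.05, 2, 0, 0, 0, 0.0345, 0.0445, 0.05, 3.5, 0, 0, 0, 0.0515, 0.067, 0.05, 4.5, 0, 0, 0, 0.069, 0.089, 0.05, 5.5, 0, 0, 0, 0.086, 0.1115, 0.05, 6.5, 0, 0, 0, 0.1035, 0.134, 0.05, 8, 0, 0, 0, 0.1205, 0.156, 0.05, 9, 0, 0, 0, 0.1375, 0.1785, 0.05, 10, 0, 0, 0, 0.155, 0.2005, 0.05, 10, 0, 0, 0, 0.155, 0.2005, 0.05, 10, 0, 0, 0, 0.155, 0.2005, 0.05, 10, 0, 0, 0, 0.155, 0.2005, 0.05],
)

```text
time_s: 27.18
tcp_pos: [0.443, -0.3765, 0.0992]
ee_rot: [[-0.0, -0.09, -0.996], [0.0, -0.996, 0.09], [-1.0, -0.0, 0.0]]
wrist_force: [-0.1, 0.1, -2.7]
gripper_width: 0.733
```

```bash
python3 - <<'E'
from h import *
s=r.sense();print(pv(s));im=r.capture("wrist");cv2.imwrite("pics/w14.png",im[...,::-1])
from pl import *
plan([(*load()[:2],.04,load()[3],.05,16,2),(*load()[:2],.026,load()[3],.05,5,3)])
E
```

```text
(np.float64(27.18), array([ 0.443 , -0.3765,  0.0992]), -95.19, 63.8, array([-0.1,  0.1, -2.7]))
12 [0, 0, 0, 0.015, 0, 0, 0.05, 0, 0, 0, 0.03, 0, 0, 0.05, 0, 0, 0, 0.045, 0, 0, 0.05, 0, 0, 0, 0.06, 0, 0, 0.05, 0, 0, 0, 0.06, 0, 0, 0.05, 0, 0, 0, 0.06, 0, 0, 0.05, 0, 0, 0, 0.0645, 0, 0, 0.05, 0, 0, 0, 0.0695, 0, 0, 0.05, 0, 0, 0, 0.074, 0, 0, 0.05, 0, 0, 0, 0.074, 0, 0, 0.05, 0, 0, 0, 0.074, 0, 0, 0.05, 0, 0, 0, 0.074, 0, 0, 0.05]
end [ 4.422e-01 -3.761e-01  2.600e-02 -9.520e+01]
```

View pics/w14.png

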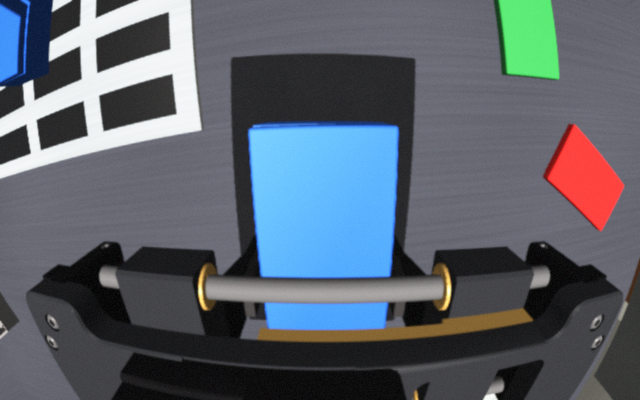

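Emit:
move_arm(
  increments=[0, 0, 0, 0.015, 0, 0, 0.05, 0, 0, 0, 0.03, 0, 0, 0.05, 0, 0, 0, 0.045, 0, 0, 0.05, 0, 0, 0, 0.06, 0, 0, 0.05, 0, 0, 0, 0.06, 0, 0, 0.05, 0, 0, 0, 0.06, 0, 0, 0.05, 0, 0, 0, 0.0645, 0, 0, 0.05, 0, 0, 0, 0.0695, 0, 0, 0.05, 0, 0, 0, 0.074, 0, 0, 0.05, 0, 0, 0, 0.074, 0, 0, 0.05, 0, 0, 0, 0.074, 0, 0, 0.05, 0, 0, 0, 0.074, 0, 0, 0.05],
)

```text
time_s: 28.23
tcp_pos: [0.4434, -0.3768, 0.0258]
ee_rot: [[0.0, -0.09, -0.996], [-0.0, -0.996, 0.09], [-1.0, 0.0, -0.0]]
wrist_force: [-0.5, 0.3, -2.6]
gripper_width: 0.733
```

```bash
python3 - <<'E'
from pl import *
x,y,_,p=load()
plan([(x,y,.024,p,.05,5,2),(x,y,.024,p,.087,5,4),(x,y,.12,p,.087,20,0)])
plan([(.585,-.07,.20,-94,.087,40,3)])
E
```

```text
12 [0, 0, 0, 0.002, 0, 0, 0.05, 0, 0, 0, 0.002, 0, 0, 0.05, 0, 0, 0, 0.002, 0, 0, 0.05, 0, 0, 0, 0.002, 0, 0, 0.087, 0, 0, 0, 0.002, 0, 0, 0.087, 0, 0, 0, 0.002, 0, 0, 0.087, 0, 0, 0, 0.002, 0, 0, 0.087, 0, 0, 0, -0.017, 0, 0, 0.087, 0, 0, 0, -0.0365, 0, 0, 0.087, 0, 0, 0, -0.0555, 0, 0, 0.087, 0, 0, 0, -0.075, 0, 0, 0.087, 0, 0, 0, -0.094, 0, 0, 0.087]
end [  0.4422  -0.3761   0.12   -95.2   ]
12 [-1, 0, 0, -0.08, -0.318, -0.1145, 0.087, -1, 0, 0, -0.08, -0.318, -0.1145, 0.087, -1, 0, 0, -0.08, -0.318, -0.1145, 0.087, -1, 0, 0, -0.08, -0.318, -0.1145, 0.087, -1, 0, 0, -0.08, -0.318, -0.1145, 0.087, -1, 0, 0, -0.08, -0.318, -0.1145, 0.087, -1, 0, 0, -0.08, -0.318, -0.1145, 0.087, -1, 0, 0, -0.08, -0.318, -0.1145, 0.087, -1, 0, 0, -0.08, -0.318, -0.1145, 0.087, -1, 0, 0, -0.08, -0.318, -0.1145, 0.087, -1, 0, 0, -0.08, -0.318, -0.1145, 0.087, -1, 0, 0, -0.08, -0.318, -0.1145, 0.087]
end [ 5.851e-01 -6.980e-02  2.000e-01 -9.420e+01]
```

Emit:
move_arm(
  increments=[0, 0, 0, 0.002, 0, 0, 0.05, 0, 0, 0, 0.002, 0, 0, 0.05, 0, 0, 0, 0.002, 0, 0, 0.05, 0, 0, 0, 0.002, 0, 0, 0.087, 0, 0, 0, 0.002, 0, 0, 0.087, 0, 0, 0, 0.002, 0, 0, 0.087, 0, 0, 0, 0.002, 0, 0, 0.087, 0, 0, 0, -0.017, 0, 0, 0.087, 0, 0, 0, -0.0365, 0, 0, 0.087, 0, 0, 0, -0.0555, 0, 0, 0.087, 0, 0, 0, -0.075, 0, 0, 0.087, 0, 0, 0, -0.094, 0, 0, 0.087],
)

```text
time_s: 29.23
tcp_pos: [0.4432, -0.3766, 0.1207]
ee_rot: [[0.0, -0.09, -0.996], [-0.0, -0.996, 0.09], [-1.0, 0.0, -0.0]]
wrist_force: [-0.4, 0.4, 0.4]
gripper_width: 1.0
```

Emit:
move_arm(
  increments=[-1, 0, 0, -0.08, -0.318, -0.1145, 0.087, -1, 0, 0, -0.08, -0.318, -0.1145, 0.087, -1, 0, 0, -0.08, -0.318, -0.1145, 0.087, -1, 0, 0, -0.08, -0.318, -0.1145, 0.087, -1, 0, 0, -0.08, -0.318, -0.1145, 0.087, -1, 0, 0, -0.08, -0.318, -0.1145, 0.087, -1, 0, 0, -0.08, -0.318, -0.1145, 0.087, -1, 0, 0, -0.08, -0.318, -0.1145, 0.087, -1, 0, 0, -0.08, -0.318, -0.1145, 0.087, -1, 0, 0, -0.08, -0.318, -0.1145, 0.087, -1, 0, 0, -0.08, -0.318, -0.1145, 0.087, -1, 0, 0, -0.08, -0.318, -0.1145, 0.087],
)

```text
time_s: 30.23
tcp_pos: [0.585, -0.0709, 0.1991]
ee_rot: [[-0.001, -0.073, -0.997], [-0.0, -0.997, 0.073], [-1.0, 0.0, 0.001]]
wrist_force: [0.0, -0.5, 0.0]
gripper_width: 1.002
```

```bash
python3 - <<'E'
from h import *
s=r.sense();print(pv(s));C=wcam(s);im=r.capture("wrist");cv2.imwrite("pics/w15.png",im[...,::-1])
for L,x,y,a,b in((72,.6823,.2,8.5,.006),(98,.6475,.0755,8.7,.006),(124,.681,-.0685,-3.8,.006),(150,.4425,-.3767,-5.2,.005)):
  try:print(L,np.round(fit2(im,C,x,y,np.radians(a),closed(L,b)),2))
  except Exception as e:print(L,e)
t=r.capture("top");cv2.imwrite("pics/t15.png",t[80:280,130:450][...,::-1]);print(np.round(fit2(t,cam("top"),.4425,-.3767,-.09,closed(150,.005)),2))
E
```

```text
(np.float64(30.23), array([ 0.585 , -0.0709,  0.1991]), -94.2, 87.2, array([ 0. , -0.5,  0. ]))
72 [6.8218e+02 2.0182e+02 9.3700e+00 3.0000e-02]
98 [6.4759e+02 7.7250e+01 8.9400e+00 3.0000e-02]
124 [ 6.7996e+02 -6.7880e+01 -3.8000e+00  4.0000e-02]
150 [ 491.75 -428.55   68.08    0.87]
[ 4.4477e+02 -3.7738e+02 -4.5000e+00  7.0000e-02]
```

View pics/w15.png

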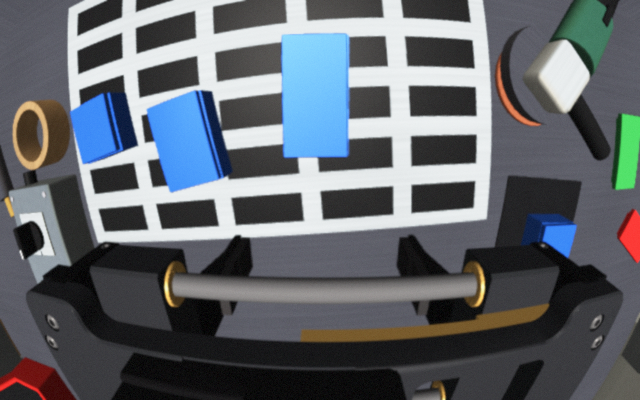

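```bash
python3 - <<'E'
from pl import *
plan([(.6796,-.068,.09,-93.8,.087,40,1),(.6796,-.068,.024,-93.8,.087,15,3)])
plan([(*load()[:4],.05,20,6)])
x,y,z,p=load()
plan([(x,y,.12,p,.05,20,0)])
plan([(.442,-.376,.12,-95.2,.05,30,4)])
E
```

```text
12 [-0.5, 0, 0, 0.11, -0.0085, -0.094, 0.087, -0.5, 0, 0, 0.11, -0.0085, -0.094, 0.087, -0.5, 0, 0, 0.11, -0.0085, -0.094, 0.087, -0.5, 0, 0, 0.11, -0.0085, -0.094, 0.087, -0.5, 0, 0, 0.11, -0.0085, -0.094, 0.087, -0.5, 0, 0, 0.123, -0.0085, -0.094, 0.087, -0.5, 0, 0, 0.1365, -0.0085, -0.094, 0.087, -0.5, 0, 0, 0.1495, -0.0085, -0.094, 0.087, -0.5, 0, 0, 0.163, -0.0085, -0.094, 0.087, -0.5, 0, 0, 0.176, -0.0085, -0.094, 0.087, -0.5, 0, 0, 0.176, -0.0085, -0.094, 0.087, -0.5, 0, 0, 0.176, -0.0085, -0.094, 0.087]
1 [0, 0, 0, 0, 0, 0, 0.087]
end [ 6.794e-01 -6.820e-02  2.400e-02 -9.370e+01]
6 [0, 0, 0, 0, 0, 0, 0.05, 0, 0, 0, 0, 0, 0, 0.05, 0, 0, 0, 0, 0, 0, 0.05, 0, 0, 0, 0, 0, 0, 0.05, 0, 0, 0, 0, 0, 0, 0.05, 0, 0, 0, 0, 0, 0, 0.05]
end [ 6.794e-01 -6.820e-02  2.400e-02 -9.370e+01]
5 [0, 0, 0, -0.019, 0, 0, 0.05, 0, 0, 0, -0.0385, 0, 0, 0.05, 0, 0, 0, -0.0575, 0, 0, 0.05, 0, 0, 0, -0.077, 0, 0, 0.05, 0, 0, 0, -0.096, 0, 0, 0.05]
end [ 6.794e-01 -6.820e-02  1.200e-01 -9.370e+01]
12 [0, 0, 0, 0, 0.025, 0.0165, 0.05, 0, 0, 0, 0, 0.0495, 0.0335, 0.05, 0.5, 0, 0, 0, 0.0745, 0.05, 0.05, 0.5, 0, 0, 0, 0.099, 0.067, 0.05, 0.5, 0, 0, 0, 0.124, 0.0835, 0.05, 0.5, 0, 0, 0, 0.149, 0.1, 0.05, 1, 0, 0, 0, 0.1735, 0.117, 0.05, 1, 0, 0, 0, 0.1985, 0.1335, 0.05, 1, 0, 0, 0, 0.2235, 0.1505, 0.05, 1, 0, 0, 0, 0.248, 0.167, 0.05, 1.5, 0, 0, 0, 0.273, 0.1835, 0.05, 1.5, 0, 0, 0, 0.2975, 0.2005, 0.05]
5 [0, 0, 0, 0, 0.0255, 0.016, 0.05, 0, 0, 0, 0, 0.0255, 0.016, 0.05, 0, 0, 0, 0, 0.0255, 0.016, 0.05, 0, 0, 0, 0, 0.0255, 0.016, 0.05, 0, 0, 0, 0, 0.0255, 0.016, 0.05]
end [  0.4419  -0.3761   0.12   -95.2   ]
```

Emit:
move_arm(
  increments=[-0.5, 0, 0, 0.11, -0.0085, -0.094, 0.087, -0.5, 0, 0, 0.11, -0.0085, -0.094, 0.087, -0.5, 0, 0, 0.11, -0.0085, -0.094, 0.087, -0.5, 0, 0, 0.11, -0.0085, -0.094, 0.087, -0.5, 0, 0, 0.11, -0.0085, -0.094, 0.087, -0.5, 0, 0, 0.123, -0.0085, -0.094, 0.087, -0.5, 0, 0, 0.1365, -0.0085, -0.094, 0.087, -0.5, 0, 0, 0.1495, -0.0085, -0.094, 0.087, -0.5, 0, 0, 0.163, -0.0085, -0.094, 0.087, -0.5, 0, 0, 0.176, -0.0085, -0.094, 0.087, -0.5, 0, 0, 0.176, -0.0085, -0.094, 0.087, -0.5, 0, 0, 0.176, -0.0085, -0.094, 0.087],
)

```text
time_s: 31.33
tcp_pos: [0.6796, -0.069, 0.0232]
ee_rot: [[-0.001, -0.064, -0.998], [-0.0, -0.998, 0.064], [-1.0, 0.0, 0.001]]
wrist_force: [0.2, -0.1, 0.5]
gripper_width: 1.0
```

Emit:
move_arm(
  increments=[0, 0, 0, 0, 0, 0, 0.087],
)

```text
time_s: 31.42
tcp_pos: [0.6808, -0.0687, 0.0245]
ee_rot: [[0.001, -0.064, -0.998], [-0.0, -0.998, 0.064], [-1.0, 0.0, -0.002]]
wrist_force: [-0.4, 0.3, 0.1]
gripper_width: 1.0
```

Emit:
move_arm(
  increments=[0, 0, 0, 0, 0, 0, 0.05, 0, 0, 0, 0, 0, 0, 0.05, 0, 0, 0, 0, 0, 0, 0.05, 0, 0, 0, 0, 0, 0, 0.05, 0, 0, 0, 0, 0, 0, 0.05, 0, 0, 0, 0, 0, 0, 0.05],
)

```text
time_s: 31.92
tcp_pos: [0.6804, -0.0687, 0.024]
ee_rot: [[0.0, -0.064, -0.998], [-0.0, -0.998, 0.064], [-1.0, 0.0, -0.0]]
wrist_force: [-0.4, -0.7, 1.4]
gripper_width: 0.73
```

Emit:
move_arm(
  increments=[0, 0, 0, -0.019, 0, 0, 0.05, 0, 0, 0, -0.0385, 0, 0, 0.05, 0, 0, 0, -0.0575, 0, 0, 0.05, 0, 0, 0, -0.077, 0, 0, 0.05, 0, 0, 0, -0.096, 0, 0, 0.05],
)

```text
time_s: 32.33
tcp_pos: [0.6794, -0.0683, 0.1193]
ee_rot: [[-0.002, -0.064, -0.998], [0.0, -0.998, 0.064], [-1.0, -0.0, 0.002]]
wrist_force: [0.9, 0.3, -2.7]
gripper_width: 0.737
```

Emit:
move_arm(
  increments=[0, 0, 0, 0, 0.025, 0.0165, 0.05, 0, 0, 0, 0, 0.0495, 0.0335, 0.05, 0.5, 0, 0, 0, 0.0745, 0.05, 0.05, 0.5, 0, 0, 0, 0.099, 0.067, 0.05, 0.5, 0, 0, 0, 0.124, 0.0835, 0.05, 0.5, 0, 0, 0, 0.149, 0.1, 0.05, 1, 0, 0, 0, 0.1735, 0.117, 0.05, 1, 0, 0, 0, 0.1985, 0.1335, 0.05, 1, 0, 0, 0, 0.2235, 0.1505, 0.05, 1, 0, 0, 0, 0.248, 0.167, 0.05, 1.5, 0, 0, 0, 0.273, 0.1835, 0.05, 1.5, 0, 0, 0, 0.2975, 0.2005, 0.05],
)

```text
time_s: 33.33
tcp_pos: [0.4597, -0.3532, 0.1188]
ee_rot: [[-0.001, -0.09, -0.996], [0.001, -0.996, 0.09], [-1.0, -0.001, 0.001]]
wrist_force: [-0.4, -1.1, -2.2]
gripper_width: 0.734
```

Emit:
move_arm(
  increments=[0, 0, 0, 0, 0.0255, 0.016, 0.05, 0, 0, 0, 0, 0.0255, 0.016, 0.05, 0, 0, 0, 0, 0.0255, 0.016, 0.05, 0, 0, 0, 0, 0.0255, 0.016, 0.05, 0, 0, 0, 0, 0.0255, 0.016, 0.05],
)

```text
time_s: 33.75
tcp_pos: [0.4433, -0.3758, 0.1192]
ee_rot: [[-0.0, -0.089, -0.996], [0.0, -0.996, 0.089], [-1.0, -0.0, 0.0]]
wrist_force: [0.2, 0.7, -2.5]
gripper_width: 0.731
```

```bash
python3 - <<'E'
from h import *
s=r.sense();print(pv(s));im=r.capture("wrist");cv2.imwrite("pics/w16.png",im[...,::-1])
E
```

```text
(np.float64(33.75), array([ 0.4433, -0.3758,  0.1192]), -95.11, 63.6, array([ 0.2,  0.7, -2.5]))
```

View pics/w16.png

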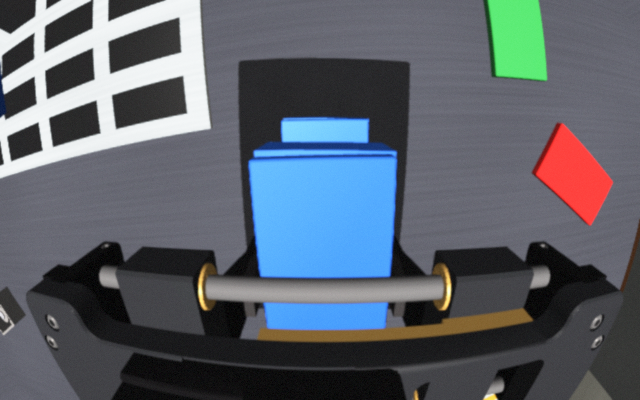

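Emit:
move_arm(
  increments=[0, 0, 0, 0.012, 0.001, 0.001, 0.05, 0, 0, 0, 0.024, 0.001, 0.001, 0.05, 0, 0, 0, 0.036, 0.001, 0.001, 0.05, 0, 0, 0, 0.04, 0.001, 0.001, 0.05, 0, 0, 0, 0.044, 0.001, 0.001, 0.05, 0, 0, 0, 0.047, 0.001, 0.001, 0.05, 0, 0, 0, 0.049, 0.001, 0.001, 0.05, 0, 0, 0, 0.049, 0.001, 0.001, 0.05, 0, 0, 0, 0.049, 0.001, 0.001, 0.05, 0, 0, 0, 0.049, 0.001, 0.001, 0.05],
)

```text
time_s: 34.63
tcp_pos: [0.4422, -0.3777, 0.0711]
ee_rot: [[0.001, -0.09, -0.996], [-0.001, -0.996, 0.09], [-1.0, 0.0, -0.001]]
wrist_force: [0.2, -0.4, -2.0]
gripper_width: 0.733
```

```bash
python3 - <<'E'
from pl import *
x,y,_,p=load();B=rot(p);q=np.array([x,y,.12])+B@np.array([.049,.001,.001]);x,y=q[0],q[1]
json.dump([x,y,.071,p],open(F,'w'))
plan([(x,y,.0695,p,.05,5,2),(x,y,.0695,p,.087,5,4),(x,y,.16,p,.087,20,0)])
plan([(.555,.06,.20,-81.5,.087,40,3)])
E
```

```text
12 [0, 0, 0, 0.0015, 0, 0, 0.05, 0, 0, 0, 0.0015, 0, 0, 0.05, 0, 0, 0, 0.0015, 0, 0, 0.05, 0, 0, 0, 0.0015, 0, 0, 0.087, 0, 0, 0, 0.0015, 0, 0, 0.087, 0, 0, 0, 0.0015, 0, 0, 0.087, 0, 0, 0, 0.0015, 0, 0, 0.087, 0, 0, 0, -0.0165, 0, 0, 0.087, 0, 0, 0, -0.0345, 0, 0, 0.087, 0, 0, 0, -0.053, 0, 0, 0.087, 0, 0, 0, -0.071, 0, 0, 0.087, 0, 0, 0, -0.089, 0, 0, 0.087]
end [  0.4408  -0.377    0.16   -95.2   ]
12 [-13.5, 0, 0, -0.04, -0.4455, -0.074, 0.087, -13.5, 0, 0, -0.04, -0.4455, -0.074, 0.087, -13.5, 0, 0, -0.04, -0.4455, -0.074, 0.087, -13.5, 0, 0, -0.04, -0.4455, -0.074, 0.087, -13.5, 0, 0, -0.04, -0.4455, -0.074, 0.087, -13.5, 0, 0, -0.04, -0.4455, -0.074, 0.087, -13.5, 0, 0, -0.04, -0.4455, -0.074, 0.087, -13.5, 0, 0, -0.04, -0.4455, -0.074, 0.087, -13.5, 0, 0, -0.04, -0.4455, -0.074, 0.087, -13.5, 0, 0, -0.04, -0.4455, -0.074, 0.087, -13.5, 0, 0, -0.04, -0.4455, -0.074, 0.087, -13.5, 0, 0, -0.04, -0.4455, -0.074, 0.087]
3 [0, 0, 0, 0, 0, 0, 0.087, 0, 0, 0, 0, 0, 0, 0.087, 0, 0, 0, 0, 0, 0, 0.087]
end [ 5.549e-01  6.000e-02  2.000e-01 -8.170e+01]
```

Emit:
move_arm(
  increments=[0, 0, 0, 0.0015, 0, 0, 0.05, 0, 0, 0, 0.0015, 0, 0, 0.05, 0, 0, 0, 0.0015, 0, 0, 0.05, 0, 0, 0, 0.0015, 0, 0, 0.087, 0, 0, 0, 0.0015, 0, 0, 0.087, 0, 0, 0, 0.0015, 0, 0, 0.087, 0, 0, 0, 0.0015, 0, 0, 0.087, 0, 0, 0, -0.0165, 0, 0, 0.087, 0, 0, 0, -0.0345, 0, 0, 0.087, 0, 0, 0, -0.053, 0, 0, 0.087, 0, 0, 0, -0.071, 0, 0, 0.087, 0, 0, 0, -0.089, 0, 0, 0.087],
)

```text
time_s: 35.63
tcp_pos: [0.4419, -0.3775, 0.1607]
ee_rot: [[0.0, -0.09, -0.996], [-0.0, -0.996, 0.09], [-1.0, 0.0, -0.0]]
wrist_force: [0.2, 0.6, -0.3]
gripper_width: 0.998
```

Emit:
move_arm(
  increments=[-13.5, 0, 0, -0.04, -0.4455, -0.074, 0.087, -13.5, 0, 0, -0.04, -0.4455, -0.074, 0.087, -13.5, 0, 0, -0.04, -0.4455, -0.074, 0.087, -13.5, 0, 0, -0.04, -0.4455, -0.074, 0.087, -13.5, 0, 0, -0.04, -0.4455, -0.074, 0.087, -13.5, 0, 0, -0.04, -0.4455, -0.074, 0.087, -13.5, 0, 0, -0.04, -0.4455, -0.074, 0.087, -13.5, 0, 0, -0.04, -0.4455, -0.074, 0.087, -13.5, 0, 0, -0.04, -0.4455, -0.074, 0.087, -13.5, 0, 0, -0.04, -0.4455, -0.074, 0.087, -13.5, 0, 0, -0.04, -0.4455, -0.074, 0.087, -13.5, 0, 0, -0.04, -0.4455, -0.074, 0.087],
)

```text
time_s: 36.63
tcp_pos: [0.558, 0.065, 0.2006]
ee_rot: [[0.004, 0.151, -0.988], [0.001, -0.988, -0.151], [-1.0, -0.001, -0.004]]
wrist_force: [-0.3, -1.1, 0.2]
gripper_width: 0.998
```

Emit:
move_arm(
  increments=[0, 0, 0, 0, 0, 0, 0.087, 0, 0, 0, 0, 0, 0, 0.087, 0, 0, 0, 0, 0, 0, 0.087],
)

```text
time_s: 36.88
tcp_pos: [0.5551, 0.0586, 0.1995]
ee_rot: [[-0.001, 0.144, -0.99], [-0.0, -0.99, -0.144], [-1.0, 0.0, 0.001]]
wrist_force: [0.2, -0.6, -1.1]
gripper_width: 0.998
```

```bash
python3 - <<'E'
from h import *
s=r.sense();print(pv(s));C=wcam(s);im=r.capture("wrist");cv2.imwrite("pics/w17.png",im[...,::-1])
for L,x,y,a,b in((72,.6823,.2,8.5,.006),(98,.6475,.0755,8.7,.006)):
  print(L,np.round(fit2(im,C,x,y,np.radians(a),closed(L,b)),2))
t=r.capture("top");i=cv2.resize(t[170:270,350:430],None,fx=5,fy=5,interpolation=cv2.INTER_CUBIC)
j=cv2.resize(r.capture("scene")[165:245,210:300],None,fx=5,fy=5,interpolation=cv2.INTER_CUBIC)
cv2.imwrite("pics/ts17.png",np.hstack([i[:400],j[:400,:390]])[...,::-1])
E
```

```text
(np.float64(36.88), array([0.5551, 0.0586, 0.1995]), -81.72, 86.9, array([ 0.2, -0.6, -1.1]))
72 [6.8303e+02 2.0145e+02 8.5600e+00 3.0000e-02]
98 [6.4809e+02 7.6550e+01 8.7600e+00 3.0000e-02]
```

View pics/ts17.png

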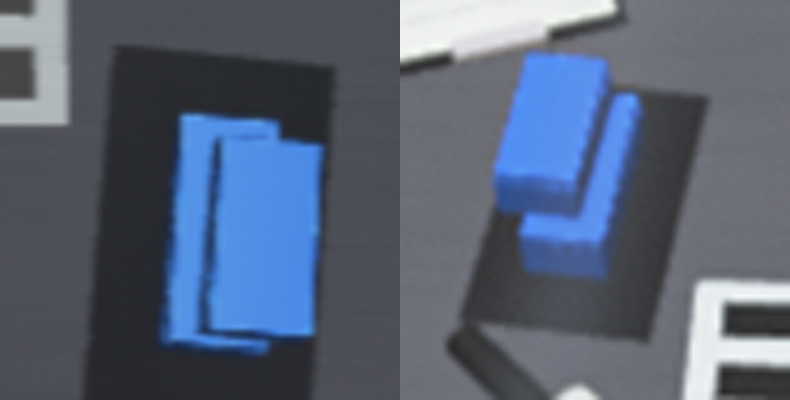

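View pics/w17.png

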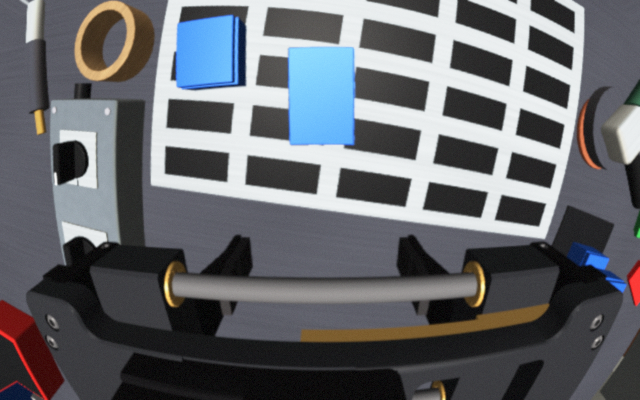

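```bash
python3 - <<'E'
from pl import *
plan([(.55,-.12,.23,-90,.087,40,0),(.40,-.39,.23,-95.2,.087,40,3)])
E
```

```text
5 [8.5, 0, 0, -0.03, 0.1775, 0.031, 0.087, 8.5, 0, 0, -0.03, 0.1775, 0.031, 0.087, 8.5, 0, 0, -0.03, 0.1775, 0.031, 0.087, 8.5, 0, 0, -0.03, 0.1775, 0.031, 0.087, 8.5, 0, 0, -0.03, 0.1775, 0.031, 0.087]
11 [5, 0, 0, 0, 0.2705, 0.149, 0.087, 5, 0, 0, 0, 0.2705, 0.149, 0.087, 5, 0, 0, 0, 0.2705, 0.149, 0.087, 5, 0, 0, 0, 0.2705, 0.149, 0.087, 5, 0, 0, 0, 0.2705, 0.149, 0.087, 5, 0, 0, 0, 0.2705, 0.149, 0.087, 5, 0, 0, 0, 0.2705, 0.149, 0.087, 5, 0, 0, 0, 0.2705, 0.149, 0.087, 5, 0, 0, 0, 0.2705, 0.149, 0.087, 5, 0, 0, 0, 0.2705, 0.149, 0.087, 5, 0, 0, 0, 0.2705, 0.149, 0.087]
end [  0.3999  -0.3901   0.23   -95.2   ]
```

Emit:
move_arm(
  increments=[8.5, 0, 0, -0.03, 0.1775, 0.031, 0.087, 8.5, 0, 0, -0.03, 0.1775, 0.031, 0.087, 8.5, 0, 0, -0.03, 0.1775, 0.031, 0.087, 8.5, 0, 0, -0.03, 0.1775, 0.031, 0.087, 8.5, 0, 0, -0.03, 0.1775, 0.031, 0.087],
)

```text
time_s: 37.45
tcp_pos: [0.5501, -0.1253, 0.2308]
ee_rot: [[0.002, -0.007, -1.0], [-0.001, -1.0, 0.007], [-1.0, 0.001, -0.002]]
wrist_force: [-0.2, 0.8, 0.6]
gripper_width: 1.0
```

Emit:
move_arm(
  increments=[5, 0, 0, 0, 0.2705, 0.149, 0.087, 5, 0, 0, 0, 0.2705, 0.149, 0.087, 5, 0, 0, 0, 0.2705, 0.149, 0.087, 5, 0, 0, 0, 0.2705, 0.149, 0.087, 5, 0, 0, 0, 0.2705, 0.149, 0.087, 5, 0, 0, 0, 0.2705, 0.149, 0.087, 5, 0, 0, 0, 0.2705, 0.149, 0.087, 5, 0, 0, 0, 0.2705, 0.149, 0.087, 5, 0, 0, 0, 0.2705, 0.149, 0.087, 5, 0, 0, 0, 0.2705, 0.149, 0.087, 5, 0, 0, 0, 0.2705, 0.149, 0.087],
)

```text
time_s: 38.37
tcp_pos: [0.4006, -0.3906, 0.2295]
ee_rot: [[0.0, -0.091, -0.996], [0.0, -0.996, 0.091], [-1.0, -0.0, -0.0]]
wrist_force: [0.1, -0.2, 0.2]
gripper_width: 1.0
```

```bash
python3 - <<'E'
from h import *
s=r.sense();print(pv(s));C=wcam(s);im=r.capture("wrist");cv2.imwrite("pics/w18.png",im[...,::-1])
v=im.copy()
for x,y,a,L,b,col in((.4425,-.3767,-5.2,150,.005,(255,255,0)),(.44,-.405,-5.2,124,.051,(255,0,255))):
  for S in closed(L,b):
    for q in proj(cuboid(x,y,np.radians(a),*S),C):cv2.circle(v,tuple(int(k) for k in np.round(q)),2,col,-1)
cv2.imwrite("pics/w18b.png",cv2.resize(v[50:260,190:470],None,fx=2.8,fy=2.8,interpolation=cv2.INTER_CUBIC)[...,::-1])
E
```

```text
(np.float64(38.37), array([ 0.4006, -0.3906,  0.2295]), -95.2, 87.0, array([ 0.1, -0.2,  0.2]))
```

View pics/w18b.png

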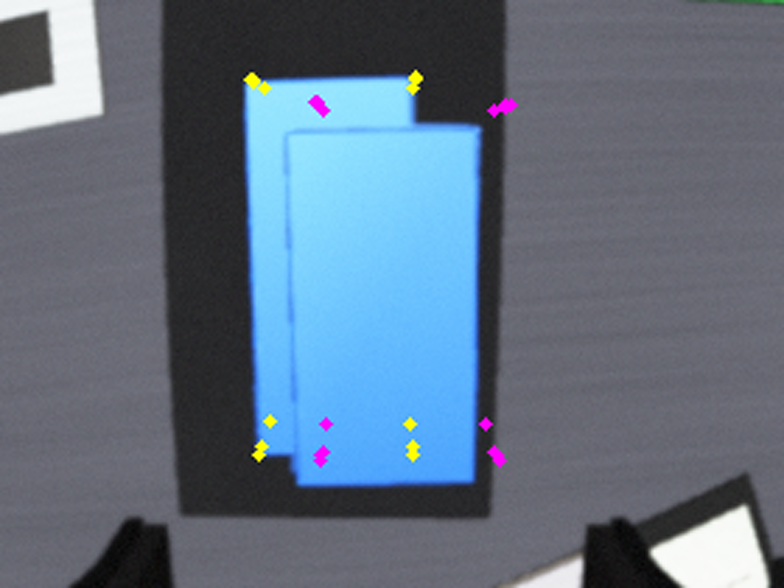

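```bash
python3 - <<'E'
from h import *
C=wcam()
uv=np.array([(288,130),(481,126),(475,483),(297,485)])/2.8+[190,50]
q=back(uv,.097,C)*1e3;print(np.round(q,1),q.mean(0),np.linalg.norm(np.diff(q,axis=0),axis=1))
d=(q[0]+q[1]-q[2]-q[3]);print(np.degrees(np.arctan2(d[1],d[0])))
uv=np.array([(245,81),(415,77),(258,455)])/2.8+[190,50];q=back(uv,.051,C)*1e3;print(np.round(q,1),np.linalg.norm(q[0]-q[1]),np.linalg.norm(q[2]-q[0]))
E
```

```text
[[ 495.8 -369.    97. ]
 [ 491.7 -431.8   97. ]
 [ 368.5 -421.9   97. ]
 [ 373.4 -358.9   97. ]] [ 432.36137648 -395.41760834   97.        ] [ 62.94760807 123.58686891  63.24391756]
-4.661354791872368
[[ 519.1 -350.1   51. ]
 [ 514.1 -414.2   51. ]
 [ 370.5 -338.4   51. ]] 64.24740758351378 149.00264661181427
```

```bash
python3 - <<'E'
from pl import *
plan([(.4315,-.395,.135,-94.7,.087,30,1),(.4315,-.395,.0695,-94.7,.087,15,3)])
plan([(*load()[:4],.05,20,6)])
E
```

```text
12 [0, 0, 0, 0.0235, 0.0005, -0.008, 0.087, 0, 0, 0, 0.0475, 0.001, -0.016, 0.087, -0.5, 0, 0, 0.071, 0.0015, -0.024, 0.087, -0.5, 0, 0, 0.095, 0.002, -0.032, 0.087, -0.5, 0, 0, 0.095, 0.002, -0.032, 0.087, -0.5, 0, 0, 0.108, 0.002, -0.032, 0.087, -0.5, 0, 0, 0.121, 0.002, -0.032, 0.087, -0.5, 0, 0, 0.1345, 0.002, -0.032, 0.087, -0.5, 0, 0, 0.1475, 0.002, -0.032, 0.087, -0.5, 0, 0, 0.1605, 0.002, -0.032, 0.087, -0.5, 0, 0, 0.1605, 0.002, -0.032, 0.087, -0.5, 0, 0, 0.1605, 0.002, -0.032, 0.087]
1 [0, 0, 0, 0, 0, 0, 0.087]
end [ 4.316e-01 -3.950e-01  6.950e-02 -9.470e+01]
6 [0, 0, 0, 0, 0, 0, 0.05, 0, 0, 0, 0, 0, 0, 0.05, 0, 0, 0, 0, 0, 0, 0.05, 0, 0, 0, 0, 0, 0, 0.05, 0, 0, 0, 0, 0, 0, 0.05, 0, 0, 0, 0, 0, 0, 0.05]
end [ 4.316e-01 -3.950e-01  6.950e-02 -9.470e+01]
```

Emit:
move_arm(
  increments=[0, 0, 0, 0.0235, 0.0005, -0.008, 0.087, 0, 0, 0, 0.0475, 0.001, -0.016, 0.087, -0.5, 0, 0, 0.071, 0.0015, -0.024, 0.087, -0.5, 0, 0, 0.095, 0.002, -0.032, 0.087, -0.5, 0, 0, 0.095, 0.002, -0.032, 0.087, -0.5, 0, 0, 0.108, 0.002, -0.032, 0.087, -0.5, 0, 0, 0.121, 0.002, -0.032, 0.087, -0.5, 0, 0, 0.1345, 0.002, -0.032, 0.087, -0.5, 0, 0, 0.1475, 0.002, -0.032, 0.087, -0.5, 0, 0, 0.1605, 0.002, -0.032, 0.087, -0.5, 0, 0, 0.1605, 0.002, -0.032, 0.087, -0.5, 0, 0, 0.1605, 0.002, -0.032, 0.087],
)

```text
time_s: 39.42
tcp_pos: [0.4331, -0.3951, 0.0699]
ee_rot: [[-0.0, -0.08, -0.997], [-0.0, -0.997, 0.08], [-1.0, 0.0, 0.0]]
wrist_force: [0.4, -0.8, 0.2]
gripper_width: 1.002
```

Emit:
move_arm(
  increments=[0, 0, 0, 0, 0, 0, 0.087],
)

```text
time_s: 39.5
tcp_pos: [0.4337, -0.3957, 0.0707]
ee_rot: [[0.002, -0.08, -0.997], [-0.001, -0.997, 0.08], [-1.0, 0.001, -0.002]]
wrist_force: [1.2, -1.4, -0.0]
gripper_width: 1.003
```

Emit:
move_arm(
  increments=[0, 0, 0, 0, 0, 0, 0.05, 0, 0, 0, 0, 0, 0, 0.05, 0, 0, 0, 0, 0, 0, 0.05, 0, 0, 0, 0, 0, 0, 0.05, 0, 0, 0, 0, 0, 0, 0.05, 0, 0, 0, 0, 0, 0, 0.05],
)

```text
time_s: 40.0
tcp_pos: [0.4327, -0.3956, 0.0694]
ee_rot: [[0.0, -0.081, -0.997], [-0.0, -0.997, 0.081], [-1.0, 0.0, -0.0]]
wrist_force: [-0.5, 0.6, 1.6]
gripper_width: 0.735
```

```bash
python3 - <<'E'
from h import *
s=r.sense();print(pv(s))
from pl import *
x,y,z,p=load()
plan([(x,y,.079,p,.05,5,1),(.4415,-.3755,.079,-94.7,.05,6,3)])
plan([(*load()[:2],.0700,load()[3],.05,3,2)])
E
```

```text
(np.float64(40.0), array([ 0.4327, -0.3956,  0.0694]), -94.66, 63.9, array([-0.5,  0.6,  1.6]))
10 [0, 0, 0, -0.005, 0, 0, 0.05, 0, 0, 0, -0.0095, 0, 0, 0.05, 0, 0, 0, -0.0095, 0, 0, 0.05, 0, 0, 0, -0.0095, -0.005, -0.002, 0.05, 0, 0, 0, -0.0095, -0.01, -0.004, 0.05, 0, 0, 0, -0.0095, -0.015, -0.006, 0.05, 0, 0, 0, -0.0095, -0.0205, -0.0085, 0.05, 0, 0, 0, -0.0095, -0.0205, -0.0085, 0.05, 0, 0, 0, -0.0095, -0.0205, -0.0085, 0.05, 0, 0, 0, -0.0095, -0.0205, -0.0085, 0.05]
end [ 4.417e-01 -3.753e-01  7.900e-02 -9.470e+01]
5 [0, 0, 0, 0.003, 0, 0, 0.05, 0, 0, 0, 0.006, 0, 0, 0.05, 0, 0, 0, 0.009, 0, 0, 0.05, 0, 0, 0, 0.009, 0, 0, 0.05, 0, 0, 0, 0.009, 0, 0, 0.05]
end [ 4.417e-01 -3.753e-01  7.000e-02 -9.470e+01]
```

Emit:
move_arm(
  increments=[0, 0, 0, -0.005, 0, 0, 0.05, 0, 0, 0, -0.0095, 0, 0, 0.05, 0, 0, 0, -0.0095, 0, 0, 0.05, 0, 0, 0, -0.0095, -0.005, -0.002, 0.05, 0, 0, 0, -0.0095, -0.01, -0.004, 0.05, 0, 0, 0, -0.0095, -0.015, -0.006, 0.05, 0, 0, 0, -0.0095, -0.0205, -0.0085, 0.05, 0, 0, 0, -0.0095, -0.0205, -0.0085, 0.05, 0, 0, 0, -0.0095, -0.0205, -0.0085, 0.05, 0, 0, 0, -0.0095, -0.0205, -0.0085, 0.05],
)

```text
time_s: 40.83
tcp_pos: [0.4429, -0.3756, 0.0785]
ee_rot: [[-0.0, -0.081, -0.997], [-0.0, -0.997, 0.081], [-1.0, 0.0, 0.0]]
wrist_force: [0.5, 0.4, -2.3]
gripper_width: 0.736
```

Emit:
move_arm(
  increments=[0, 0, 0, 0.003, 0, 0, 0.05, 0, 0, 0, 0.006, 0, 0, 0.05, 0, 0, 0, 0.009, 0, 0, 0.05, 0, 0, 0, 0.009, 0, 0, 0.05, 0, 0, 0, 0.009, 0, 0, 0.05],
)

```text
time_s: 41.25
tcp_pos: [0.4427, -0.3759, 0.0694]
ee_rot: [[-0.0, -0.081, -0.997], [-0.0, -0.997, 0.081], [-1.0, 0.0, 0.0]]
wrist_force: [-1.5, 0.3, -2.1]
gripper_width: 0.736
```

Emit:
move_arm(
  increments=[0, 0, 0, 0, 0, 0, 0.087, 0, 0, 0, 0, 0, 0, 0.087, 0, 0, 0, 0, 0, 0, 0.087, 0, 0, 0, 0, 0, 0, 0.087, 0, 0, 0, -0.018, 0, 0, 0.087, 0, 0, 0, -0.036, 0, 0, 0.087, 0, 0, 0, -0.054, 0, 0, 0.087, 0, 0, 0, -0.072, 0, 0, 0.087, 0, 0, 0, -0.09, 0, 0, 0.087],
)

```text
time_s: 42.0
tcp_pos: [0.4427, -0.3758, 0.1606]
ee_rot: [[0.0, -0.081, -0.997], [-0.0, -0.997, 0.081], [-1.0, 0.0, -0.0]]
wrist_force: [0.6, -0.8, -0.8]
gripper_width: 0.998
```

```bash
python3 - <<'E'
from h import *
from pl import *
json.dump([.4417,-.3753,.16,-94.7],open(F,'w'))
print(pv(r.sense()))
im=r.capture("wrist");cv2.imwrite("pics/w19.png",im[...,::-1])
plan([(.555,.06,.20,-81.5,.087,40,3)])
E
```

```text
(np.float64(42.0), array([ 0.4427, -0.3758,  0.1606]), -94.66, 86.8, array([ 0.6, -0.8, -0.8]))
12 [-13, 0, 0, -0.04, -0.443, -0.0775, 0.087, -13, 0, 0, -0.04, -0.443, -0.0775, 0.087, -13, 0, 0, -0.04, -0.443, -0.0775, 0.087, -13, 0, 0, -0.04, -0.443, -0.0775, 0.087, -13, 0, 0, -0.04, -0.443, -0.0775, 0.087, -13, 0, 0, -0.04, -0.443, -0.0775, 0.087, -13, 0, 0, -0.04, -0.443, -0.0775, 0.087, -13, 0, 0, -0.04, -0.443, -0.0775, 0.087, -13, 0, 0, -0.04, -0.443, -0.0775, 0.087, -13, 0, 0, -0.04, -0.443, -0.0775, 0.087, -13, 0, 0, -0.04, -0.443, -0.0775, 0.087, -13, 0, 0, -0.04, -0.443, -0.0775, 0.087]
3 [0, 0, 0, 0, 0, 0, 0.087, 0, 0, 0, 0, 0, 0, 0.087, 0, 0, 0, 0, 0, 0, 0.087]
end [ 5.552e-01  5.990e-02  2.000e-01 -8.170e+01]
```

View pics/w19.png

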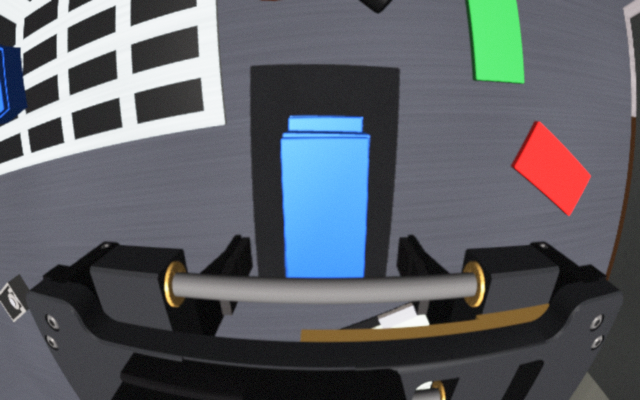

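Emit:
move_arm(
  increments=[-13, 0, 0, -0.04, -0.443, -0.0775, 0.087, -13, 0, 0, -0.04, -0.443, -0.0775, 0.087, -13, 0, 0, -0.04, -0.443, -0.0775, 0.087, -13, 0, 0, -0.04, -0.443, -0.0775, 0.087, -13, 0, 0, -0.04, -0.443, -0.0775, 0.087, -13, 0, 0, -0.04, -0.443, -0.0775, 0.087, -13, 0, 0, -0.04, -0.443, -0.0775, 0.087, -13, 0, 0, -0.04, -0.443, -0.0775, 0.087, -13, 0, 0, -0.04, -0.443, -0.0775, 0.087, -13, 0, 0, -0.04, -0.443, -0.0775, 0.087, -13, 0, 0, -0.04, -0.443, -0.0775, 0.087, -13, 0, 0, -0.04, -0.443, -0.0775, 0.087],
)

```text
time_s: 43.05
tcp_pos: [0.5582, 0.0648, 0.2002]
ee_rot: [[0.004, 0.151, -0.988], [0.001, -0.988, -0.151], [-1.0, -0.001, -0.004]]
wrist_force: [0.7, -1.3, -0.3]
gripper_width: 1.003
```

Emit:
move_arm(
  increments=[0, 0, 0, 0, 0, 0, 0.087, 0, 0, 0, 0, 0, 0, 0.087, 0, 0, 0, 0, 0, 0, 0.087],
)

```text
time_s: 43.3
tcp_pos: [0.5555, 0.0585, 0.1993]
ee_rot: [[-0.001, 0.144, -0.99], [-0.0, -0.99, -0.144], [-1.0, 0.0, 0.001]]
wrist_force: [0.0, 0.7, 0.1]
gripper_width: 1.005
```

```bash
python3 - <<'E'
from h import *
s=r.sense();print(pv(s));C=wcam(s);im=r.capture("wrist");cv2.imwrite("pics/w20.png",im[...,::-1])
F={}
for L,x,y,a,b in((72,.6823,.2,8.5,.006),(98,.6475,.0755,8.7,.006)):
  F[L]=fit2(im,C,x,y,np.radians(a),closed(L,b));print(L,np.round(F[L],2))
from pl import *
f=F[98];X,Y,A=f[0]/1e3-.001,f[1]/1e3,f[2]-90
plan([(X,Y,.09,A,.087,40,1),(X,Y,.024,A,.087,15,3)])
plan([(*load()[:4],.05,20,6)])
x,y,z,p=load()
plan([(x,y,.12,p,.05,20,0)])
plan([(.60,-.05,.165,-84,.05,30,0),(.4415,-.3758,.165,-94.7,.05,30,4)])
E
```

```text
(np.float64(43.3), array([0.5555, 0.0585, 0.1993]), -81.72, 87.4, array([0. , 0.7, 0.1]))
72 [6.8282e+02 2.0129e+02 8.6300e+00 2.0000e-02]
98 [6.4804e+02 7.6190e+01 8.9900e+00 3.0000e-02]Traceback (most recent call last):
  File "<stdin>", line 7, in <module>
IndexError: string index out of range
```

```bash
python3 - <<'E'
from pl import *
X,Y,A=.6472,.0760,-81.2
plan([(X,Y,.09,A,.087,40,1),(X,Y,.024,A,.087,15,3)])
plan([(*load()[:4],.05,20,6)])
x,y,z,p=load()
plan([(x,y,.165,p,.05,24,0)])
plan([(.4415,-.3758,.165,-94.7,.05,35,5)])
E
```

```text
12 [-0.5, 0, 0, 0.11, -0.0025, -0.0935, 0.087, -0.5, 0, 0, 0.11, -0.0025, -0.0935, 0.087, -0.5, 0, 0, 0.11, -0.0025, -0.0935, 0.087, -0.5, 0, 0, 0.11, -0.0025, -0.0935, 0.087, -0.5, 0, 0, 0.11, -0.0025, -0.0935, 0.087, -0.5, 0, 0, 0.123, -0.0025, -0.0935, 0.087, -0.5, 0, 0, 0.1365, -0.0025, -0.0935, 0.087, -0.5, 0, 0, 0.1495, -0.0025, -0.0935, 0.087, -0.5, 0, 0, 0.163, -0.0025, -0.0935, 0.087, -0.5, 0, 0, 0.176, -0.0025, -0.0935, 0.087, -0.5, 0, 0, 0.176, -0.0025, -0.0935, 0.087, -0.5, 0, 0, 0.176, -0.0025, -0.0935, 0.087]
1 [0, 0, 0, 0, 0, 0, 0.087]
end [ 6.474e-01  7.580e-02  2.400e-02 -8.120e+01]
6 [0, 0, 0, 0, 0, 0, 0.05, 0, 0, 0, 0, 0, 0, 0.05, 0, 0, 0, 0, 0, 0, 0.05, 0, 0, 0, 0, 0, 0, 0.05, 0, 0, 0, 0, 0, 0, 0.05, 0, 0, 0, 0, 0, 0, 0.05]
end [ 6.474e-01  7.580e-02  2.400e-02 -8.120e+01]
6 [0, 0, 0, -0.0235, 0, 0, 0.05, 0, 0, 0, -0.047, 0, 0, 0.05, 0, 0, 0, -0.0705, 0, 0, 0.05, 0, 0, 0, -0.094, 0, 0, 0.05, 0, 0, 0, -0.1175, 0, 0, 0.05, 0, 0, 0, -0.141, 0, 0, 0.05]
end [ 6.474e-01  7.580e-02  1.650e-01 -8.120e+01]
12 [1, 0, 0, 0, 0.0275, 0.018, 0.05, 2, 0, 0, 0, 0.0555, 0.0365, 0.05, 2.5, 0, 0, 0, 0.083, 0.0545, 0.05, 3.5, 0, 0, 0, 0.1105, 0.0725, 0.05, 4.5, 0, 0, 0, 0.1385, 0.091, 0.05, 5.5, 0, 0, 0, 0.166, 0.109, 0.05, 6.5, 0, 0, 0, 0.1935, 0.127, 0.05, 7, 0, 0, 0, 0.221, 0.1455, 0.05, 8, 0, 0, 0, 0.249, 0.1635, 0.05, 9, 0, 0, 0, 0.2765, 0.1815, 0.05, 10, 0, 0, 0, 0.304, 0.2, 0.05, 11, 0, 0, 0, 0.332, 0.218, 0.05]
8 [1, 0, 0, 0, 0.0305, 0.0125, 0.05, 1.5, 0, 0, 0, 0.061, 0.025, 0.05, 2.5, 0, 0, 0, 0.0915, 0.038, 0.05, 2.5, 0, 0, 0, 0.0915, 0.038, 0.05, 2.5, 0, 0, 0, 0.0915, 0.038, 0.05, 2.5, 0, 0, 0, 0.0915, 0.038, 0.05, 2.5, 0, 0, 0, 0.0915, 0.038, 0.05, 2.5, 0, 0, 0, 0.0915, 0.038, 0.05]
end [  0.4413  -0.3756   0.165  -94.7   ]
```

Emit:
move_arm(
  increments=[-0.5, 0, 0, 0.11, -0.0025, -0.0935, 0.087, -0.5, 0, 0, 0.11, -0.0025, -0.0935, 0.087, -0.5, 0, 0, 0.11, -0.0025, -0.0935, 0.087, -0.5, 0, 0, 0.11, -0.0025, -0.0935, 0.087, -0.5, 0, 0, 0.11, -0.0025, -0.0935, 0.087, -0.5, 0, 0, 0.123, -0.0025, -0.0935, 0.087, -0.5, 0, 0, 0.1365, -0.0025, -0.0935, 0.087, -0.5, 0, 0, 0.1495, -0.0025, -0.0935, 0.087, -0.5, 0, 0, 0.163, -0.0025, -0.0935, 0.087, -0.5, 0, 0, 0.176, -0.0025, -0.0935, 0.087, -0.5, 0, 0, 0.176, -0.0025, -0.0935, 0.087, -0.5, 0, 0, 0.176, -0.0025, -0.0935, 0.087],
)

```text
time_s: 44.35
tcp_pos: [0.6478, 0.0745, 0.0243]
ee_rot: [[-0.0, 0.153, -0.988], [-0.0, -0.988, -0.153], [-1.0, 0.0, 0.0]]
wrist_force: [0.2, 0.4, -0.4]
gripper_width: 0.998
```

Emit:
move_arm(
  increments=[0, 0, 0, 0, 0, 0, 0.087],
)

```text
time_s: 44.43
tcp_pos: [0.6488, 0.0751, 0.0253]
ee_rot: [[0.002, 0.153, -0.988], [0.0, -0.988, -0.153], [-1.0, -0.0, -0.002]]
wrist_force: [0.6, 0.9, 0.7]
gripper_width: 1.001
```

Emit:
move_arm(
  increments=[0, 0, 0, 0, 0, 0, 0.05, 0, 0, 0, 0, 0, 0, 0.05, 0, 0, 0, 0, 0, 0, 0.05, 0, 0, 0, 0, 0, 0, 0.05, 0, 0, 0, 0, 0, 0, 0.05, 0, 0, 0, 0, 0, 0, 0.05],
)

```text
time_s: 44.93
tcp_pos: [0.6483, 0.0754, 0.024]
ee_rot: [[0.0, 0.154, -0.988], [-0.0, -0.988, -0.154], [-1.0, 0.0, -0.0]]
wrist_force: [-0.3, 0.1, 1.3]
gripper_width: 0.735
```

Emit:
move_arm(
  increments=[0, 0, 0, -0.0235, 0, 0, 0.05, 0, 0, 0, -0.047, 0, 0, 0.05, 0, 0, 0, -0.0705, 0, 0, 0.05, 0, 0, 0, -0.094, 0, 0, 0.05, 0, 0, 0, -0.1175, 0, 0, 0.05, 0, 0, 0, -0.141, 0, 0, 0.05],
)

```text
time_s: 45.43
tcp_pos: [0.6472, 0.0755, 0.1645]
ee_rot: [[-0.002, 0.153, -0.988], [0.0, -0.988, -0.153], [-1.0, -0.0, 0.002]]
wrist_force: [0.5, 0.0, -2.9]
gripper_width: 0.733
```

Emit:
move_arm(
  increments=[1, 0, 0, 0, 0.0275, 0.018, 0.05, 2, 0, 0, 0, 0.0555, 0.0365, 0.05, 2.5, 0, 0, 0, 0.083, 0.0545, 0.05, 3.5, 0, 0, 0, 0.1105, 0.0725, 0.05, 4.5, 0, 0, 0, 0.1385, 0.091, 0.05, 5.5, 0, 0, 0, 0.166, 0.109, 0.05, 6.5, 0, 0, 0, 0.1935, 0.127, 0.05, 7, 0, 0, 0, 0.221, 0.1455, 0.05, 8, 0, 0, 0, 0.249, 0.1635, 0.05, 9, 0, 0, 0, 0.2765, 0.1815, 0.05, 10, 0, 0, 0, 0.304, 0.2, 0.05, 11, 0, 0, 0, 0.332, 0.218, 0.05],
)

```text
time_s: 46.43
tcp_pos: [0.4822, -0.2868, 0.1637]
ee_rot: [[-0.002, -0.039, -0.999], [0.001, -0.999, 0.039], [-1.0, -0.001, 0.002]]
wrist_force: [0.8, -0.3, -3.2]
gripper_width: 0.736
```

Emit:
move_arm(
  increments=[1, 0, 0, 0, 0.0305, 0.0125, 0.05, 1.5, 0, 0, 0, 0.061, 0.025, 0.05, 2.5, 0, 0, 0, 0.0915, 0.038, 0.05, 2.5, 0, 0, 0, 0.0915, 0.038, 0.05, 2.5, 0, 0, 0, 0.0915, 0.038, 0.05, 2.5, 0, 0, 0, 0.0915, 0.038, 0.05, 2.5, 0, 0, 0, 0.0915, 0.038, 0.05, 2.5, 0, 0, 0, 0.0915, 0.038, 0.05],
)

```text
time_s: 47.1
tcp_pos: [0.4428, -0.375, 0.1644]
ee_rot: [[-0.0, -0.08, -0.997], [0.0, -0.997, 0.08], [-1.0, -0.0, 0.0]]
wrist_force: [-0.2, -0.4, -3.2]
gripper_width: 0.738
```

```bash
python3 - <<'E'
from h import *
s=r.sense();print(pv(s));im=r.capture("wrist");cv2.imwrite("pics/w21.png",im[...,::-1])
E
```

```text
(np.float64(47.1), array([ 0.4428, -0.375 ,  0.1644]), -94.56, 64.2, array([-0.2, -0.4, -3.2]))
```

View pics/w21.png

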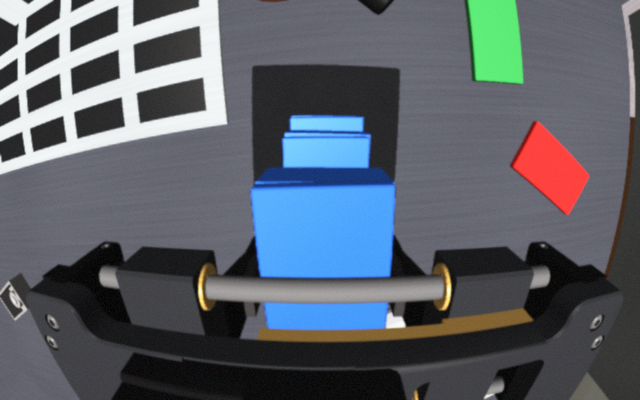

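Emit:
move_arm(
  increments=[0, 0, 0, 0.012, 0.0005, 0, 0.05, 0, 0, 0, 0.024, 0.0005, 0, 0.05, 0, 0, 0, 0.036, 0.0005, 0, 0.05, 0, 0, 0, 0.04, 0.0005, 0, 0.05, 0, 0, 0, 0.043, 0.0005, 0, 0.05, 0, 0, 0, 0.046, 0.0005, 0, 0.05, 0, 0, 0, 0.048, 0.0005, 0, 0.05, 0, 0, 0, 0.049, 0.0005, 0, 0.05, 0, 0, 0, 0.049, 0.0005, 0, 0.05, 0, 0, 0, 0.049, 0.0005, 0, 0.05],
)

```text
time_s: 47.98
tcp_pos: [0.4425, -0.3767, 0.116]
ee_rot: [[0.001, -0.081, -0.997], [-0.0, -0.997, 0.081], [-1.0, 0.0, -0.001]]
wrist_force: [0.2, -0.4, -1.6]
gripper_width: 0.733
```

Emit:
move_arm(
  increments=[0, 0, 0, 0, 0, 0, 0.05, 0, 0, 0, 0, 0, 0, 0.05],
)

```text
time_s: 48.15
tcp_pos: [0.4424, -0.3767, 0.1159]
ee_rot: [[0.001, -0.081, -0.997], [-0.0, -0.997, 0.081], [-1.0, 0.0, -0.001]]
wrist_force: [0.5, 0.3, -3.2]
gripper_width: 0.73
```

Lower 0.5 mm, release, lift, and go to look at box 72.

```bash
python3 - <<'E'
from pl import *
x,y,_,p=load();q=np.array([x,y,.165])+rot(p)@np.array([.049,.0005,0]);x,y=q[:2]
json.dump([x,y,.116,p],open(F,'w'))
plan([(x,y,.1155,p,.05,5,2),(x,y,.1155,p,.087,5,4),(x,y,.20,p,.087,20,0)])
plan([(.57,.0,.22,-86,.087,40,0)])
plan([(.59,.185,.22,-81.5,.087,40,4)])
E
```

```text
12 [0, 0, 0, 0.0005, 0, 0, 0.05, 0, 0, 0, 0.0005, 0, 0, 0.05, 0, 0, 0, 0.0005, 0, 0, 0.05, 0, 0, 0, 0.0005, 0, 0, 0.087, 0, 0, 0, 0.0005, 0, 0, 0.087, 0, 0, 0, 0.0005, 0, 0, 0.087, 0, 0, 0, 0.0005, 0, 0, 0.087, 0, 0, 0, -0.0165, 0, 0, 0.087, 0, 0, 0, -0.0335, 0, 0, 0.087, 0, 0, 0, -0.05, 0, 0, 0.087, 0, 0, 0, -0.067, 0, 0, 0.087, 0, 0, 0, -0.084, 0, 0, 0.087]
end [  0.4412  -0.3761   0.2    -94.7   ]
10 [-8.5, 0, 0, -0.02, -0.3855, -0.0975, 0.087, -8.5, 0, 0, -0.02, -0.3855, -0.0975, 0.087, -8.5, 0, 0, -0.02, -0.3855, -0.0975, 0.087, -8.5, 0, 0, -0.02, -0.3855, -0.0975, 0.087, -8.5, 0, 0, -0.02, -0.3855, -0.0975, 0.087, -8.5, 0, 0, -0.02, -0.3855, -0.0975, 0.087, -8.5, 0, 0, -0.02, -0.3855, -0.0975, 0.087, -8.5, 0, 0, -0.02, -0.3855, -0.0975, 0.087, -8.5, 0, 0, -0.02, -0.3855, -0.0975, 0.087, -8.5, 0, 0, -0.02, -0.3855, -0.0975, 0.087]
end [ 5.70e-01  1.00e-04  2.20e-01 -8.62e+01]
9 [-4.5, 0, 0, 0, -0.183, -0.032, 0.087, -4.5, 0, 0, 0, -0.183, -0.032, 0.087, -4.5, 0, 0, 0, -0.183, -0.032, 0.087, -4.5, 0, 0, 0, -0.183, -0.032, 0.087, -4.5, 0, 0, 0, -0.183, -0.032, 0.087, -4.5, 0, 0, 0, -0.183, -0.032, 0.087, -4.5, 0, 0, 0, -0.183, -0.032, 0.087, -4.5, 0, 0, 0, -0.183, -0.032, 0.087, -4.5, 0, 0, 0, -0.183, -0.032, 0.087]
end [  0.5898   0.1848   0.22   -81.7   ]
```

Emit:
move_arm(
  increments=[0, 0, 0, 0.0005, 0, 0, 0.05, 0, 0, 0, 0.0005, 0, 0, 0.05, 0, 0, 0, 0.0005, 0, 0, 0.05, 0, 0, 0, 0.0005, 0, 0, 0.087, 0, 0, 0, 0.0005, 0, 0, 0.087, 0, 0, 0, 0.0005, 0, 0, 0.087, 0, 0, 0, 0.0005, 0, 0, 0.087, 0, 0, 0, -0.0165, 0, 0, 0.087, 0, 0, 0, -0.0335, 0, 0, 0.087, 0, 0, 0, -0.05, 0, 0, 0.087, 0, 0, 0, -0.067, 0, 0, 0.087, 0, 0, 0, -0.084, 0, 0, 0.087],
)

```text
time_s: 49.15
tcp_pos: [0.4423, -0.3766, 0.2006]
ee_rot: [[0.0, -0.081, -0.997], [-0.0, -0.997, 0.081], [-1.0, 0.0, -0.0]]
wrist_force: [0.2, 0.2, -0.3]
gripper_width: 0.997
```

Emit:
move_arm(
  increments=[-8.5, 0, 0, -0.02, -0.3855, -0.0975, 0.087, -8.5, 0, 0, -0.02, -0.3855, -0.0975, 0.087, -8.5, 0, 0, -0.02, -0.3855, -0.0975, 0.087, -8.5, 0, 0, -0.02, -0.3855, -0.0975, 0.087, -8.5, 0, 0, -0.02, -0.3855, -0.0975, 0.087, -8.5, 0, 0, -0.02, -0.3855, -0.0975, 0.087, -8.5, 0, 0, -0.02, -0.3855, -0.0975, 0.087, -8.5, 0, 0, -0.02, -0.3855, -0.0975, 0.087, -8.5, 0, 0, -0.02, -0.3855, -0.0975, 0.087, -8.5, 0, 0, -0.02, -0.3855, -0.0975, 0.087],
)

```text
time_s: 49.98
tcp_pos: [0.5721, 0.0034, 0.2202]
ee_rot: [[0.002, 0.07, -0.998], [0.001, -0.998, -0.07], [-1.0, -0.0, -0.002]]
wrist_force: [0.3, -0.5, -0.2]
gripper_width: 1.0
```

Emit:
move_arm(
  increments=[-4.5, 0, 0, 0, -0.183, -0.032, 0.087, -4.5, 0, 0, 0, -0.183, -0.032, 0.087, -4.5, 0, 0, 0, -0.183, -0.032, 0.087, -4.5, 0, 0, 0, -0.183, -0.032, 0.087, -4.5, 0, 0, 0, -0.183, -0.032, 0.087, -4.5, 0, 0, 0, -0.183, -0.032, 0.087, -4.5, 0, 0, 0, -0.183, -0.032, 0.087, -4.5, 0, 0, 0, -0.183, -0.032, 0.087, -4.5, 0, 0, 0, -0.183, -0.032, 0.087],
)

```text
time_s: 50.73
tcp_pos: [0.5904, 0.1833, 0.2197]
ee_rot: [[0.0, 0.144, -0.99], [-0.0, -0.99, -0.144], [-1.0, 0.0, 0.0]]
wrist_force: [-0.8, -0.3, -0.4]
gripper_width: 0.998
```

```bash
python3 - <<'E'
from h import *
s=r.sense();print(pv(s));C=wcam(s);im=r.capture("wrist");cv2.imwrite("pics/w22.png",im[...,::-1])
f=fit2(im,C,.6823,.2,np.radians(8.5),closed(72));print(np.round(f,2))
t=r.capture("top");i=cv2.resize(t[170:270,350:430],None,fx=5,fy=5,interpolation=cv2.INTER_CUBIC)
j=cv2.resize(r.capture("scene")[165:245,210:300],None,fx=5,fy=5,interpolation=cv2.INTER_CUBIC)
cv2.imwrite("pics/ts22.png",np.hstack([i[:400],j[:400,:390]])[...,::-1])
import pl
X,Y,A=f[0]/1e3-.001,f[1]/1e3+.0003,f[2]-90
pl.plan([(X,Y,.09,A,.087,40,1),(X,Y,.024,A,.087,15,3)])
pl.plan([(*pl.load()[:4],.05,20,6)])
x,y,z,p=pl.load()
pl.plan([(x,y,.21,p,.05,25,0)])
pl.plan([(.4415,-.3758,.21,-94.7,.05,35,5)])
E
```

```text
(np.float64(50.73), array([0.5904, 0.1833, 0.2197]), -81.73, 86.9, array([-0.8, -0.3, -0.4]))
[6.8316e+02 2.0079e+02 8.3000e+00 3.0000e-02]
12 [0, 0, 0, 0.13, -0.0025, -0.0935, 0.087, 0, 0, 0, 0.13, -0.0025, -0.0935, 0.087, 0, 0, 0, 0.13, -0.0025, -0.0935, 0.087, 0, 0, 0, 0.13, -0.0025, -0.0935, 0.087, 0, 0, 0, 0.13, -0.0025, -0.0935, 0.087, 0, 0, 0, 0.143, -0.0025, -0.0935, 0.087, 0, 0, 0, 0.1565, -0.0025, -0.0935, 0.087, 0, 0, 0, 0.1695, -0.0025, -0.0935, 0.087, 0, 0, 0, 0.183, -0.0025, -0.0935, 0.087, 0, 0, 0, 0.196, -0.0025, -0.0935, 0.087, 0, 0, 0, 0.196, -0.0025, -0.0935, 0.087, 0, 0, 0, 0.196, -0.0025, -0.0935, 0.087]
1 [0, 0, 0, 0, 0, 0, 0.087]
end [ 6.820e-01  2.008e-01  2.400e-02 -8.170e+01]
6 [0, 0, 0, 0, 0, 0, 0.05, 0, 0, 0, 0, 0, 0, 0.05, 0, 0, 0, 0, 0, 0, 0.05, 0, 0, 0, 0, 0, 0, 0.05, 0, 0, 0, 0, 0, 0, 0.05, 0, 0, 0, 0, 0, 0, 0.05]
end [ 6.820e-01  2.008e-01  2.400e-02 -8.170e+01]
8 [0, 0, 0, -0.023, 0, 0, 0.05, 0, 0, 0, -0.0465, 0, 0, 0.05, 0, 0, 0, -0.07, 0, 0, 0.05, 0, 0, 0, -0.093, 0, 0, 0.05, 0, 0, 0, -0.116, 0, 0, 0.05, 0, 0, 0, -0.1395, 0, 0, 0.05, 0, 0, 0, -0.16
[... 226 characters left out ...]
3.5, 0, 0, 0, 0.149, 0.089, 0.05, 4.5, 0, 0, 0, 0.1785, 0.107, 0.05, 5, 0, 0, 0, 0.2085, 0.125, 0.05, 6, 0, 0, 0, 0.238, 0.1425, 0.05, 6.5, 0, 0, 0, 0.268, 0.1605, 0.05, 7, 0, 0, 0, 0.2975, 0.1785, 0.05, 8, 0, 0, 0, 0.3275, 0.1965, 0.05, 8.5, 0, 0, 0, 0.357, 0.214, 0.05]
11 [1, 0, 0, 0, 0.032, 0.0135, 0.05, 1.5, 0, 0, 0, 0.064, 0.0265, 0.05, 2, 0, 0, 0, 0.0965, 0.04, 0.05, 3, 0, 0, 0, 0.1285, 0.053, 0.05, 4, 0, 0, 0, 0.1605, 0.0665, 0.05, 4.5, 0, 0, 0, 0.1925, 0.0795, 0.05, 4.5, 0, 0, 0, 0.1925, 0.0795, 0.05, 4.5, 0, 0, 0, 0.1925, 0.0795, 0.05, 4.5, 0, 0, 0, 0.1925, 0.0795, 0.05, 4.5, 0, 0, 0, 0.1925, 0.0795, 0.05, 4.5, 0, 0, 0, 0.1925, 0.0795, 0.05]
end [  0.4416  -0.3756   0.21   -94.7   ]
```

View pics/ts22.png

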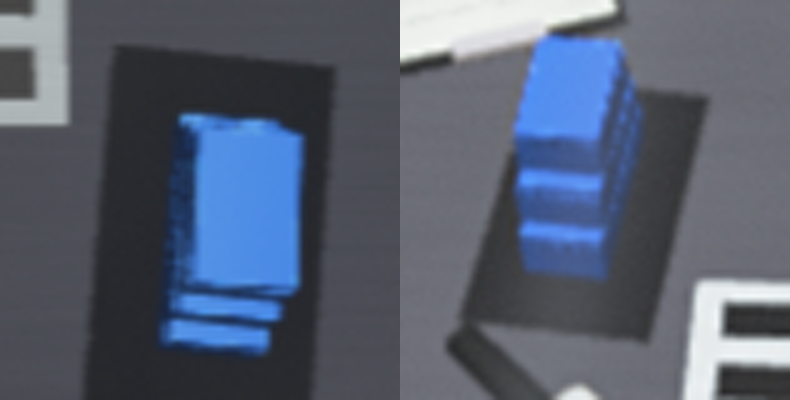

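View pics/w22.png

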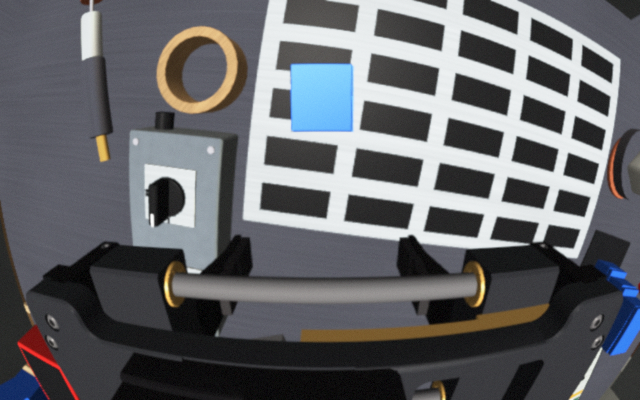

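Emit:
move_arm(
  increments=[0, 0, 0, 0.13, -0.0025, -0.0935, 0.087, 0, 0, 0, 0.13, -0.0025, -0.0935, 0.087, 0, 0, 0, 0.13, -0.0025, -0.0935, 0.087, 0, 0, 0, 0.13, -0.0025, -0.0935, 0.087, 0, 0, 0, 0.13, -0.0025, -0.0935, 0.087, 0, 0, 0, 0.143, -0.0025, -0.0935, 0.087, 0, 0, 0, 0.1565, -0.0025, -0.0935, 0.087, 0, 0, 0, 0.1695, -0.0025, -0.0935, 0.087, 0, 0, 0, 0.183, -0.0025, -0.0935, 0.087, 0, 0, 0, 0.196, -0.0025, -0.0935, 0.087, 0, 0, 0, 0.196, -0.0025, -0.0935, 0.087, 0, 0, 0, 0.196, -0.0025, -0.0935, 0.087],
)

```text
time_s: 51.88
tcp_pos: [0.6821, 0.2003, 0.0231]
ee_rot: [[-0.001, 0.145, -0.989], [-0.001, -0.989, -0.145], [-1.0, 0.001, 0.001]]
wrist_force: [-0.0, 0.3, 1.2]
gripper_width: 1.003
```

Emit:
move_arm(
  increments=[0, 0, 0, 0, 0, 0, 0.087],
)

```text
time_s: 51.97
tcp_pos: [0.6831, 0.2008, 0.0244]
ee_rot: [[0.001, 0.146, -0.989], [0.0, -0.989, -0.146], [-1.0, -0.0, -0.002]]
wrist_force: [-0.4, 1.1, -0.1]
gripper_width: 1.0
```

Emit:
move_arm(
  increments=[0, 0, 0, 0, 0, 0, 0.05, 0, 0, 0, 0, 0, 0, 0.05, 0, 0, 0, 0, 0, 0, 0.05, 0, 0, 0, 0, 0, 0, 0.05, 0, 0, 0, 0, 0, 0, 0.05, 0, 0, 0, 0, 0, 0, 0.05],
)

```text
time_s: 52.47
tcp_pos: [0.6828, 0.2003, 0.024]
ee_rot: [[0.0, 0.145, -0.989], [-0.0, -0.989, -0.145], [-1.0, 0.0, -0.0]]
wrist_force: [-0.4, -0.4, 2.1]
gripper_width: 0.735
```

Emit:
move_arm(
  increments=[0, 0, 0, -0.023, 0, 0, 0.05, 0, 0, 0, -0.0465, 0, 0, 0.05, 0, 0, 0, -0.07, 0, 0, 0.05, 0, 0, 0, -0.093, 0, 0, 0.05, 0, 0, 0, -0.116, 0, 0, 0.05, 0, 0, 0, -0.1395, 0, 0, 0.05, 0, 0, 0, -0.163, 0, 0, 0.05, 0, 0, 0, -0.186, 0, 0, 0.05],
)

```text
time_s: 53.13
tcp_pos: [0.682, 0.2005, 0.2099]
ee_rot: [[-0.002, 0.145, -0.989], [0.0, -0.989, -0.145], [-1.0, -0.0, 0.001]]
wrist_force: [0.4, 0.6, -2.4]
gripper_width: 0.736
```

Emit:
move_arm(
  increments=[0.5, 0, 0, 0, 0.03, 0.018, 0.05, 1.5, 0, 0, 0, 0.0595, 0.0355, 0.05, 2, 0, 0, 0, 0.0895, 0.0535, 0.05, 3, 0, 0, 0, 0.119, 0.0715, 0.05, 3.5, 0, 0, 0, 0.149, 0.089, 0.05, 4.5, 0, 0, 0, 0.1785, 0.107, 0.05, 5, 0, 0, 0, 0.2085, 0.125, 0.05, 6, 0, 0, 0, 0.238, 0.1425, 0.05, 6.5, 0, 0, 0, 0.268, 0.1605, 0.05, 7, 0, 0, 0, 0.2975, 0.1785, 0.05, 8, 0, 0, 0, 0.3275, 0.1965, 0.05, 8.5, 0, 0, 0, 0.357, 0.214, 0.05],
)

```text
time_s: 54.13
tcp_pos: [0.5213, -0.1849, 0.2091]
ee_rot: [[-0.001, -0.004, -1.0], [0.001, -1.0, 0.004], [-1.0, -0.001, 0.001]]
wrist_force: [0.8, -1.4, -0.9]
gripper_width: 0.732
```

Emit:
move_arm(
  increments=[1, 0, 0, 0, 0.032, 0.0135, 0.05, 1.5, 0, 0, 0, 0.064, 0.0265, 0.05, 2, 0, 0, 0, 0.0965, 0.04, 0.05, 3, 0, 0, 0, 0.1285, 0.053, 0.05, 4, 0, 0, 0, 0.1605, 0.0665, 0.05, 4.5, 0, 0, 0, 0.1925, 0.0795, 0.05, 4.5, 0, 0, 0, 0.1925, 0.0795, 0.05, 4.5, 0, 0, 0, 0.1925, 0.0795, 0.05, 4.5, 0, 0, 0, 0.1925, 0.0795, 0.05, 4.5, 0, 0, 0, 0.1925, 0.0795, 0.05, 4.5, 0, 0, 0, 0.1925, 0.0795, 0.05],
)

```text
time_s: 55.05
tcp_pos: [0.4431, -0.375, 0.2095]
ee_rot: [[-0.0, -0.08, -0.997], [0.0, -0.997, 0.08], [-1.0, -0.0, 0.0]]
wrist_force: [-0.4, 0.4, -1.7]
gripper_width: 0.734
```

```bash
python3 - <<'E'
from h import *
s=r.sense();print(pv(s));im=r.capture("wrist");cv2.imwrite("pics/w23.png",im[...,::-1])
E
```

```text
(np.float64(55.05), array([ 0.4431, -0.375 ,  0.2095]), -94.56, 63.9, array([-0.4,  0.4, -1.7]))
```

View pics/w23.png

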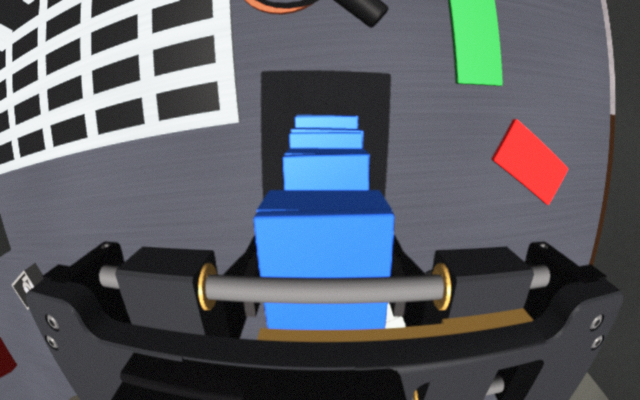

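Emit:
move_arm(
  increments=[0, 0, 0, 0.012, 0.0005, 0.0005, 0.05, 0, 0, 0, 0.024, 0.0005, 0.0005, 0.05, 0, 0, 0, 0.035, 0.0005, 0.0005, 0.05, 0, 0, 0, 0.039, 0.0005, 0.0005, 0.05, 0, 0, 0, 0.042, 0.0005, 0.0005, 0.05, 0, 0, 0, 0.045, 0.0005, 0.0005, 0.05, 0, 0, 0, 0.047, 0.0005, 0.0005, 0.05, 0, 0, 0, 0.048, 0.0005, 0.0005, 0.05, 0, 0, 0, 0.048, 0.0005, 0.0005, 0.05, 0, 0, 0, 0.048, 0.0005, 0.0005, 0.05, 0, 0, 0, 0.048, 0.0005, 0.0005, 0.05],
)

```text
time_s: 56.02
tcp_pos: [0.4422, -0.3767, 0.1619]
ee_rot: [[0.001, -0.081, -0.997], [-0.0, -0.997, 0.081], [-1.0, 0.0, -0.001]]
wrist_force: [0.6, -0.8, -1.7]
gripper_width: 0.73
```

Emit:
move_arm(
  increments=[0, 0, 0, 0.0005, 0, 0, 0.05, 0, 0, 0, 0.0005, 0, 0, 0.05],
)

```text
time_s: 56.18
tcp_pos: [0.4421, -0.3765, 0.1612]
ee_rot: [[0.0, -0.081, -0.997], [-0.0, -0.997, 0.081], [-1.0, 0.0, -0.0]]
wrist_force: [-0.4, 0.4, -3.0]
gripper_width: 0.735
```

```bash
python3 - <<'E'
from h import *
print(pv(r.sense()));import pl,json
x,y,_,p=pl.load();q=np.array([x,y,.21])+pl.rot(p)@np.array([.0485,.0005,.0005]);x,y,z=q
json.dump([x,y,z,p],open('cmd.json','w'))
pl.plan([(x,y,z,p,.087,5,4),(x,y,.24,p,.087,20,1)])
C=cam("top")
print('sw',np.round(back([(164.4,216),(166.8,176.4)],.1,C),4))
E
```

```text
(np.float64(56.18), array([ 0.4421, -0.3765,  0.1612]), -94.66, 63.9, array([-0.4,  0.4, -3. ]))
9 [0, 0, 0, 0, 0, 0, 0.087, 0, 0, 0, 0, 0, 0, 0.087, 0, 0, 0, 0, 0, 0, 0.087, 0, 0, 0, 0, 0, 0, 0.087, 0, 0, 0, -0.0195, 0, 0, 0.087, 0, 0, 0, -0.0395, 0, 0, 0.087, 0, 0, 0, -0.059, 0, 0, 0.087, 0, 0, 0, -0.0785, 0, 0, 0.087, 0, 0, 0, -0.0785, 0, 0, 0.087]
end [  0.441  -0.376   0.24  -94.7  ]
sw [[0.4276 0.349  0.1   ]
 [0.554  0.3496 0.1   ]]
```

Emit:
move_arm(
  increments=[0, 0, 0, 0, 0, 0, 0.087, 0, 0, 0, 0, 0, 0, 0.087, 0, 0, 0, 0, 0, 0, 0.087, 0, 0, 0, 0, 0, 0, 0.087, 0, 0, 0, -0.0195, 0, 0, 0.087, 0, 0, 0, -0.0395, 0, 0, 0.087, 0, 0, 0, -0.059, 0, 0, 0.087, 0, 0, 0, -0.0785, 0, 0, 0.087, 0, 0, 0, -0.0785, 0, 0, 0.087],
)

```text
time_s: 56.93
tcp_pos: [0.444, -0.378, 0.2445]
ee_rot: [[0.008, -0.08, -0.997], [-0.006, -0.997, 0.08], [-1.0, 0.005, -0.008]]
wrist_force: [0.2, 0.9, 0.6]
gripper_width: 0.999
```

```bash
python3 - <<'E'
from h import *
import pl
s=r.sense();print(pv(s));im=r.capture("wrist");cv2.imwrite("pics/w24.png",im[...,::-1])
pl.plan([(.50,-.0,.27,-92,.087,40,0)]);pl.plan([(.42,.33,.27,-90,.087,40,4)])
E
```

```text
(np.float64(56.93), array([ 0.444 , -0.378 ,  0.2445]), -94.61, 86.9, array([0.2, 0.9, 0.6]))
10 [-2.5, 0, 0, -0.03, -0.3795, -0.028, 0.087, -2.5, 0, 0, -0.03, -0.3795, -0.028, 0.087, -2.5, 0, 0, -0.03, -0.3795, -0.028, 0.087, -2.5, 0, 0, -0.03, -0.3795, -0.028, 0.087, -2.5, 0, 0, -0.03, -0.3795, -0.028, 0.087, -2.5, 0, 0, -0.03, -0.3795, -0.028, 0.087, -2.5, 0, 0, -0.03, -0.3795, -0.028, 0.087, -2.5, 0, 0, -0.03, -0.3795, -0.028, 0.087, -2.5, 0, 0, -0.03, -0.3795, -0.028, 0.087, -2.5, 0, 0, -0.03, -0.3795, -0.028, 0.087]
end [ 5.00e-01 -1.00e-04  2.70e-01 -9.22e+01]
12 [-2, 0, 0, 0, -0.327, 0.0925, 0.087, -2, 0, 0, 0, -0.327, 0.0925, 0.087, -2, 0, 0, 0, -0.327, 0.0925, 0.087, -2, 0, 0, 0, -0.327, 0.0925, 0.087, -2, 0, 0, 0, -0.327, 0.0925, 0.087, -2, 0, 0, 0, -0.327, 0.0925, 0.087, -2, 0, 0, 0, -0.327, 0.0925, 0.087, -2, 0, 0, 0, -0.327, 0.0925, 0.087, -2, 0, 0, 0, -0.327, 0.0925, 0.087, -2, 0, 0, 0, -0.327, 0.0925, 0.087, -2, 0, 0, 0, -0.327, 0.0925, 0.087, -2, 0, 0, 0, -0.327, 0.0925, 0.087]
1 [0, 0, 0, 0, 0, 0, 0.087]
end [  0.4201   0.3302   0.27   -90.2   ]
```

View pics/w24.png

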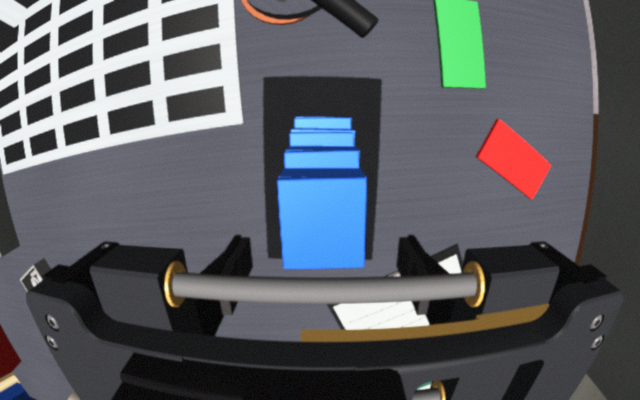

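Emit:
move_arm(
  increments=[-2.5, 0, 0, -0.03, -0.3795, -0.028, 0.087, -2.5, 0, 0, -0.03, -0.3795, -0.028, 0.087, -2.5, 0, 0, -0.03, -0.3795, -0.028, 0.087, -2.5, 0, 0, -0.03, -0.3795, -0.028, 0.087, -2.5, 0, 0, -0.03, -0.3795, -0.028, 0.087, -2.5, 0, 0, -0.03, -0.3795, -0.028, 0.087, -2.5, 0, 0, -0.03, -0.3795, -0.028, 0.087, -2.5, 0, 0, -0.03, -0.3795, -0.028, 0.087, -2.5, 0, 0, -0.03, -0.3795, -0.028, 0.087, -2.5, 0, 0, -0.03, -0.3795, -0.028, 0.087],
)

```text
time_s: 57.82
tcp_pos: [0.5014, 0.0043, 0.2691]
ee_rot: [[0.0, -0.032, -0.999], [0.001, -0.999, 0.032], [-1.0, -0.001, -0.0]]
wrist_force: [1.0, -0.7, 1.2]
gripper_width: 0.997
```

Emit:
move_arm(
  increments=[-2, 0, 0, 0, -0.327, 0.0925, 0.087, -2, 0, 0, 0, -0.327, 0.0925, 0.087, -2, 0, 0, 0, -0.327, 0.0925, 0.087, -2, 0, 0, 0, -0.327, 0.0925, 0.087, -2, 0, 0, 0, -0.327, 0.0925, 0.087, -2, 0, 0, 0, -0.327, 0.0925, 0.087, -2, 0, 0, 0, -0.327, 0.0925, 0.087, -2, 0, 0, 0, -0.327, 0.0925, 0.087, -2, 0, 0, 0, -0.327, 0.0925, 0.087, -2, 0, 0, 0, -0.327, 0.0925, 0.087, -2, 0, 0, 0, -0.327, 0.0925, 0.087, -2, 0, 0, 0, -0.327, 0.0925, 0.087],
)

```text
time_s: 58.82
tcp_pos: [0.4207, 0.3284, 0.269]
ee_rot: [[-0.001, -0.004, -1.0], [-0.001, -1.0, 0.004], [-1.0, 0.001, 0.001]]
wrist_force: [-0.2, -0.4, -0.0]
gripper_width: 1.001
```

Emit:
move_arm(
  increments=[0, 0, 0, 0, 0, 0, 0.087, 0, 0, 0, 0, 0, 0, 0.087, 0, 0, 0, 0, 0, 0, 0.087],
)

```text
time_s: 59.07
tcp_pos: [0.4211, 0.3287, 0.2698]
ee_rot: [[0.0, -0.004, -1.0], [0.0, -1.0, 0.004], [-1.0, -0.0, -0.0]]
wrist_force: [0.5, -0.0, -0.8]
gripper_width: 1.001
```

```bash
python3 - <<'E'
from h import *
s=r.sense();print(pv(s));im=r.capture("wrist");cv2.imwrite("pics/w25r.png",im[...,::-1])
cv2.imwrite("pics/w25.png",cv2.resize(im[60:260,220:440],None,fx=3,fy=3,interpolation=cv2.INTER_CUBIC)[...,::-1])
t=r.capture("top");i=cv2.resize(t[170:270,350:430],None,fx=5,fy=5,interpolation=cv2.INTER_CUBIC)
sc=r.capture("scene");j=cv2.resize(sc[155:245,210:300],None,fx=5,fy=5,interpolation=cv2.INTER_CUBIC)
cv2.imwrite("pics/ts25.png",np.hstack([i[:400],j[:400,:390]])[...,::-1])
cv2.imwrite("pics/sc25r.png",sc[...,::-1])
E
```

```text
(np.float64(59.07), array([0.4211, 0.3287, 0.2698]), -90.25, 87.1, array([ 0.5, -0. , -0.8]))
```

View pics/w25.png

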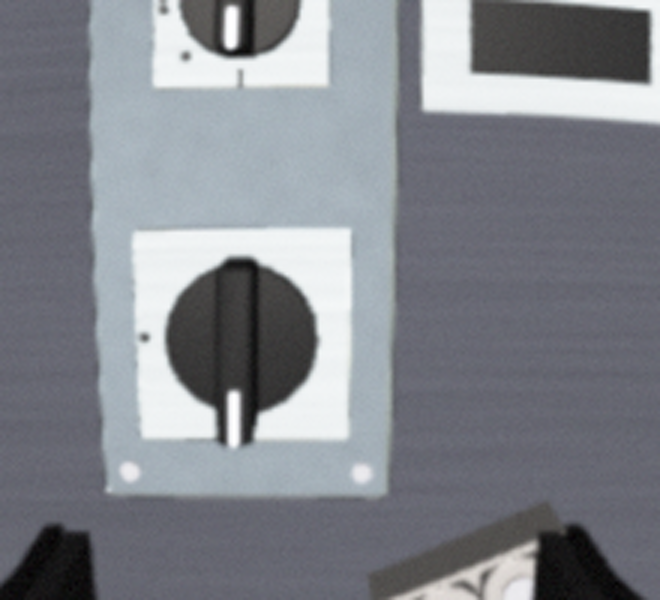

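View pics/ts25.png

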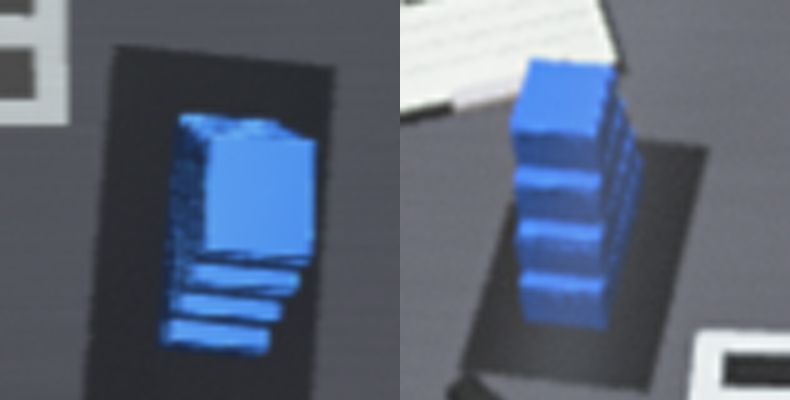

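```bash
python3 - <<'E'
from h import *
s=r.sense();C=wcam(s);print(np.round(s['joints'],1),C[2])
f=lambda p:np.array(p,float)/3+[220,60]
print('disc',back([f((241.5,338))],.069,C))
for z in(.095,.099,.105):
  q=back([f((240,257)),f((234,446))],z,C)*1e3;d=q[0]-q[1];print(z,np.round(q.mean(0),1),np.linalg.norm(d),np.degrees(np.arctan2(d[1],d[0])))
e=back([f((165,338)),f((318,338))],.069,C);print('disc diam',np.linalg.norm(e[0]-e[1]))
q=back([f((217,350)),f((254,350))],.099,C);print('barw',np.linalg.norm(q[0]-q[1]),q.mean(0))
E
```

```text
[ 55.4  11.6  -8.6  -0.  -69.8  34.4] [0.50094234 0.33005861 0.4240172 ]
disc [[0.42778171 0.35785267 0.069     ]]
0.095 [427.3 357.7  95. ] 70.7259100042421 -3.0053849386216522
0.099 [428.2 357.4  99. ] 69.86606547171718 -3.005384938621666
0.105 [429.6 356.9 105. ] 68.57629867292988 -3.0053849386217073
disc diam 0.06008229739095304
barw 0.013328992445946396 [0.42958419 0.35776162 0.099     ]
```

```bash
python3 - <<'E'
from pl import *
plan([(.4270,.3590,.13,-93,.05,35,2),(.4270,.3590,.087,-93,.05,10,3)])
E
```

```text
12 [0.5, 0, 0, 0.028, -0.006, -0.0015, 0.05, 1, 0, 0, 0.056, -0.0115, -0.0025, 0.05, 1.5, 0, 0, 0.084, -0.0175, -0.004, 0.05, 2, 0, 0, 0.112, -0.023, -0.0055, 0.05, 3, 0, 0, 0.14, -0.029, -0.007, 0.05, 3, 0, 0, 0.14, -0.029, -0.007, 0.05, 3, 0, 0, 0.14, -0.029, -0.007, 0.05, 3, 0, 0, 0.1485, -0.029, -0.007, 0.05, 3, 0, 0, 0.157, -0.029, -0.007, 0.05, 3, 0, 0, 0.166, -0.029, -0.007, 0.05, 3, 0, 0, 0.1745, -0.029, -0.007, 0.05, 3, 0, 0, 0.183, -0.029, -0.007, 0.05]
3 [0, 0, 0, 0, 0, 0, 0.05, 0, 0, 0, 0, 0, 0, 0.05, 0, 0, 0, 0, 0, 0, 0.05]
end [ 4.272e-01  3.592e-01  8.700e-02 -9.320e+01]
```

Emit:
move_arm(
  increments=[0.5, 0, 0, 0.028, -0.006, -0.0015, 0.05, 1, 0, 0, 0.056, -0.0115, -0.0025, 0.05, 1.5, 0, 0, 0.084, -0.0175, -0.004, 0.05, 2, 0, 0, 0.112, -0.023, -0.0055, 0.05, 3, 0, 0, 0.14, -0.029, -0.007, 0.05, 3, 0, 0, 0.14, -0.029, -0.007, 0.05, 3, 0, 0, 0.14, -0.029, -0.007, 0.05, 3, 0, 0, 0.1485, -0.029, -0.007, 0.05, 3, 0, 0, 0.157, -0.029, -0.007, 0.05, 3, 0, 0, 0.166, -0.029, -0.007, 0.05, 3, 0, 0, 0.1745, -0.029, -0.007, 0.05, 3, 0, 0, 0.183, -0.029, -0.007, 0.05],
)

```text
time_s: 60.22
tcp_pos: [0.4278, 0.3586, 0.0862]
ee_rot: [[0.0, -0.055, -0.998], [0.001, -0.998, 0.055], [-1.0, -0.001, -0.0]]
wrist_force: [-0.4, 0.5, 0.0]
gripper_width: 0.576
```

Emit:
move_arm(
  increments=[0, 0, 0, 0, 0, 0, 0.05, 0, 0, 0, 0, 0, 0, 0.05, 0, 0, 0, 0, 0, 0, 0.05],
)

```text
time_s: 60.47
tcp_pos: [0.4277, 0.3586, 0.0863]
ee_rot: [[-0.0, -0.055, -0.998], [-0.0, -0.998, 0.055], [-1.0, 0.0, 0.0]]
wrist_force: [0.2, 1.0, -0.4]
gripper_width: 0.571
```

Emit:
move_arm(
  increments=[0, 0, 0, 0, 0, 0, 0, 0, 0, 0, 0, 0, 0, 0, 0, 0, 0, 0, 0, 0, 0, 0, 0, 0, 0, 0, 0, 0, 0, 0, 0, 0, 0, 0, 0, 0, 0, 0, 0, 0, 0, 0, 0, 0, 0, 0, 0, 0, 0, 0, 0, 0, 0, 0, 0, 0],
)

```text
time_s: 61.13
tcp_pos: [0.4274, 0.3569, 0.0865]
ee_rot: [[-0.002, -0.055, -0.998], [-0.003, -0.998, 0.055], [-1.0, 0.004, 0.001]]
wrist_force: [0.6, -4.7, 3.7]
gripper_width: 0.157
```

```bash
python3 - <<'E'
from h import *
s=r.sense();print(pv(s));im=r.capture("wrist");cv2.imwrite("pics/w26.png",im[100:340,150:500][...,::-1])
E
```

```text
(np.float64(61.13), array([0.4274, 0.3569, 0.0865]), -93.17, 13.6, array([ 0.6, -4.7,  3.7]))
```

View pics/w26.png

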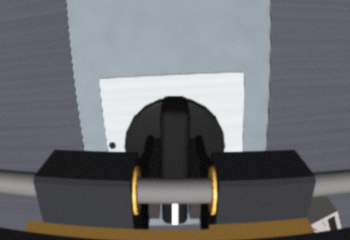

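Emit:
move_arm(
  increments=[0, 0, 0, 0, 0.002, 0, 0, 5, 0, 0, 0, 0.002, 0, 0, 10, 0, 0, 0, 0.002, 0, 0, 15, 0, 0, 0, 0.002, 0, 0, 20, 0, 0, 0, 0.002, 0, 0, 25, 0, 0, 0, 0.002, 0, 0, 30, 0, 0, 0, 0.002, 0, 0, 35, 0, 0, 0, 0.002, 0, 0, 40, 0, 0, 0, 0.002, 0, 0, 45, 0, 0, 0, 0.002, 0, 0],
)

```text
time_s: 62.02
tcp_pos: [0.4281, 0.3582, 0.0866]
ee_rot: [[0.002, -0.748, -0.664], [0.003, -0.664, 0.748], [-1.0, -0.003, 0.001]]
wrist_force: [0.6, 1.3, -1.7]
gripper_width: 0.162
```

Emit:
move_arm(
  increments=[5, 0, 0, 0, 0, 0, 0, 10, 0, 0, 0, 0, 0, 0, 15, 0, 0, 0, 0, 0, 0, 20, 0, 0, 0, 0, 0, 0, 25, 0, 0, 0, 0, 0, 0, 30, 0, 0, 0, 0, 0, 0, 35, 0, 0, 0, 0, 0, 0, 40, 0, 0, 0, 0, 0, 0, 42, 0, 0, 0, 0, 0, 0, 42, 0, 0, 0, 0, 0, 0, 42, 0, 0, 0, 0, 0, 0],
)

```text
time_s: 62.93
tcp_pos: [0.4294, 0.3588, 0.0866]
ee_rot: [[0.004, -1.0, 0.002], [0.005, 0.002, 1.0], [-1.0, -0.004, 0.005]]
wrist_force: [5.4, 1.0, -3.9]
gripper_width: 0.159
```

```bash
python3 - <<'E'
from h import *
s=r.sense();print(pv(s),np.round(s['moment'],2),np.round(s['joints'],1));im=r.capture("wrist");cv2.imwrite("pics/w27.png",im[...,::-1])
E
```

```text
(np.float64(62.93), array([0.4294, 0.3588, 0.0866]), 179.87, 13.9, array([ 5.4,  1. , -3.9])) [ 0.46 -1.42 -0.01] [ 56.5  24.  -19.8   0.1 -45.9 -56.7]
```

View pics/w27.png

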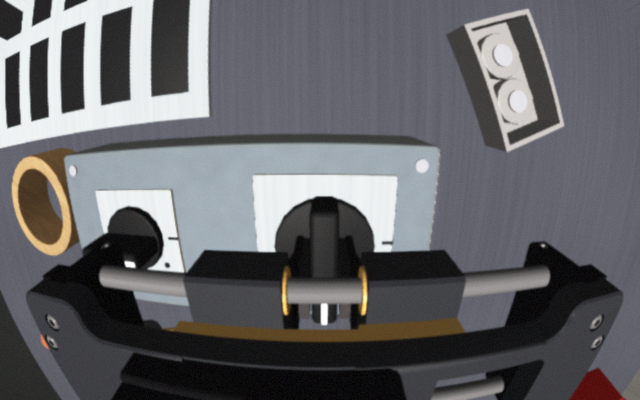

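```bash
python3 - <<'E'
from pl import *
json.dump([.4271,.3572,.087,-180.2],open(F,'w'))
x,y,z,p=load()
plan([(x,y,z,p,.05,10,5),(x,y,.13,p,.05,15,1)])
plan([(.50,.345,.25,-93,.05,40,4)])
E
```

```text
9 [0, 0, 0, 0, 0, 0, 0.05, 0, 0, 0, 0, 0, 0, 0.05, 0, 0, 0, 0, 0, 0, 0.05, 0, 0, 0, 0, 0, 0, 0.05, 0, 0, 0, 0, 0, 0, 0.05, 0, 0, 0, -0.0145, 0, 0, 0.05, 0, 0, 0, -0.0285, 0, 0, 0.05, 0, 0, 0, -0.043, 0, 0, 0.05, 0, 0, 0, -0.043, 0, 0, 0.05]
end [ 4.271e-01  3.572e-01  1.300e-01 -1.802e+02]
12 [-80.5, 0, 0, -0.111, -0.0675, -0.011, 0.05, -80.5, 0, 0, -0.111, -0.0675, -0.011, 0.05, -80.5, 0, 0, -0.111, -0.0675, -0.011, 0.05, -80.5, 0, 0, -0.111, -0.0675, -0.011, 0.05, -80.5, 0, 0, -0.111, -0.0675, -0.011, 0.05, -80.5, 0, 0, -0.111, -0.0675, -0.011, 0.05, -80.5, 0, 0, -0.111, -0.0675, -0.011, 0.05, -80.5, 0, 0, -0.111, -0.0675, -0.011, 0.05, -80.5, 0, 0, -0.111, -0.0675, -0.011, 0.05, -80.5, 0, 0, -0.111, -0.0675, -0.011, 0.05, -80.5, 0, 0, -0.111, -0.0675, -0.011, 0.05, -80.5, 0, 0, -0.111, -0.0675, -0.011, 0.05]
5 [-6.5, 0, 0, -0.009, 0, -0.0055, 0.05, -6.5, 0, 0, -0.009, 0, -0.0055, 0.05, -6.5, 0, 0, -0.009, 0, -0.0055, 0.05, -6.5, 0, 0, -0.009, 0, -0.0055, 0.05, -6.5, 0, 0, -0.009, 0, -0.0055, 0.05]
end [  0.5     0.345   0.25  -93.2  ]
```

Emit:
move_arm(
  increments=[0, 0, 0, 0, 0, 0, 0.05, 0, 0, 0, 0, 0, 0, 0.05, 0, 0, 0, 0, 0, 0, 0.05, 0, 0, 0, 0, 0, 0, 0.05, 0, 0, 0, 0, 0, 0, 0.05, 0, 0, 0, -0.0145, 0, 0, 0.05, 0, 0, 0, -0.0285, 0, 0, 0.05, 0, 0, 0, -0.043, 0, 0, 0.05, 0, 0, 0, -0.043, 0, 0, 0.05],
)

```text
time_s: 63.73
tcp_pos: [0.4289, 0.3582, 0.1325]
ee_rot: [[0.004, -1.0, 0.002], [0.005, 0.002, 1.0], [-1.0, -0.004, 0.005]]
wrist_force: [0.5, -0.2, 0.8]
gripper_width: 0.569
```

Emit:
move_arm(
  increments=[-80.5, 0, 0, -0.111, -0.0675, -0.011, 0.05, -80.5, 0, 0, -0.111, -0.0675, -0.011, 0.05, -80.5, 0, 0, -0.111, -0.0675, -0.011, 0.05, -80.5, 0, 0, -0.111, -0.0675, -0.011, 0.05, -80.5, 0, 0, -0.111, -0.0675, -0.011, 0.05, -80.5, 0, 0, -0.111, -0.0675, -0.011, 0.05, -80.5, 0, 0, -0.111, -0.0675, -0.011, 0.05, -80.5, 0, 0, -0.111, -0.0675, -0.011, 0.05, -80.5, 0, 0, -0.111, -0.0675, -0.011, 0.05, -80.5, 0, 0, -0.111, -0.0675, -0.011, 0.05, -80.5, 0, 0, -0.111, -0.0675, -0.011, 0.05, -80.5, 0, 0, -0.111, -0.0675, -0.011, 0.05],
)

```text
time_s: 64.73
tcp_pos: [0.4948, 0.3454, 0.2396]
ee_rot: [[-0.001, -0.163, -0.987], [-0.001, -0.987, 0.163], [-1.0, 0.001, 0.001]]
wrist_force: [0.1, -0.7, 0.4]
gripper_width: 0.575
```

Emit:
move_arm(
  increments=[-6.5, 0, 0, -0.009, 0, -0.0055, 0.05, -6.5, 0, 0, -0.009, 0, -0.0055, 0.05, -6.5, 0, 0, -0.009, 0, -0.0055, 0.05, -6.5, 0, 0, -0.009, 0, -0.0055, 0.05, -6.5, 0, 0, -0.009, 0, -0.0055, 0.05],
)

```text
time_s: 65.15
tcp_pos: [0.5001, 0.3445, 0.2489]
ee_rot: [[-0.001, -0.057, -0.998], [-0.001, -0.998, 0.057], [-1.0, 0.001, 0.001]]
wrist_force: [0.1, 0.6, 0.1]
gripper_width: 0.573
```

```bash
python3 - <<'E'
from h import *
s=r.sense();print(pv(s));im=r.capture("wrist");cv2.imwrite("pics/w28r.png",im[...,::-1])
cv2.imwrite("pics/w28.png",cv2.resize(im[70:270,210:430],None,fx=3,fy=3,interpolation=cv2.INTER_CUBIC)[...,::-1])
E
```

```text
(np.float64(65.15), array([0.5001, 0.3445, 0.2489]), -93.24, 49.9, array([0.1, 0.6, 0.1]))
```

View pics/w28.png

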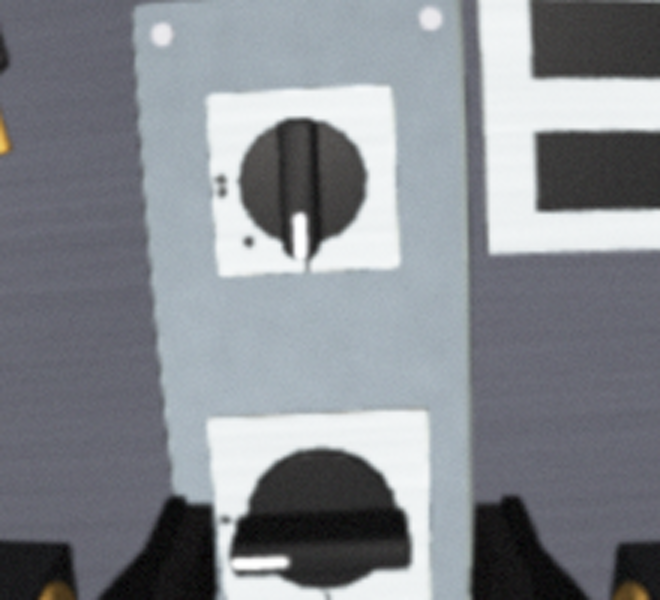

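```bash
python3 - <<'E'
from h import *
s=r.sense();C=wcam(s)
f=lambda p:np.array(p,float)/3+[210,70]
for z in(.066,.069,.072):
  e=back([f((239,181)),f((367,181))],z,C);print(z,np.linalg.norm(e[0]-e[1]),e.mean(0))
q=back([f((299,117)),f((301,261))],.099,C)*1e3;d=q[0]-q[1];print(np.round(q.mean(0),1),np.linalg.norm(d),np.degrees(np.arctan2(d[1],d[0])))
E
```

```text
0.066 0.046301096544048244 [0.5583327  0.35635032 0.066     ]
0.069 0.045889185159165 [0.55852764 0.35621494 0.069     ]
0.072 0.04547727377428177 [0.55872259 0.35607956 0.072     ]
[557.7 356.   99. ] 47.55665239507097 -2.7144701398894235
```

```bash
python3 - <<'E'
from pl import *
plan([(.5575,.3563,.13,-93,.05,35,2),(.5575,.3563,.087,-93,.05,10,3)])
E
```

```text
12 [0, 0, 0, 0.03, -0.0035, -0.014, 0.05, 0, 0, 0, 0.06, -0.007, -0.0285, 0.05, 0, 0, 0, 0.09, -0.011, -0.0425, 0.05, 0, 0, 0, 0.12, -0.0145, -0.057, 0.05, 0, 0, 0, 0.12, -0.0145, -0.057, 0.05, 0, 0, 0, 0.12, -0.0145, -0.057, 0.05, 0, 0, 0, 0.1285, -0.0145, -0.057, 0.05, 0, 0, 0, 0.137, -0.0145, -0.057, 0.05, 0, 0, 0, 0.146, -0.0145, -0.057, 0.05, 0, 0, 0, 0.1545, -0.0145, -0.057, 0.05, 0, 0, 0, 0.163, -0.0145, -0.057, 0.05, 0, 0, 0, 0.163, -0.0145, -0.057, 0.05]
2 [0, 0, 0, 0, 0, 0, 0.05, 0, 0, 0, 0, 0, 0, 0.05]
end [ 5.577e-01  3.563e-01  8.700e-02 -9.320e+01]
```

Emit:
move_arm(
  increments=[0, 0, 0, 0.03, -0.0035, -0.014, 0.05, 0, 0, 0, 0.06, -0.007, -0.0285, 0.05, 0, 0, 0, 0.09, -0.011, -0.0425, 0.05, 0, 0, 0, 0.12, -0.0145, -0.057, 0.05, 0, 0, 0, 0.12, -0.0145, -0.057, 0.05, 0, 0, 0, 0.12, -0.0145, -0.057, 0.05, 0, 0, 0, 0.1285, -0.0145, -0.057, 0.05, 0, 0, 0, 0.137, -0.0145, -0.057, 0.05, 0, 0, 0, 0.146, -0.0145, -0.057, 0.05, 0, 0, 0, 0.1545, -0.0145, -0.057, 0.05, 0, 0, 0, 0.163, -0.0145, -0.057, 0.05, 0, 0, 0, 0.163, -0.0145, -0.057, 0.05],
)

```text
time_s: 66.2
tcp_pos: [0.557, 0.3551, 0.0844]
ee_rot: [[-0.003, -0.055, -0.998], [-0.002, -0.998, 0.055], [-1.0, 0.002, 0.003]]
wrist_force: [-0.1, 0.2, -0.0]
gripper_width: 0.579
```

Emit:
move_arm(
  increments=[0, 0, 0, 0, 0, 0, 0.05, 0, 0, 0, 0, 0, 0, 0.05],
)

```text
time_s: 66.37
tcp_pos: [0.5585, 0.3561, 0.0868]
ee_rot: [[0.001, -0.055, -0.998], [0.0, -0.998, 0.055], [-1.0, -0.0, -0.001]]
wrist_force: [-0.5, -0.3, 0.4]
gripper_width: 0.577
```

Emit:
move_arm(
  increments=[0, 0, 0, 0, 0, 0, 0, 0, 0, 0, 0, 0, 0, 0, 0, 0, 0, 0, 0, 0, 0, 0, 0, 0, 0, 0, 0, 0, 0, 0, 0, 0, 0, 0, 0, 0, 0, 0, 0, 0, 0, 0, 0, 0, 0, 0, 0, 0, 0, 0, 0, 0, 0, 0, 0, 0],
)

```text
time_s: 67.03
tcp_pos: [0.5582, 0.3556, 0.0866]
ee_rot: [[-0.0, -0.055, -0.999], [-0.001, -0.999, 0.055], [-1.0, 0.001, 0.0]]
wrist_force: [-0.7, -0.9, 1.4]
gripper_width: 0.139
```

Emit:
move_arm(
  increments=[5, 0, 0, 0, 0, 0, 0, 10, 0, 0, 0, 0, 0, 0, 15, 0, 0, 0, 0, 0, 0, 20, 0, 0, 0, 0, 0, 0, 25, 0, 0, 0, 0, 0, 0, 30, 0, 0, 0, 0, 0, 0, 35, 0, 0, 0, 0, 0, 0, 40, 0, 0, 0, 0, 0, 0, 45, 0, 0, 0, 0, 0, 0],
)

```text
time_s: 67.78
tcp_pos: [0.5586, 0.3565, 0.0866]
ee_rot: [[0.001, -0.748, -0.664], [0.001, -0.664, 0.748], [-1.0, -0.002, 0.0]]
wrist_force: [0.4, 1.6, -0.7]
gripper_width: 0.138
```

Emit:
move_arm(
  increments=[5, 0, 0, 0, 0, 0, 0, 10, 0, 0, 0, 0, 0, 0, 15, 0, 0, 0, 0, 0, 0, 20, 0, 0, 0, 0, 0, 0, 25, 0, 0, 0, 0, 0, 0, 30, 0, 0, 0, 0, 0, 0, 35, 0, 0, 0, 0, 0, 0, 40, 0, 0, 0, 0, 0, 0, 42.5, 0, 0, 0, 0, 0, 0, 42.5, 0, 0, 0, 0, 0, 0, 42.5, 0, 0, 0, 0, 0, 0],
)

```text
time_s: 68.7
tcp_pos: [0.5594, 0.3568, 0.0866]
ee_rot: [[0.003, -1.0, 0.01], [0.002, 0.01, 1.0], [-1.0, -0.003, 0.002]]
wrist_force: [4.4, 2.8, -2.8]
gripper_width: 0.132
```

Emit:
move_arm(
  increments=[0, 0, 0, 0, 0, 0, 0.05, 0, 0, 0, 0, 0, 0, 0.05, 0, 0, 0, 0, 0, 0, 0.05, 0, 0, 0, 0, 0, 0, 0.05, 0, 0, 0, 0, 0, 0, 0.05, 0, 0, 0, -0.0145, 0, 0, 0.05, 0, 0, 0, -0.0285, 0, 0, 0.05, 0, 0, 0, -0.043, 0, 0, 0.05, 0, 0, 0, -0.083, 0, 0, 0.05, 0, 0, 0, -0.123, 0, 0, 0.05, 0, 0, 0, -0.163, 0, 0, 0.05, 0, 0, 0, -0.163, 0, 0, 0.05],
)

```text
time_s: 69.7
tcp_pos: [0.5617, 0.3579, 0.2604]
ee_rot: [[0.015, -1.0, 0.01], [0.01, 0.01, 1.0], [-1.0, -0.015, 0.01]]
wrist_force: [0.7, 1.4, 1.7]
gripper_width: 0.576
```

```bash
python3 - <<'E'
from h import *
s=r.sense();print(pv(s));im=r.capture("wrist");cv2.imwrite("pics/w29.png",im[...,::-1])
t=r.capture("top");cv2.imwrite("pics/t29.png",t[...,::-1]);cv2.imwrite("pics/s29.png",r.capture("scene")[...,::-1])
E
```

```text
(np.float64(69.7), array([0.5617, 0.3579, 0.2604]), 179.42, 50.1, array([0.7, 1.4, 1.7]))
```

View pics/w29.png

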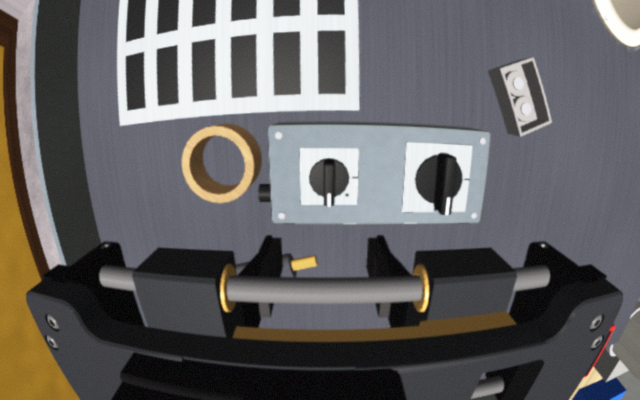

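View pics/s29.png

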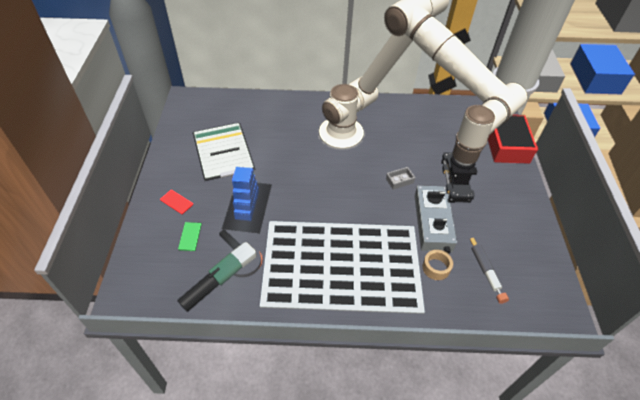

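```bash
python3 - <<'E'
import cv2,numpy as np
w=cv2.imread("pics/w29.png")[110:240,260:500];s=cv2.imread("pics/s29.png")[155:245,215:285];t=cv2.imread("pics/t29.png")[170:260,350:430]
a=cv2.resize(w,None,fx=3.3,fy=3.3,interpolation=cv2.INTER_CUBIC)
b=np.hstack([cv2.resize(s,(300,360)),cv2.resize(t,(320,360))])
cv2.imwrite("pics/f1.png",a);cv2.imwrite("pics/f2.png",b)
E
```

```text
(no output)
```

View pics/f1.png

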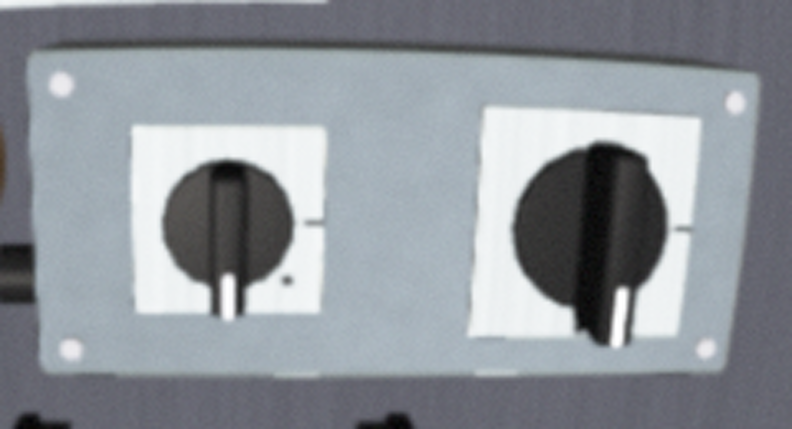

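View pics/f2.png

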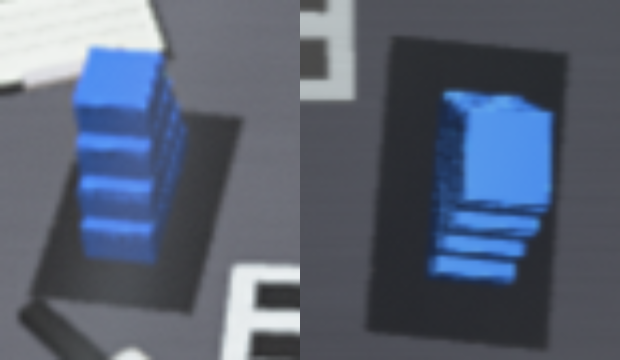

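```bash
python3 -c "
from station import r
print(r.finish_job())"
```

```text
the job is handed in; nothing more can be done
None
```

I finished every step of the task and handed the job in at about 70 s on the robot's clock. `finish_job` gives no verdict, so success rests on my own camera checks.

- **Boxes and column:** All four boxes were there. I closed each one with its own lid on the grate, then stacked them on the mat in the order 150, 124, 98, 72, longest at the bottom.
- **Knock:** While I was away, box 124 was pushed about 20 mm off the column. I saw it in the top and scene pictures, gripped it again and put it back in the centre before adding boxes 98 and 72.
- **Switches:** With the grate clear, I turned the main switch to on, then the fan switch to high.

**Last checks:**
- The scene and top pictures show one upright, parallel column of four closed boxes on the mat.
- The gripper released the boxes within about 1 mm of each other; I did not measure the finished column again from above.
- The wrist picture shows the main switch a quarter turn on and the fan switch a quarter turn round, at high. I could not read the joint angles directly.
- The grinder and tape were not touched, and the gripper is clear of everything, open and about 0.26 m up.

**Disagreements:**
- The scene and top cameras differed by 3–6 mm on positions. I used the wrist camera for the lids, box grasps and switches.
- The arm usually sat 1–2 mm off the commanded position, which I corrected from the measured pose.
- No final check failed.

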